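# Put the baking cups and tools away in the cupboard

## Task

Put the baking things away: nest every loose red baking cup into the one standing in the springform pan, so that they make a single straight stack there with each cup fully home, and move the three wooden tools from the white drainer into the steel rack, standing handle down on its floor. The order is up to you. Leave the loaf tin, the glass ramekin and the jar where they are.

Things in the scene. Friction and masses are not known exactly. Their poses are not given: they have to be found in the camera images.
- pan: Round steel springform pan with a side clasp, standing fixed on the shelf: outer diameter 200 mm, wall 3 mm, 55 mm high, floor 4 mm thick. Origin: centre of its underside.
- cup0: Red silicone baking cup, round and tapered: outer diameter 44 mm at the foot, 68 mm at the rim, 40 mm tall, wall 2.5 mm, solid 14 mm thick foot, so each nested cup stands 14 mm above the one it sits in with about 1.5 mm play. Origin: centre of the underside; z up its axis. This one already stands in the springform pan; it is the bottom of the stack and is always there.
- cup1: Red silicone baking cup, round and tapered: outer diameter 44 mm at the foot, 68 mm at the rim, 40 mm tall, wall 2.5 mm, solid 14 mm thick foot, so each nested cup stands 14 mm above the one it sits in with about 1.5 mm play. Origin: centre of the underside; z up its axis. Stands loose on the shelf; may be absent.
- cup2: Red silicone baking cup, round and tapered: outer diameter 44 mm at the foot, 68 mm at the rim, 40 mm tall, wall 2.5 mm, solid 14 mm thick foot, so each nested cup stands 14 mm above the one it sits in with about 1.5 mm play. Origin: centre of the underside; z up its axis. Stands loose on the shelf; may be absent.
- cup3: Red silicone baking cup, round and tapered: outer diameter 44 mm at the foot, 68 mm at the rim, 40 mm tall, wall 2.5 mm, solid 14 mm thick foot, so each nested cup stands 14 mm above the one it sits in with about 1.5 mm play. Origin: centre of the underside; z up its axis. Stands loose on the shelf; may be absent.
- cup4: Red silicone baking cup, round and tapered: outer diameter 44 mm at the foot, 68 mm at the rim, 40 mm tall, wall 2.5 mm, solid 14 mm thick foot, so each nested cup stands 14 mm above the one it sits in with about 1.5 mm play. Origin: centre of the underside; z up its axis. Stands loose on the shelf; may be absent.
- cup5: Red silicone baking cup, round and tapered: outer diameter 44 mm at the foot, 68 mm at the rim, 40 mm tall, wall 2.5 mm, solid 14 mm thick foot, so each nested cup stands 14 mm above the one it sits in with about 1.5 mm play. Origin: centre of the underside; z up its axis. Stands loose on the shelf; may be absent.
- drainer: Low white plastic drainer block, fixed, 60 x 190 x 45 mm (x, y, z), with three square sockets 19 mm wide and 40 mm deep at y = -60, 0, 60 mm; each holds one tool, upright with some play. Origin: centre of its underside.
- rack: Narrow open steel tool rack, fixed, 40 x 180 x 70 mm (x, y, z), 3 mm walls, floor 3 mm thick; two lower walls across it make three compartments, each 34 mm (x) by about 56 mm (y), centred at y = -59, 0, 59 mm. Origin: centre of its underside.
- brush: Beech pastry brush, 144 mm long, red silicone bristle head 12 x 34 x 26 mm on top. Origin: bottom end of the handle; z runs up the tool's length. Round handle 13 mm thick from 0 to 90 mm, then a beech shoulder 14 mm (x) by 32 mm (y) from 89 to 119 mm (grip this across x), then the head.
- scraper: Beech scraper, 148 mm long, grey silicone blade 10 x 42 x 30 mm on top. Origin: bottom end of the handle; z runs up the tool's length. Round handle 13 mm thick from 0 to 90 mm, then a beech shoulder 14 mm (x) by 32 mm (y) from 89 to 119 mm (grip this across x), then the head.
- spoon: Small flat beech stirrer, 144 mm long, flat wooden blade 10 x 34 x 26 mm on top. Origin: bottom end of the handle; z runs up the tool's length. Round handle 13 mm thick from 0 to 90 mm, then a beech shoulder 14 mm (x) by 32 mm (y) from 89 to 119 mm (grip this across x), then the head.
- brush_foot (a point): Bottom end of the brush's handle, on its axis.
- brush_grip (a point): Centre of the brush's beech shoulder, 104 mm above its foot: the place to grip.
- scraper_foot (a point): Bottom end of the scraper's handle, on its axis.
- scraper_grip (a point): Centre of the scraper's beech shoulder, 104 mm above its foot: the place to grip.
- spoon_foot (a point): Bottom end of the spoon's handle, on its axis.
- spoon_grip (a point): Centre of the spoon's beech shoulder, 104 mm above its foot: the place to grip.
- loaf_tin: Dark loaf tin, 110 x 250 x 65 mm, bystander. Origin: centre of its underside.
- ramekin: Small glass ramekin, 80 mm across, 45 mm high, bystander. Origin: centre of its underside.
- jar: Storage jar, 60 mm across, 90 mm high, bystander. Origin: centre of its underside.
Not all that is in view belongs to the job. Leave any purple look-alike of the cup0 alone. Leave any yellow look-alike of the cup1 alone.

How it is judged:
By the outcome, as a careful person would: the job done as asked, in the order asked, and still so for the second after the job is handed in, with the robot touching nothing.
Of cup1, cup2, cup3, cup4, cup5 only 3 to 5 are there at a start; the rules pass over those that are not, and their reading is None.
At some moment in a run one of cup1, cup2, cup3, cup4, cup5 may be knocked a few centimetres aside while the robot is not near it.
It also fails if it takes over 208 s, if anything falls off the work surface, if the arm or the gripper's body presses on something with over 40 N, if the wrist force passes 120 N, or if a joint passes its speed limit or range.

## Robot

A 7-joint arm with a two-finger parallel gripper is mounted at the origin on the work surface. World frame = base frame: x ahead of the robot, y to its left, z up, the work surface at z = 0. Lengths are in m, angles in rad, forces in N, time in s.
With the tool pointing down it reaches from about 0.425 to 0.925 m from the base axis. Payload 6.8 kg.
Tool frame: the origin (TCP) lies midway between the tips of the shut fingers; the grasp point (between the pads) lies 19 mm behind it; z points along the fingers, y is the direction in which the jaws open and shut (so a half turn about z gives the same grasp; the last joint's range is limited). The gripper opens to 88 mm and grips with 3 to 60 N. Pads are 20 mm wide; open, the fingers measure 115 mm over their backs; the gripper's body (75 mm by 178 mm) begins 61 mm behind the grasp point.
Start: joints at [-1.398, 0.477, 0.022, 1.555, -0.011, 1.109, -0.083], TCP at [0.187, 0.649, 0.223] pointing down, gripper open.
Joint ranges: [-2.96, 2.96], [-0.34, 2.1], [-1.41, 1.46], [0.24, 2.44], [-1.37, 4.51], [0.17, 1.92], [-2.96, 2.96]. Speed limits (rad/s): [2.39, 2.39, 3.14, 3.14, 3.14, 3.14, 3.14].

## Interface

Orientations are given as a unit quaternion [w, x, y, z].
In Python, from bench import arm gives the robot as it stands.
- The arm moves only by the tool drive_tool, never from a script. Its argument "moves" is a list of rows, each an object of numbers: "wx", "wy", "wz": the turn, a rotation vector about the tool's x, y, z in rad; "tx", "ty", "tz": the shift along the tool's x, y, z in m; "claw": the opening, from 0 (shut) to 1 (fully open). In form: [{"wx": .., "wy": .., "wz": .., "tx": .., "ty": .., "tz": .., "claw": ..}, ...]. A call has exactly 8 rows; each row shifts and turns the pose as measured when the row begins, along the tool's axes as they then stand; what a row does not reach is not made up. A row lasts 1/10 s, in which the tool goes at most 50 mm and 8.59 degrees, less where a joint would pass 70% of its speed; a pose out of reach is approached as far as the arm can. A call with a gripper value outside its range is refused whole. The fingers move at their own pace and stop on an object; "squeeze" is the grip in N (left out, the last holds). Time passes only in rows, so rows that do not move let the fingers close, or fill a call up. It gives the time, the measured TCP pose, the force and the opening at its end, in the units of the state.
- arm.state(): the state, without advancing time (a new reading comes with each control period).
- arm.snapshot(name): name is "scene" or "top" or "wrist"; returns a dict with "frame" (384x512x3 uint8, red, green, blue), "fx", "fy", "cx", "cy" (pixels), "R" (3x3) and "t" (3): a world point X has camera coordinates R X + t. Camera axes: x right, y down, z forward; pixel columns grow to the right and rows downward; lengths in m; the calibration is good to about 2 mm. A picture is of the moment at which its call begins. There is no depth.
- arm.job_done(): hands the job in, once; it reports no verdict.
The state is a dict: "clock": time; "joint_positions": joint angles; "dq": joint speeds; "joint_efforts": joint torques, N m; "ee_pos": TCP position; "ee_rot": TCP orientation; "force": force on the tool from outside, world axes, zero at the start; "ft_torque": the same for the moment, N m; "grip_width": opening from 0.0 (shut) to 1.0 (fully open).
Only numpy, scipy, OpenCV 4.12 (cv2) and the standard library are available. Lean on these libraries where they do the work, as an engineer would, in place of code of your own. Each camera call takes 0.05 s, during which the arm holds its last target.

## Working session

There is one attempt and no reset: what is moved stays moved. The work goes in short steps, Python scripts to look and compute and a tool call to move; the robot and the scene stay as the last step left them, time stands still between calls to the robot, and variables do not carry over. Pictures are saved under pics/ and viewed, and the job is handed in when it is done.

Besides the shell and the picture viewer there is one more tool, called after "Emit:" by a JSON object that holds its "name" and its "arguments". drive_tool: Moves the arm, as the interface text tells. Its arguments: {"type":"object","properties":{"moves":{"type":"array","items":{"type":"object","properties":{"wx":{"type":"number"},"wy":{"type":"number"},"wz":{"type":"number"},"tx":{"type":"number"},"ty":{"type":"number"},"tz":{"type":"number"},"claw":{"type":"number"}}}},"squeeze":{"type":"number"}},"required":["moves"]}

```bash
mkdir -p pics; ls
python3 - <<'E'
from bench import arm
import cv2
print(arm.state())
for n in ("scene","top","wrist"):
    s=arm.snapshot(n); cv2.imwrite(f"pics/{n}0.png",s["frame"][:,:,::-1]); print(n,s["fx"],s["fy"],s["cx"],s["cy"],s["R"],s["t"])
E
```

```text
pics
{'clock': 0.0, 'joint_positions': array([-1.39811828,  0.47776558,  0.02235896,  1.55639942, -0.01147308,
        1.10930478, -0.0830852 ]), 'dq': array([-7.80235774e-04,  2.26107341e-03, -2.60765375e-05, -5.07909992e-04,
       -7.20725078e-05, -2.25475963e-03,  1.54190314e-03]), 'joint_efforts': array([-1.07213668e-04, -5.82864618e+01,  1.53493188e+00, -2.72597855e+01,
       -5.42191684e-02,  1.73402962e-02,  1.71961783e-04]), 'ee_pos': array([0.18691656, 0.64800197, 0.22172722]), 'ee_rot': array([-4.20709707e-05,  1.39912490e-01,  9.90163487e-01, -8.73360152e-04]), 'force': array([-0.96181616, -0.83579026, -0.01399877]), 'ft_torque': array([-0.05477889,  0.02741474,  0.02335261]), 'grip_width': 0.9970675037485066}
scene 398.42318850953274 398.42318850953274 260.8530427618528 193.22203614529496 [[ 0.27762755  0.9606598  -0.00746217]
 [ 0.74316329 -0.21968114 -0.63201941]
 [-0.60879494  0.16992039 -0.77491663]] [-0.12256174 -0.373402    1.32870997]
top 362.0210840089324 362.0210840089324 252.68905159578404 190.96873845007963 [[-0.00721463 -0.99994176  0.00802638]
 [-0.99113849  0.006086   -0.13269309]
 [ 0.13263652 -0.00891258 -0.99112467]] [-0.03415055  0.54911923  1.01669191]
wrist 312.9251212192811 312.9251212192811 259.0708647109818 189.58179500891688 [[ 0.27702967  0.96086085 -0.00099808]
 [ 0.92217356 -0.26558352  0.28117844]
 [ 0.26990828 -0.07881517 -0.95965499]] [-0.67462177 -0.03272947  0.39134784]
```

View pics/scene0.png

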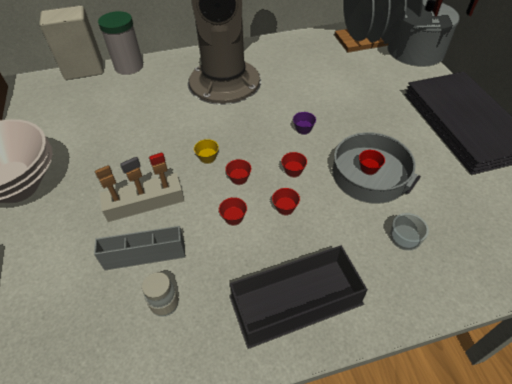

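View pics/top0.png

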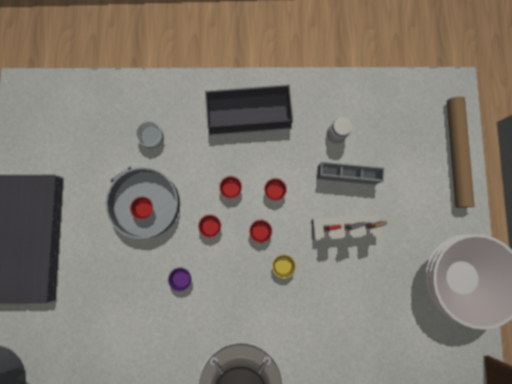

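View pics/wrist0.png

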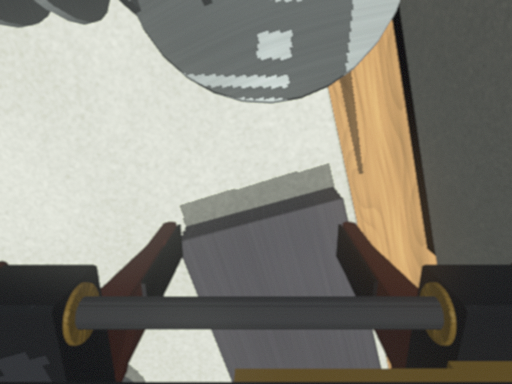

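Four loose red cups (top view pixels about (231,187), (275,189), (209,226), (261,231)), with cup0 in the pan at (142,208). The tools are in the drainer at about (332,227)–(378,224) and the rack is at (350,173). I'll measure these next.

```bash
cat > h.py <<'E'
import numpy as np, cv2
from scipy.optimize import least_squares
from scipy.spatial.transform import Rotation as Ro
from bench import arm
def proj(s,X):
    X=np.atleast_2d(X); c=X@np.array(s["R"]).T+np.array(s["t"])
    return np.c_[s["fx"]*c[:,0]/c[:,2]+s["cx"], s["fy"]*c[:,1]/c[:,2]+s["cy"]]
def unproj(s,uv,z):
    R=np.array(s["R"]);t=np.array(s["t"]); o=-R.T@t
    d=R.T@np.array([(uv[0]-s["cx"])/s["fx"],(uv[1]-s["cy"])/s["fy"],1])
    return o+d*(z-o[2])/d[2]
def redmask(s):
    h=cv2.cvtColor(s["frame"],cv2.COLOR_RGB2HSV)
    return (((h[...,0]<8)|(h[...,0]>172))&(h[...,1]>170)&(h[...,2]>50)).astype(np.uint8)
def blobs(m,amin=100):
    n,l,st,c=cv2.connectedComponentsWithStats(m)
    return [(c[i],st[i],(l==i)) for i in range(1,n) if st[i,4]>=amin]
th=np.linspace(0,2*np.pi,60,endpoint=False)
def hullc(s,x,y,z0=0.,zl=0.):
    P=np.r_[np.c_[x+.034*np.cos(th),y+.034*np.sin(th),0*th+z0+.04],np.c_[x+.022*np.cos(th),y+.022*np.sin(th),0*th+z0+zl]]
    h=cv2.convexHull(proj(s,P).astype(np.float32)); m=cv2.moments(h); return np.array([m["m10"]/m["m00"],m["m01"]/m["m00"]]),m["m00"]
def cups(s,amin=100,z0=0.):
    out=[]
    for c,st,_ in blobs(redmask(s),amin):
        g=unproj(s,c,z0+.03)[:2]
        r=least_squares(lambda p:hullc(s,p[0],p[1],z0)[0]-c,g,x_scale=.01)
        out.append((r.x.round(4),c.round(1),st[4],round(hullc(s,*r.x,z0)[1])))
    return out
def state():
    s=arm.state(); w,x,y,z=s["ee_rot"]; R=Ro.from_quat([x,y,z,w]).as_matrix()
    return s,R
def go(x,y,z,yaw):
    """yaw: direction (deg) of jaw (tool y) in world, mod 180"""
    s,R=state(); p=np.array(s["ee_pos"])
    best=None
    for k in (0,180):
        a=np.radians(yaw+k); ty=np.array([np.cos(a),np.sin(a),0]); tz=np.array([0,0,-1.]); T=np.c_[np.cross(ty,tz),ty,tz]
        rv=Ro.from_matrix(R.T@T).as_rotvec()
        if best is None or np.linalg.norm(rv)<np.linalg.norm(best[0]): best=(rv,T)
    d=R.T@(np.array([x,y,z])-p)
    print("clk %.1f"%s["clock"],"pos",p.round(4),"jaw yaw %.1f"%np.degrees(np.arctan2(R[1,1],R[0,1])),"tilt",R[:,2].round(3))
    print("tool d mm",(d*1000).round(1),"rot rad",best[0].round(3),"j7 %.2f"%s["joint_positions"][6],"f",np.round(s["force"],1),"grip %.3f"%s["grip_width"])
E
python3 - <<'E'
from h import *
for n in("top","scene"):
    s=arm.snapshot(n)
    for c in cups(s,20): print(n,c)
    f=s["frame"]
    if n=="top": im=cv2.resize(f[150:260,290:400],None,fx=5,fy=5,interpolation=cv2.INTER_CUBIC)
    else: im=cv2.resize(f[140:280,80:200],None,fx=4.2,fy=4.2,interpolation=cv2.INTER_CUBIC)
    cv2.imwrite(f"pics/{n}_z.png",im[:,:,::-1])
E
```

```text
top (array([0.5602, 0.0273]), array([230.3, 187.1]), np.int32(282), 426)
top (array([ 0.553 , -0.1023]), array([274.9, 189.3]), np.int32(278), 426)
top (array([0.5013, 0.2827]), array([141.3, 208. ]), np.int32(303), 438)
top (array([0.4483, 0.0871]), array([209.3, 226. ]), np.int32(292), 445)
top (array([ 0.4326, -0.0587]), array([260.3, 231.1]), np.int32(294), 446)
scene (array([0.4949, 0.2881]), array([371.1, 160.3]), np.int32(431), 511)
scene (array([ 0.3264, -0.2558]), array([156.7, 158.5]), np.int32(125), 499)
scene (array([0.4463, 0.089 ]), array([293.8, 163. ]), np.int32(429), 501)
scene (array([ 0.4308, -0.058 ]), array([238.1, 170.4]), np.int32(443), 515)
scene (array([0.5584, 0.0285]), array([285.4, 199.8]), np.int32(510), 587)
scene (array([ 0.5517, -0.1018]), array([232.6, 209.7]), np.int32(530), 611)
```

View pics/top_z.png

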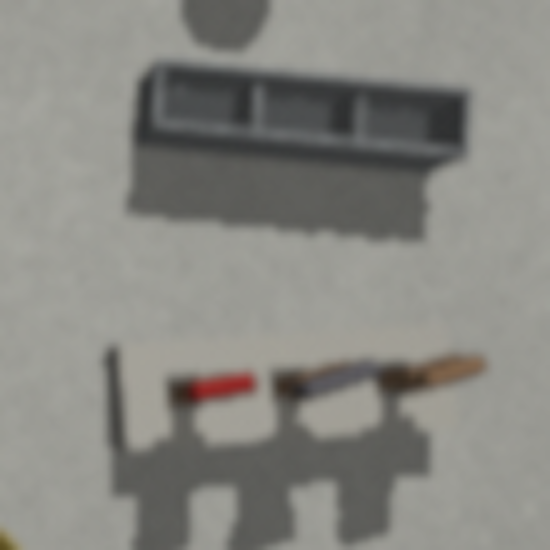

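View pics/scene_z.png

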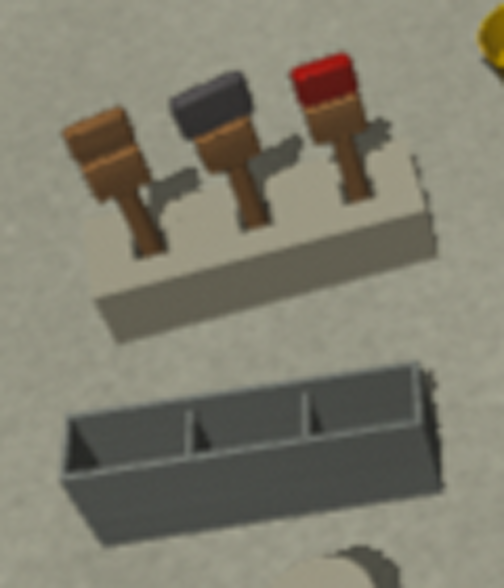

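```bash
sed -i 's/>170)&(h\[...,2\]>50)/>130)\&(h[...,2]>25)/' h.py
python3 - <<'E'
from h import *
S={n:arm.snapshot(n) for n in("top","scene")}
for n,s in S.items():
    for c in cups(s,20): print(n,c)
    for c in cups(s,20,.004): 
        if c[0][1]>.2: print(n,"cup0",c)
# rack fit
obs=[("top",(-.02,.09,.07),0)]
def rect(p,hx,hy,z):
    c,sn=np.cos(p[2]),np.sin(p[2])
    return np.array([[p[0]+c*a*hx-sn*b*hy,p[1]+sn*a*hx+c*b*hy,z] for a,b in((1,1),(1,-1),(-1,-1),(-1,1))])
# order: far-left(+x,+y), far-right(+x,-y), near-right, near-left
tz=lambda u,v:(290+u/5-.4,150+v/5-.4); sz=lambda u,v:(80+u/4.2-.4,140+v/4.2-.4)
O=[("top",0,tz(155,63)),("top",1,tz(470,90)),("top",2,tz(465,157)),("top",3,tz(148,133)),
   ("scene",3,sz(417,363)),("scene",2,sz(66,416)),("scene",1,sz(63,480)),("scene",0,sz(437,438))]
f=lambda p:np.r_[tuple(proj(S[n],rect(p,.02,.09,.07)[i])[0]-np.array(o) for n,i,o in O)]
r=least_squares(f,[.6,-.32,0.],x_scale=.01); print("rack",r.x.round(4),r.fun.round(1))
O2=[("scene",1,sz(98,300)),("scene",0,sz(420,212)),("scene",3,sz(407,146)),("top",0,tz(112,347)),("top",3,tz(122,450))]
f=lambda p:np.r_[tuple(proj(S[n],rect(p,.03,.095,.045)[i])[0]-np.array(o) for n,i,o in O2)]
r=least_squares(f,[.45,-.32,0.],x_scale=.01); print("drainer",r.x.round(4),r.fun.round(1))
# pan centre at z .055
go(.447,.088,.12,0)
E
```

```text
top (array([0.5594, 0.0272]), array([230.3, 187.4]), np.int32(328), 426)
top (array([ 0.5525, -0.1028]), array([275.1, 189.5]), np.int32(326), 426)
top (array([0.501, 0.283]), array([141.3, 208. ]), np.int32(359), 438)
top (array([0.448, 0.087]), array([209.3, 226.1]), np.int32(347), 445)
top (array([ 0.4323, -0.0586]), array([260.3, 231.2]), np.int32(348), 446)
top (array([ 0.4426, -0.2673]), array([333. , 227.1]), np.int32(36), 442)
top cup0 (array([0.5007, 0.2818]), array([141.3, 208. ]), np.int32(359), 442)
scene (array([-0.2087,  0.9259]), array([438.1,   6.3]), np.int32(36), 230)
scene (array([-0.1638,  1.0558]), array([473.1,   7. ]), np.int32(42), 237)
scene (array([0.4965, 0.2865]), array([370.8, 160.9]), np.int32(477), 512)
scene (array([ 0.3259, -0.2558]), array([156.7, 158.4]), np.int32(137), 499)
scene (array([0.4467, 0.0885]), array([293.6, 163.1]), np.int32(464), 501)
scene (array([ 0.4311, -0.058 ]), array([238.2, 170.5]), np.int32(471), 515)
scene (array([0.5591, 0.0284]), array([285.4, 200. ]), np.int32(545), 588)
scene (array([ 0.5524, -0.1019]), array([232.6, 209.9]), np.int32(563), 612)
scene cup0 (array([-0.2018,  0.9201]), array([438.1,   6.3]), np.int32(36), 233)
scene cup0 (array([-0.1571,  1.0493]), array([473.1,   7. ]), np.int32(42), 240)
scene cup0 (array([0.4997, 0.284 ]), array([370.8, 160.9]), np.int32(477), 518)
rack [ 0.6011 -0.319  -0.1056] [-0.1 -1.5 -0.2 -0.8  0.1 -0.4  0.3 -1.8  1.2 -0.4  0.7 -0.6 -0.2  0.1
 -2.6 -3. ]
drainer [ 0.4437 -0.3056  0.059 ] [-1.1  0.1  2.  -0.2 -0.  -1.6  0.7 -0.8  0.6 -0.3]
clk 0.3 pos [0.187  0.6484 0.2224] jaw yaw 73.9 tilt [-0. -0. -1.]
tool d mm [-405.1 -466.4  102.6] rot rad [-0.    0.    1.29] j7 -0.08 f [1.1 0.6 0.1] grip 0.999
```

```bash
cat >> h.py <<'E'
def plan(x,y,z,yaw,n=8,show=True):
    """per-row tool shifts for straight move with rotation spread, n rows"""
    s,R=state(); p=np.array(s["ee_pos"]); best=None
    for k in (0,180):
        a=np.radians(yaw+k); ty=np.array([np.cos(a),np.sin(a),0]); tz=np.array([0,0,-1.]); T=np.c_[np.cross(ty,tz),ty,tz]
        rv=Ro.from_matrix(R.T@T).as_rotvec()
        if best is None or np.linalg.norm(rv)<np.linalg.norm(best): best=rv
    go(x,y,z,yaw)
    for i in range(n):
        d=R.T@((np.array([x,y,z])-p)/n)
        print(i+1,"t mm",(d*1000).round(0).astype(int),"w",(best/n).round(2))
        R=R@Ro.from_rotvec(best/n).as_matrix()
E
python3 - <<'E'
from h import *
plan(.447,.088,.12,11,16)
E
```

```text
clk 0.3 pos [0.187  0.6484 0.2224] jaw yaw 73.9 tilt [-0. -0. -1.]
tool d mm [-405.1 -466.4  102.6] rot rad [-0.     0.     1.098] j7 -0.08 f [1.1 0.6 0.1] grip 0.999
1 t mm [-25 -29   6] w [-0.    0.    0.07]
2 t mm [-27 -27   6] w [-0.    0.    0.07]
3 t mm [-29 -25   6] w [-0.    0.    0.07]
4 t mm [-31 -23   6] w [-0.    0.    0.07]
5 t mm [-32 -21   6] w [-0.    0.    0.07]
6 t mm [-34 -19   6] w [-0.    0.    0.07]
7 t mm [-35 -17   6] w [-0.    0.    0.07]
8 t mm [-36 -14   6] w [-0.    0.    0.07]
9 t mm [-37 -12   6] w [-0.    0.    0.07]
10 t mm [-38  -9   6] w [-0.    0.    0.07]
11 t mm [-38  -7   6] w [-0.    0.    0.07]
12 t mm [-38  -4   6] w [-0.    0.    0.07]
13 t mm [-39  -1   6] w [-0.    0.    0.07]
14 t mm [-39   1   6] w [-0.    0.    0.07]
15 t mm [-38   4   6] w [-0.    0.    0.07]
16 t mm [-38   7   6] w [-0.    0.    0.07]
```

Emit:
{"name": "drive_tool", "arguments": {"moves": [{"tx": -0.025, "ty": -0.029, "tz": 0, "wz": 0.07, "claw": 1}, {"tx": -0.027, "ty": -0.027, "tz": 0, "wz": 0.07, "claw": 1}, {"tx": -0.029, "ty": -0.025, "tz": 0, "wz": 0.07, "claw": 1}, {"tx": -0.031, "ty": -0.023, "tz": 0, "wz": 0.07, "claw": 1}, {"tx": -0.032, "ty": -0.021, "tz": 0, "wz": 0.07, "claw": 1}, {"tx": -0.034, "ty": -0.019, "tz": 0, "wz": 0.07, "claw": 1}, {"tx": -0.035, "ty": -0.017, "tz": 0, "wz": 0.07, "claw": 1}, {"tx": -0.036, "ty": -0.014, "tz": 0, "wz": 0.07, "claw": 1}], "squeeze": 15}}

```text
validation failed for argument at $.mo...
```

```bash
python3 -c "
from h import *
plan(.447,.088,.12,11,8)"
```

```text
clk 0.3 pos [0.187  0.6484 0.2224] jaw yaw 73.9 tilt [-0. -0. -1.]
tool d mm [-405.1 -466.4  102.6] rot rad [-0.     0.     1.098] j7 -0.08 f [1.1 0.6 0.1] grip 0.999
1 t mm [-51 -58  13] w [-0.    0.    0.14]
2 t mm [-58 -51  13] w [-0.    0.    0.14]
3 t mm [-65 -42  13] w [-0.    0.    0.14]
4 t mm [-70 -33  13] w [-0.    0.    0.14]
5 t mm [-74 -23  13] w [-0.    0.    0.14]
6 t mm [-76 -13  13] w [-0.    0.    0.14]
7 t mm [-77  -2  13] w [-0.    0.    0.14]
8 t mm [-77   8  13] w [-0.    0.    0.14]
```

Emit:
{"name": "drive_tool", "arguments": {"moves": [{"wx": 0, "wy": 0, "wz": 0.07, "tx": -0.025, "ty": -0.029, "tz": 0, "claw": 1}, {"wx": 0, "wy": 0, "wz": 0.07, "tx": -0.027, "ty": -0.027, "tz": 0, "claw": 1}, {"wx": 0, "wy": 0, "wz": 0.07, "tx": -0.029, "ty": -0.025, "tz": 0, "claw": 1}, {"wx": 0, "wy": 0, "wz": 0.07, "tx": -0.031, "ty": -0.023, "tz": 0, "claw": 1}, {"wx": 0, "wy": 0, "wz": 0.07, "tx": -0.032, "ty": -0.021, "tz": 0, "claw": 1}, {"wx": 0, "wy": 0, "wz": 0.07, "tx": -0.034, "ty": -0.019, "tz": 0, "claw": 1}, {"wx": 0, "wy": 0, "wz": 0.07, "tx": -0.035, "ty": -0.017, "tz": 0, "claw": 1}, {"wx": 0, "wy": 0, "wz": 0.07, "tx": -0.036, "ty": -0.014, "tz": 0, "claw": 1}], "squeeze": 15}}

```text
clock: 1.15
ee_pos: [0.3141, 0.363, 0.221]
ee_rot: [-0.002, 0.414, 0.91, 0.001]
force: [0.9, 0.2, 0.5]
grip_width: 1.002
```

```bash
python3 -c "
from h import *
plan(.447,.088,.12,11,8)"
```

```text
clk 1.1 pos [0.3141 0.363  0.221 ] jaw yaw 41.1 tilt [-0.002  0.004 -1.   ]
tool d mm [-294.9  -80.9   99.7] rot rad [-0.    -0.004  0.526] j7 -0.22 f [0.9 0.2 0.5] grip 1.002
1 t mm [-37 -10  12] w [-0.   -0.    0.07]
2 t mm [-37  -8  12] w [-0.   -0.    0.07]
3 t mm [-38  -5  12] w [-0.   -0.    0.07]
4 t mm [-38  -3  13] w [-0.   -0.    0.07]
5 t mm [-38   0  13] w [-0.   -0.    0.07]
6 t mm [-38   2  13] w [-0.   -0.    0.07]
7 t mm [-38   5  13] w [-0.   -0.    0.07]
8 t mm [-37   7  13] w [-0.   -0.    0.07]
```

Emit:
{"name": "drive_tool", "arguments": {"moves": [{"wx": 0, "wy": 0, "wz": 0.07, "tx": -0.037, "ty": -0.01, "tz": 0.012, "claw": 1}, {"wx": 0, "wy": 0, "wz": 0.07, "tx": -0.037, "ty": -0.008, "tz": 0.012, "claw": 1}, {"wx": 0, "wy": 0, "wz": 0.07, "tx": -0.038, "ty": -0.005, "tz": 0.012, "claw": 1}, {"wx": 0, "wy": 0, "wz": 0.07, "tx": -0.038, "ty": -0.003, "tz": 0.013, "claw": 1}, {"wx": 0, "wy": 0, "wz": 0.07, "tx": -0.038, "ty": 0, "tz": 0.013, "claw": 1}, {"wx": 0, "wy": 0, "wz": 0.07, "tx": -0.038, "ty": 0.002, "tz": 0.013, "claw": 1}, {"wx": 0, "wy": 0, "wz": 0.07, "tx": -0.038, "ty": 0.005, "tz": 0.013, "claw": 1}, {"wx": 0, "wy": 0, "wz": 0.07, "tx": -0.037, "ty": 0.007, "tz": 0.013, "claw": 1}]}}

```text
clock: 1.95
ee_pos: [0.4455, 0.0766, 0.1189]
ee_rot: [-0.002, 0.658, 0.753, 0.008]
force: [0.3, 0.8, -0.4]
grip_width: 1.002
```

```bash
python3 -c "
from h import *
s=arm.snapshot('wrist');cv2.imwrite('pics/w1.png',s['frame'][:,:,::-1])
for c in cups(s): print(c)
plan(.447,.088,.028,11,4)"
```

```text
(array([0.4485, 0.0874]), array([265.3, 185.9]), np.int32(4784), 5450)
(array([0.5724, 0.0403]), array([398.1, 254.6]), np.int32(1356), 4861)
(array([ 0.4334, -0.0747]), array([225.7, 344.3]), np.int32(2101), 4079)
(array([ 0.5433, -0.0763]), array([337.5, 356.9]), np.int32(1075), 4042)
clk 2.0 pos [0.4464 0.0703 0.1176] jaw yaw 7.2 tilt [ 0.007  0.01  -1.   ]
tool d mm [16.7  2.  89.8] rot rad [ 0.009 -0.009 -0.067] j7 0.05 f [-0.  -4.9 -1. ] grip 0.996
1 t mm [ 4  1 22] w [ 0.   -0.   -0.02]
2 t mm [ 4  1 22] w [ 0.   -0.   -0.02]
3 t mm [ 4  1 22] w [ 0.   -0.   -0.02]
4 t mm [ 4  1 22] w [ 0.   -0.   -0.02]
```

View pics/w1.png

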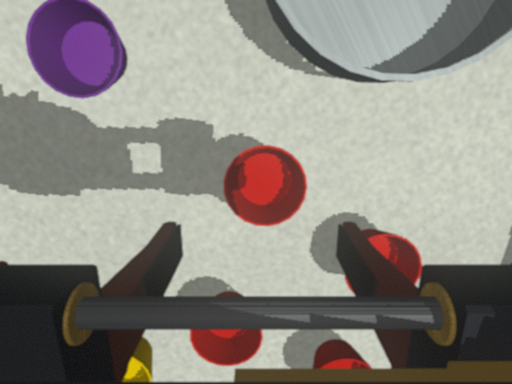

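Emit:
{"name": "drive_tool", "arguments": {"moves": [{"wx": 0, "wy": 0, "wz": 0, "tx": 0, "ty": 0, "tz": 0, "claw": 1}, {"wx": 0.003, "wy": -0.003, "wz": -0.02, "tx": 0.006, "ty": 0.001, "tz": 0.005, "claw": 1}, {"wx": 0.003, "wy": -0.003, "wz": -0.02, "tx": 0.006, "ty": 0.001, "tz": 0.005, "claw": 1}, {"wx": 0.003, "wy": -0.003, "wz": -0.02, "tx": 0.005, "ty": 0.001, "tz": 0.01, "claw": 1}, {"wx": 0, "wy": 0, "wz": 0, "tx": 0, "ty": 0, "tz": 0.015, "claw": 1}, {"wx": 0, "wy": 0, "wz": 0, "tx": 0, "ty": 0, "tz": 0.02, "claw": 1}, {"wx": 0, "wy": 0, "wz": 0, "tx": 0, "ty": 0, "tz": 0.005, "claw": 1}, {"wx": 0, "wy": 0, "wz": 0, "tx": 0, "ty": 0, "tz": 0, "claw": 1}]}}

```text
clock: 2.8
ee_pos: [0.4465, 0.0972, 0.0542]
ee_rot: [-0.001, 0.631, 0.776, 0.001]
force: [-0.0, 0.7, 0.4]
grip_width: 1.004
```

```bash
python3 -c "
from h import *
plan(.4478,.0876,.028,11,4)"
```

```text
clk 2.8 pos [0.4465 0.0972 0.0542] jaw yaw 11.8 tilt [-0.001  0.002 -1.   ]
tool d mm [-9.7 -0.7 26.2] rot rad [-0.    -0.002  0.014] j7 0.14 f [-0.   0.7  0.4] grip 1.004
1 t mm [-2  0  7] w [-0. -0.  0.]
2 t mm [-2  0  7] w [-0. -0.  0.]
3 t mm [-2  0  7] w [-0. -0.  0.]
4 t mm [-2  0  7] w [-0. -0.  0.]
```

Emit:
{"name": "drive_tool", "arguments": {"moves": [{"wx": 0, "wy": 0, "wz": 0, "tx": -0.005, "ty": -0.001, "tz": 0.004, "claw": 1}, {"wx": 0, "wy": 0, "wz": 0, "tx": -0.005, "ty": 0, "tz": 0.006, "claw": 1}, {"wx": 0, "wy": 0, "wz": 0, "tx": 0, "ty": 0, "tz": 0.008, "claw": 1}, {"wx": 0, "wy": 0, "wz": 0, "tx": 0, "ty": 0, "tz": 0.008, "claw": 1}, {"wx": 0, "wy": 0, "wz": 0, "tx": 0, "ty": 0, "tz": 0, "claw": 0.5}, {"wx": 0, "wy": 0, "wz": 0, "tx": 0, "ty": 0, "tz": 0, "claw": 0.5}, {"wx": 0, "wy": 0, "wz": 0, "tx": 0, "ty": 0, "tz": 0, "claw": 0.5}, {"wx": 0, "wy": 0, "wz": 0, "tx": 0, "ty": 0, "tz": 0, "claw": 0.5}], "squeeze": 12}}

```text
clock: 3.6
ee_pos: [0.4489, 0.0873, 0.0275]
ee_rot: [-0.0, 0.63, 0.777, 0.002]
force: [-0.5, 0.2, -1.0]
grip_width: 0.765
```

```bash
python3 -c "
from h import *
go(.4478,.0876,.12,11)
s=arm.snapshot('wrist');cv2.imwrite('pics/w2.png',s['frame'][:,:,::-1])"
```

```text
clk 3.6 pos [0.4489 0.0873 0.0275] jaw yaw 11.9 tilt [ 0.002  0.004 -1.   ]
tool d mm [  0.8  -0.8 -92.5] rot rad [ 0.002 -0.003  0.016] j7 0.20 f [-0.5  0.2 -1. ] grip 0.765
```

View pics/w2.png

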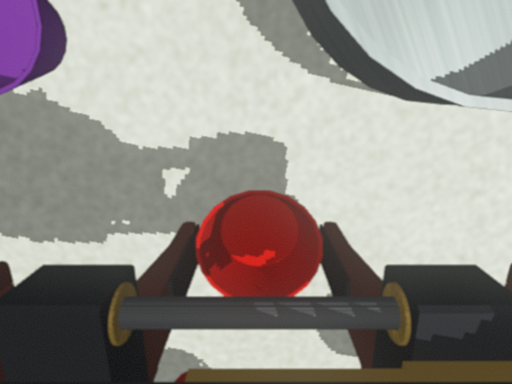

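Emit:
{"name": "drive_tool", "arguments": {"moves": [{"wx": 0, "wy": 0, "wz": 0, "tx": 0, "ty": 0, "tz": -0.01, "claw": 0.5}, {"wx": 0, "wy": 0, "wz": 0, "tx": 0, "ty": 0, "tz": -0.02, "claw": 0.5}, {"wx": 0, "wy": 0, "wz": 0, "tx": 0, "ty": 0, "tz": -0.03, "claw": 0.5}, {"wx": 0, "wy": 0, "wz": 0, "tx": 0, "ty": 0, "tz": -0.025, "claw": 0.5}, {"wx": 0, "wy": 0, "wz": 0, "tx": 0.01, "ty": 0.002, "tz": -0.01, "claw": 0.5}, {"wx": 0, "wy": 0, "wz": 0, "tx": 0.02, "ty": 0.01, "tz": 0, "claw": 0.5}, {"wx": 0, "wy": 0, "wz": 0, "tx": 0.02, "ty": 0.01, "tz": 0, "claw": 0.5}, {"wx": 0, "wy": 0, "wz": 0, "tx": 0, "ty": 0, "tz": 0, "claw": 0.5}]}}

```text
clock: 4.45
ee_pos: [0.4605, 0.1413, 0.1324]
ee_rot: [-0.0, 0.631, 0.776, 0.004]
force: [-0.1, 1.0, -1.5]
grip_width: 0.763
```

```bash
python3 -c "
from h import *
plan(.500,.283,.12,25,7)"
```

```text
clk 4.5 pos [0.4605 0.1413 0.1324] jaw yaw 11.7 tilt [ 0.005  0.006 -1.   ]
tool d mm [130.7  67.4  13.5] rot rad [ 0.006 -0.005 -0.232] j7 -0.03 f [-0.1  1.  -1.5] grip 0.763
1 t mm [19 10  2] w [ 0.   -0.   -0.03]
2 t mm [18 10  2] w [ 0.   -0.   -0.03]
3 t mm [18 11  2] w [ 0.   -0.   -0.03]
4 t mm [18 11  2] w [ 0.   -0.   -0.03]
5 t mm [17 12  2] w [ 0.   -0.   -0.03]
6 t mm [17 13  2] w [ 0.   -0.   -0.03]
7 t mm [16 13  2] w [ 0.   -0.   -0.03]
```

Emit:
{"name": "drive_tool", "arguments": {"moves": [{"wx": 0.001, "wy": -0.001, "wz": -0.03, "tx": 0.019, "ty": 0.01, "tz": 0.003, "claw": 0.5}, {"wx": 0.001, "wy": -0.001, "wz": -0.03, "tx": 0.022, "ty": 0.012, "tz": 0.003, "claw": 0.5}, {"wx": 0.001, "wy": -0.001, "wz": -0.03, "tx": 0.022, "ty": 0.013, "tz": 0.003, "claw": 0.5}, {"wx": 0.001, "wy": -0.001, "wz": -0.03, "tx": 0.02, "ty": 0.012, "tz": 0.002, "claw": 0.5}, {"wx": 0.001, "wy": 0, "wz": -0.03, "tx": 0.015, "ty": 0.011, "tz": 0.002, "claw": 0.5}, {"wx": 0, "wy": 0, "wz": -0.02, "tx": 0.01, "ty": 0.01, "tz": 0, "claw": 0.5}, {"wx": 0, "wy": 0, "wz": 0, "tx": 0.005, "ty": 0.005, "tz": 0, "claw": 0.5}, {"wx": 0, "wy": 0, "wz": 0, "tx": 0, "ty": 0, "tz": 0, "claw": 0.5}]}}

```text
clock: 5.25
ee_pos: [0.5006, 0.2799, 0.1185]
ee_rot: [-0.001, 0.557, 0.83, -0.0]
force: [0.4, -0.7, -1.5]
grip_width: 0.763
```

```bash
python3 -c "
from h import *
s=arm.snapshot('wrist');cv2.imwrite('pics/w3.png',s['frame'][:,:,::-1])
plan(.500,.283,.09,25,7)"
```

```text
clk 5.3 pos [0.5004 0.2791 0.1185] jaw yaw 22.2 tilt [-0.002 -0.001 -1.   ]
tool d mm [ 3.7  1.2 28.5] rot rad [-0.002 -0.    -0.049] j7 -0.03 f [-0.5 -0.8 -0.5] grip 0.763
1 t mm [1 0 4] w [-0.   -0.   -0.01]
2 t mm [1 0 4] w [-0.   -0.   -0.01]
3 t mm [1 0 4] w [-0.   -0.   -0.01]
4 t mm [1 0 4] w [-0.   -0.   -0.01]
5 t mm [1 0 4] w [-0.   -0.   -0.01]
6 t mm [1 0 4] w [-0.   -0.   -0.01]
7 t mm [1 0 4] w [-0.   -0.   -0.01]
```

View pics/w3.png

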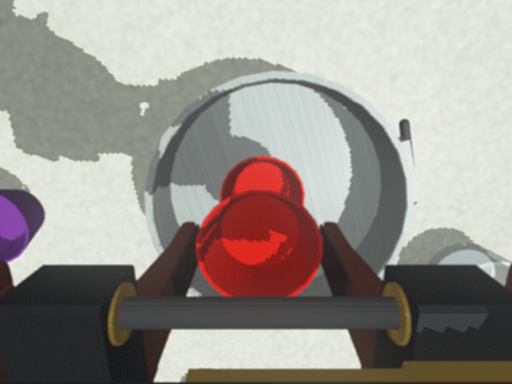

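```bash
cat >> h.py <<'E'
def rim(s,x,y,z,r=.034):
    P=proj(s,np.c_[x+r*np.cos(th),y+r*np.sin(th),0*th+z]); return P
E
python3 -c "
from h import *
s=arm.snapshot('wrist'); m=redmask(s)
P=rim(s,.5,.283,.044); print(P.min(0),P.max(0))
r,c=np.where(m); print('top row',r.min(),'at',c[r==r.min()])
for q in (165,172,180): cc=c[r==q]; print(q,cc.min(),cc.max())
e=cv2.polylines(s['frame'].copy(),[P.astype(np.int32)],True,(0,255,0),1); 
import itertools
for q in (165,172,180):
  M=cv2.fillPoly(np.zeros((384,512),np.uint8),[P.round().astype(np.int32)],1); cc=np.where(M[q])[0]; print(q,cc.min() if len(cc) else None,cc.max() if len(cc) else None)
"
```

```text
[218.98254916 153.54753817] [304.7486781  235.42627563]
top row 155 at [260 261 262 263 264 265]
165 236 289
172 229 296
180 225 301
165 232 292
172 226 298
180 222 302
```

Emit:
{"name": "drive_tool", "arguments": {"moves": [{"wx": 0, "wy": 0, "wz": -0.01, "tx": 0.001, "ty": 0.001, "tz": 0.005, "claw": 0.5}, {"wx": 0, "wy": 0, "wz": -0.01, "tx": 0.001, "ty": 0, "tz": 0.01, "claw": 0.5}, {"wx": 0, "wy": 0, "wz": 0, "tx": 0.001, "ty": 0, "tz": 0.012, "claw": 0.5}, {"wx": 0, "wy": 0, "wz": 0, "tx": 0, "ty": 0, "tz": 0.012, "claw": 0.5}, {"wx": 0, "wy": 0, "wz": 0, "tx": 0, "ty": 0, "tz": 0.012, "claw": 0.5}, {"wx": 0, "wy": 0, "wz": 0, "tx": 0, "ty": 0, "tz": 0.008, "claw": 0.5}, {"wx": 0, "wy": 0, "wz": 0, "tx": 0, "ty": 0, "tz": 0.004, "claw": 0.5}, {"wx": 0, "wy": 0, "wz": 0, "tx": 0, "ty": 0, "tz": 0, "claw": 0.5}]}}

```text
clock: 6.15
ee_pos: [0.4994, 0.2779, 0.0493]
ee_rot: [-0.001, 0.551, 0.835, -0.002]
force: [0.4, 0.8, 0.6]
grip_width: 0.761
```

```bash
python3 -c "
from h import *
go(.4998,.2825,.0455,25)"
```

```text
clk 6.2 pos [0.4994 0.2779 0.0493] jaw yaw 23.1 tilt [-0.003 -0.002 -1.   ]
tool d mm [4.1 2.2 3.8] rot rad [-0.004  0.001 -0.033] j7 0.02 f [0.4 0.8 0.6] grip 0.761
```

Emit:
{"name": "drive_tool", "arguments": {"moves": [{"wx": 0, "wy": 0, "wz": -0.01, "tx": 0.003, "ty": 0.001, "tz": 0, "claw": 0.5}, {"wx": 0, "wy": 0, "wz": -0.01, "tx": 0.002, "ty": 0.001, "tz": 0, "claw": 0.5}, {"wx": 0, "wy": 0, "wz": 0, "tx": 0, "ty": 0, "tz": 0, "claw": 0.5}, {"wx": 0, "wy": 0, "wz": 0, "tx": 0, "ty": 0, "tz": 0.002, "claw": 0.5}, {"wx": 0, "wy": 0, "wz": 0, "tx": 0, "ty": 0, "tz": 0.002, "claw": 0.5}, {"wx": 0, "wy": 0, "wz": 0, "tx": 0, "ty": 0, "tz": 0, "claw": 0.5}, {"wx": 0, "wy": 0, "wz": 0, "tx": 0, "ty": 0, "tz": 0, "claw": 0.5}, {"wx": 0, "wy": 0, "wz": 0, "tx": 0, "ty": 0, "tz": 0, "claw": 0.5}]}}

```text
clock: 6.95
ee_pos: [0.4998, 0.2838, 0.0461]
ee_rot: [-0.0, 0.542, 0.84, -0.001]
force: [0.5, 0.1, -0.4]
grip_width: 0.765
```

```bash
python3 -c "
from h import *
go(.4998,.2825,.0455,25)"
```

```text
clk 7.0 pos [0.4998 0.2838 0.0461] jaw yaw 24.4 tilt [-0.002 -0.002 -1.   ]
tool d mm [-1.1 -0.5  0.6] rot rad [-0.002  0.001 -0.011] j7 0.03 f [ 0.5  0.1 -0.4] grip 0.765
```

Good; release, rise and back off toward the next cup.

Emit:
{"name": "drive_tool", "arguments": {"moves": [{"wx": 0, "wy": 0, "wz": 0, "tx": -0.001, "ty": 0, "tz": 0, "claw": 1}, {"wx": 0, "wy": 0, "wz": 0, "tx": 0, "ty": 0, "tz": 0, "claw": 1}, {"wx": 0, "wy": 0, "wz": 0, "tx": 0, "ty": 0, "tz": 0, "claw": 1}, {"wx": 0, "wy": 0, "wz": 0, "tx": 0, "ty": 0, "tz": -0.01, "claw": 1}, {"wx": 0, "wy": 0, "wz": 0, "tx": 0, "ty": 0, "tz": -0.03, "claw": 1}, {"wx": 0, "wy": 0, "wz": 0, "tx": 0, "ty": 0, "tz": -0.04, "claw": 1}, {"wx": 0, "wy": 0, "wz": 0, "tx": -0.02, "ty": 0, "tz": -0.02, "claw": 1}, {"wx": 0, "wy": 0, "wz": 0, "tx": -0.01, "ty": 0, "tz": 0, "claw": 1}]}}

```text
clock: 7.75
ee_pos: [0.5124, 0.2565, 0.1516]
ee_rot: [-0.001, 0.541, 0.841, -0.001]
force: [0.2, -0.2, -0.2]
grip_width: 0.999
```

```bash
python3 -c "
from h import *
s=arm.snapshot('wrist');cv2.imwrite('pics/w4.png',s['frame'][:,:,::-1])
for n in('top','scene'):
    s=arm.snapshot(n)
    for c in cups(s): print(n,c)
go(.5593,.0278,.12,3)"
```

```text
top (array([0.5594, 0.0272]), array([230.3, 187.4]), np.int32(328), 426)
top (array([ 0.5525, -0.1029]), array([275.1, 189.5]), np.int32(323), 426)
top (array([ 0.4324, -0.0588]), array([260.3, 231.2]), np.int32(346), 446)
scene (array([0.3767, 0.4651]), array([408.5, 119.9]), np.int32(100), 432)
scene (array([0.4878, 0.292 ]), array([371.2, 158.2]), np.int32(600), 506)
scene (array([ 0.3259, -0.2558]), array([156.7, 158.4]), np.int32(137), 499)
scene (array([ 0.431, -0.058]), array([238.1, 170.5]), np.int32(469), 515)
scene (array([0.559 , 0.0284]), array([285.4, 200. ]), np.int32(544), 587)
scene (array([ 0.5523, -0.102 ]), array([232.6, 209.9]), np.int32(561), 611)
clk 7.9 pos [0.5098 0.2568 0.1478] jaw yaw 24.5 tilt [-0.008 -0.004 -1.   ]
tool d mm [-228.8  -49.8   28.4] rot rad [-0.009  0.002  0.376] j7 0.03 f [0.2 0.1 0.1] grip 1.000
```

View pics/w4.png

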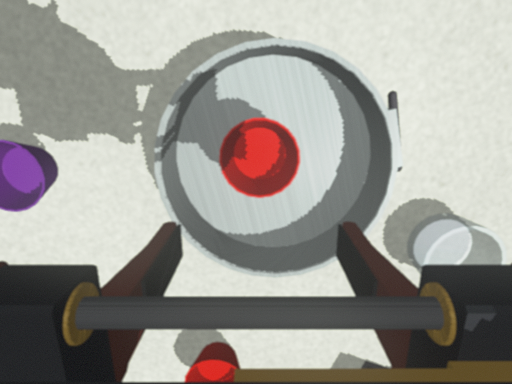

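```bash
cat >> h.py <<'E'
def stackfit(s,n,g=(.5,.283)):
    """n cups total in pan; returns xy of stack"""
    bl=[b for b in blobs(redmask(s),150)]
    uv=proj(s,[g[0],g[1],.03+.014*n])[0]
    b=min(bl,key=lambda b:np.linalg.norm(b[0]-uv))
    def c(p):
        P=[np.c_[p[0]+.022*np.cos(th),p[1]+.022*np.sin(th),0*th+.004]]+[np.c_[p[0]+.034*np.cos(th),p[1]+.034*np.sin(th),0*th+.044+.014*k] for k in (0,n-1)]
        h=cv2.convexHull(proj(s,np.vstack(P)).astype(np.float32)); m=cv2.moments(h); return np.array([m["m10"]/m["m00"],m["m01"]/m["m00"]]),m["m00"]
    r=least_squares(lambda p:c(p)[0]-b[0],g,x_scale=.01); print("stack",r.x.round(4),b[1],c(r.x)[1].round())
    return r.x
E
python3 -c "
from h import *
s=arm.snapshot('wrist'); stackfit(s,2)
s=arm.snapshot('scene'); stackfit(s,2)
plan(.5593,.0278,.09,3,8)"
```

```text
Traceback (most recent call last):
  File "h.py", line 65, in stackfit
    r=least_squares(lambda p:c(p)[0]-b[0],g,x_scale=.01); print("stack",r.x.round(4),b[1],c(r.x)[1].round())
                                                                                          ^^^^^^^^^^^^^^^
AttributeError: 'float' object has no attribute 'round'
```

```bash
sed -i 's/c(r.x)\[1\].round()/round(c(r.x)[1])/' h.py
python3 -c "
from h import *
s=arm.snapshot('wrist'); stackfit(s,2)
s=arm.snapshot('scene'); stackfit(s,2)
plan(.5593,.0278,.09,3,8)"
```

```text
stack [0.499  0.2831] [ 224  121   80   80 4990] 5417
stack [0.4974 0.2847] [359 145  27  29 600] 625
clk 8.1 pos [0.5088 0.2575 0.1467] jaw yaw 24.7 tilt [-0.01  -0.006 -1.   ]
tool d mm [-229.8  -49.4   57.5] rot rad [-0.011  0.003  0.378] j7 0.03 f [0.4 0.5 0.1] grip 1.001
1 t mm [-29  -6   7] w [-0.    0.    0.05]
2 t mm [-29  -5   7] w [-0.    0.    0.05]
3 t mm [-29  -3   7] w [-0.    0.    0.05]
4 t mm [-29  -2   7] w [-0.    0.    0.05]
5 t mm [-29  -1   7] w [-0.    0.    0.05]
6 t mm [-29   1   7] w [-0.    0.    0.05]
7 t mm [-29   2   7] w [-0.    0.    0.05]
8 t mm [-29   3   7] w [-0.    0.    0.05]
```

Emit:
{"name": "drive_tool", "arguments": {"moves": [{"wx": -0.005, "wy": 0, "wz": 0.05, "tx": -0.03, "ty": -0.006, "tz": 0, "claw": 1}, {"wx": -0.005, "wy": 0, "wz": 0.06, "tx": -0.038, "ty": -0.006, "tz": 0.005, "claw": 1}, {"wx": 0, "wy": 0, "wz": 0.06, "tx": -0.04, "ty": -0.004, "tz": 0.008, "claw": 1}, {"wx": 0, "wy": 0, "wz": 0.06, "tx": -0.04, "ty": -0.002, "tz": 0.01, "claw": 1}, {"wx": 0, "wy": 0, "wz": 0.06, "tx": -0.035, "ty": 0, "tz": 0.01, "claw": 1}, {"wx": 0, "wy": 0, "wz": 0.05, "tx": -0.025, "ty": 0.002, "tz": 0.01, "claw": 1}, {"wx": 0, "wy": 0, "wz": 0.03, "tx": -0.012, "ty": 0.002, "tz": 0.005, "claw": 1}, {"wx": 0, "wy": 0, "wz": 0, "tx": 0, "ty": 0, "tz": 0, "claw": 1}]}}

```text
clock: 8.85
ee_pos: [0.5533, 0.0414, 0.0893]
ee_rot: [-0.003, 0.686, 0.728, -0.006]
force: [-0.2, 0.9, 0.9]
grip_width: 0.999
```

```bash
python3 -c "
from h import *
s=arm.snapshot('wrist');
for c in cups(s,1500): print(c)
go(.5593,.0278,.028,3)"
```

```text
(array([0.5602, 0.0276]), array([270.2, 227.2]), np.int32(5693), 6274)
(array([ 0.5493, -0.0945]), array([247.6, 353.7]), np.int32(2640), 5009)
clk 8.9 pos [0.5532 0.0427 0.0895] jaw yaw 3.5 tilt [-0.012 -0.004 -1.   ]
tool d mm [-15.    6.   61.5] rot rad [-0.012  0.003  0.009] j7 0.16 f [-0.5  0.  -0.3] grip 1.002
```

Emit:
{"name": "drive_tool", "arguments": {"moves": [{"wx": -0.006, "wy": 0.002, "wz": 0, "tx": -0.006, "ty": 0.003, "tz": 0, "claw": 1}, {"wx": -0.006, "wy": 0.002, "wz": 0, "tx": -0.006, "ty": 0.003, "tz": 0, "claw": 1}, {"wx": 0, "wy": 0, "wz": 0, "tx": -0.002, "ty": 0.001, "tz": 0.01, "claw": 1}, {"wx": 0, "wy": 0, "wz": 0, "tx": 0, "ty": 0, "tz": 0.015, "claw": 1}, {"wx": 0, "wy": 0, "wz": 0, "tx": 0, "ty": 0, "tz": 0.01, "claw": 1}, {"wx": 0, "wy": 0, "wz": 0, "tx": 0, "ty": 0, "tz": 0.005, "claw": 1}, {"wx": 0, "wy": 0, "wz": 0, "tx": 0, "ty": 0, "tz": 0, "claw": 1}, {"wx": 0, "wy": 0, "wz": 0, "tx": 0, "ty": 0, "tz": 0, "claw": 1}]}}

```text
clock: 9.7
ee_pos: [0.5613, 0.0355, 0.0456]
ee_rot: [-0.002, 0.681, 0.732, 0.001]
force: [-0.3, -0.3, 0.3]
grip_width: 0.997
```

```bash
python3 -c "
from h import *
go(.5598,.0277,.028,3)"
```

```text
clk 9.7 pos [0.5613 0.0355 0.0456] jaw yaw 4.2 tilt [-0.     0.004 -1.   ]
tool d mm [-7.7 -2.  17.6] rot rad [-0.    -0.004  0.021] j7 0.23 f [-0.3 -0.3  0.3] grip 0.997
```

Emit:
{"name": "drive_tool", "arguments": {"moves": [{"wx": 0, "wy": -0.002, "wz": 0, "tx": -0.004, "ty": -0.001, "tz": 0.004, "claw": 1}, {"wx": 0, "wy": -0.002, "wz": 0, "tx": -0.004, "ty": -0.001, "tz": 0.008, "claw": 1}, {"wx": 0, "wy": 0, "wz": 0, "tx": -0.001, "ty": 0, "tz": 0.006, "claw": 1}, {"wx": 0, "wy": 0, "wz": 0, "tx": 0, "ty": 0, "tz": 0, "claw": 1}, {"wx": 0, "wy": 0, "wz": 0, "tx": 0, "ty": 0, "tz": 0, "claw": 0.5}, {"wx": 0, "wy": 0, "wz": 0, "tx": 0, "ty": 0, "tz": 0, "claw": 0.5}, {"wx": 0, "wy": 0, "wz": 0, "tx": 0, "ty": 0, "tz": 0, "claw": 0.5}, {"wx": 0, "wy": 0, "wz": 0, "tx": 0, "ty": 0, "tz": 0, "claw": 0.5}]}}

```text
clock: 10.5
ee_pos: [0.5606, 0.0254, 0.0269]
ee_rot: [0.001, 0.681, 0.732, 0.001]
force: [-0.2, -0.2, -0.6]
grip_width: 0.747
```

```bash
python3 -c "
from h import *
go(.5598,.0277,.028,3)"
```

```text
clk 10.5 pos [0.5606 0.0254 0.0269] jaw yaw 4.2 tilt [ 0.002  0.    -1.   ]
tool d mm [ 2.3 -0.6 -1.1] rot rad [0.002 0.    0.02 ] j7 0.26 f [-0.2 -0.2 -0.6] grip 0.747
```

Emit:
{"name": "drive_tool", "arguments": {"moves": [{"wx": 0, "wy": 0, "wz": 0, "tx": 0, "ty": 0, "tz": -0.015, "claw": 0.5}, {"wx": 0, "wy": 0, "wz": 0, "tx": 0, "ty": 0, "tz": -0.03, "claw": 0.5}, {"wx": 0, "wy": 0, "wz": 0, "tx": 0, "ty": 0, "tz": -0.035, "claw": 0.5}, {"wx": 0, "wy": 0, "wz": -0.03, "tx": 0.015, "ty": 0, "tz": -0.02, "claw": 0.5}, {"wx": 0, "wy": 0, "wz": -0.04, "tx": 0.03, "ty": -0.002, "tz": 0, "claw": 0.5}, {"wx": 0, "wy": 0, "wz": -0.04, "tx": 0.03, "ty": -0.002, "tz": 0, "claw": 0.5}, {"wx": 0, "wy": 0, "wz": -0.03, "tx": 0.02, "ty": 0, "tz": 0, "claw": 0.5}, {"wx": 0, "wy": 0, "wz": 0, "tx": 0, "ty": 0, "tz": 0, "claw": 0.5}]}}

```text
clock: 11.3
ee_pos: [0.5453, 0.1209, 0.1387]
ee_rot: [0.002, 0.628, 0.779, 0.003]
force: [-0.3, -0.9, -0.3]
grip_width: 0.749
```

```bash
python3 -c "
from h import *
s=arm.snapshot('wrist');cv2.imwrite('pics/w5.png',s['frame'][:,:,::-1])
s=arm.snapshot('scene');cv2.imwrite('pics/s5.png',s['frame'][:,:,::-1])
plan(.499,.281,.13,25,7)"
```

```text
clk 11.4 pos [0.5458 0.1173 0.1385] jaw yaw 12.0 tilt [ 0.007  0.    -1.   ]
tool d mm [169.8 -11.9   8.2] rot rad [ 0.007  0.002 -0.227] j7 0.11 f [-0.4 -0.1 -0.9] grip 0.746
1 t mm [24 -2  1] w [ 0.    0.   -0.03]
2 t mm [24 -1  1] w [ 0.    0.   -0.03]
3 t mm [24  0  1] w [ 0.    0.   -0.03]
4 t mm [24  1  1] w [ 0.    0.   -0.03]
5 t mm [24  1  1] w [ 0.    0.   -0.03]
6 t mm [24  2  1] w [ 0.    0.   -0.03]
7 t mm [24  3  1] w [ 0.    0.   -0.03]
```

View pics/w5.png

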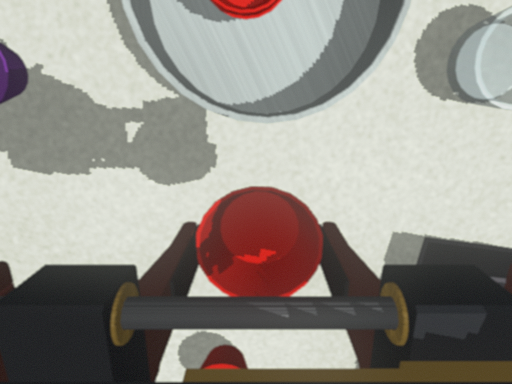

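View pics/s5.png

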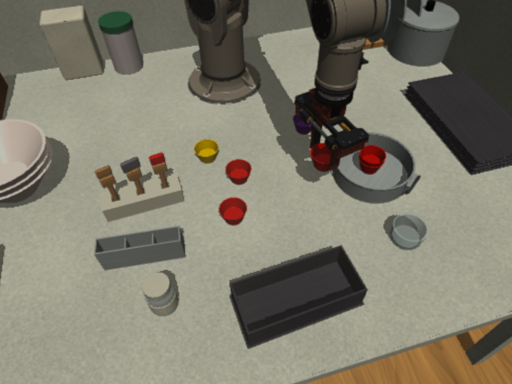

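Held upright. Move over the stack.

Emit:
{"name": "drive_tool", "arguments": {"moves": [{"wx": 0.003, "wy": 0.001, "wz": -0.03, "tx": 0.024, "ty": -0.003, "tz": 0.001, "claw": 0.5}, {"wx": 0.003, "wy": 0.001, "wz": -0.04, "tx": 0.03, "ty": -0.001, "tz": 0.001, "claw": 0.5}, {"wx": 0, "wy": 0, "wz": -0.04, "tx": 0.033, "ty": 0, "tz": 0.001, "claw": 0.5}, {"wx": 0, "wy": 0, "wz": -0.04, "tx": 0.03, "ty": 0.001, "tz": 0.001, "claw": 0.5}, {"wx": 0, "wy": 0, "wz": -0.04, "tx": 0.025, "ty": 0.002, "tz": 0.001, "claw": 0.5}, {"wx": 0, "wy": 0, "wz": -0.03, "tx": 0.015, "ty": 0.002, "tz": 0.001, "claw": 0.5}, {"wx": 0, "wy": 0, "wz": 0, "tx": 0.006, "ty": 0, "tz": 0, "claw": 0.5}, {"wx": 0, "wy": 0, "wz": 0, "tx": 0, "ty": 0, "tz": 0, "claw": 0.5}]}}

```text
clock: 12.2
ee_pos: [0.5029, 0.2639, 0.131]
ee_rot: [0.003, 0.547, 0.837, -0.003]
force: [-0.3, 0.7, 0.3]
grip_width: 0.747
```

```bash
python3 -c "
from h import *
plan(.499,.281,.08,25,6)"
```

```text
clk 12.2 pos [0.5029 0.2639 0.131 ] jaw yaw 23.7 tilt [ 0.001 -0.009 -1.   ]
tool d mm [17.6  3.4 50.9] rot rad [-0.003  0.008 -0.023] j7 0.00 f [-0.3  0.7  0.3] grip 0.747
1 t mm [3 1 8] w [-0.  0. -0.]
2 t mm [3 1 8] w [-0.  0. -0.]
3 t mm [3 1 8] w [-0.  0. -0.]
4 t mm [3 1 8] w [-0.  0. -0.]
5 t mm [3 1 8] w [-0.  0. -0.]
6 t mm [3 1 9] w [-0.  0. -0.]
```

Emit:
{"name": "drive_tool", "arguments": {"moves": [{"wx": -0.001, "wy": 0.003, "wz": -0.01, "tx": 0.006, "ty": 0.001, "tz": 0, "claw": 0.5}, {"wx": -0.001, "wy": 0.003, "wz": -0.01, "tx": 0.006, "ty": 0.001, "tz": 0.005, "claw": 0.5}, {"wx": 0, "wy": 0, "wz": 0, "tx": 0.005, "ty": 0.001, "tz": 0.008, "claw": 0.5}, {"wx": 0, "wy": 0, "wz": 0, "tx": 0.001, "ty": 0, "tz": 0.008, "claw": 0.5}, {"wx": 0, "wy": 0, "wz": 0, "tx": 0, "ty": 0, "tz": 0.008, "claw": 0.5}, {"wx": 0, "wy": 0, "wz": 0, "tx": 0, "ty": 0, "tz": 0.006, "claw": 0.5}, {"wx": 0, "wy": 0, "wz": 0, "tx": 0, "ty": 0, "tz": 0.003, "claw": 0.5}, {"wx": 0, "wy": 0, "wz": 0, "tx": 0, "ty": 0, "tz": 0, "claw": 0.5}]}}

```text
clock: 13.0
ee_pos: [0.4992, 0.2776, 0.0887]
ee_rot: [0.001, 0.541, 0.841, -0.002]
force: [0.9, 0.4, -0.2]
grip_width: 0.746
```

```bash
python3 -c "
from h import *
plan(.499,.281,.0595,25,4)"
```

```text
clk 13.0 pos [0.4992 0.2776 0.0887] jaw yaw 24.5 tilt [-0.    -0.005 -1.   ]
tool d mm [ 3.3  1.3 29.2] rot rad [-0.002  0.004 -0.009] j7 0.02 f [ 0.9  0.4 -0.2] grip 0.746
1 t mm [1 0 7] w [-0.  0. -0.]
2 t mm [1 0 7] w [-0.  0. -0.]
3 t mm [1 0 7] w [-0.  0. -0.]
4 t mm [1 0 7] w [-0.  0. -0.]
```

Emit:
{"name": "drive_tool", "arguments": {"moves": [{"wx": 0, "wy": 0.002, "wz": 0, "tx": 0.002, "ty": 0.001, "tz": 0.003, "claw": 0.5}, {"wx": 0, "wy": 0.002, "wz": 0, "tx": 0.002, "ty": 0.001, "tz": 0.006, "claw": 0.5}, {"wx": 0, "wy": 0, "wz": 0, "tx": 0, "ty": 0, "tz": 0.008, "claw": 0.5}, {"wx": 0, "wy": 0, "wz": 0, "tx": 0, "ty": 0, "tz": 0.006, "claw": 0.5}, {"wx": 0, "wy": 0, "wz": 0, "tx": 0, "ty": 0, "tz": 0.003, "claw": 0.5}, {"wx": 0, "wy": 0, "wz": 0, "tx": 0, "ty": 0, "tz": 0, "claw": 0.5}, {"wx": 0, "wy": 0, "wz": 0, "tx": 0, "ty": 0, "tz": 0, "claw": 0.5}, {"wx": 0, "wy": 0, "wz": 0, "tx": 0, "ty": 0, "tz": 0, "claw": 0.5}]}}

```text
clock: 13.8
ee_pos: [0.5001, 0.2823, 0.0608]
ee_rot: [-0.0, 0.541, 0.841, -0.001]
force: [0.2, -0.2, -0.2]
grip_width: 0.748
```

```bash
python3 -c "
from h import *
plan(.499,.281,.0595,25,1)"
```

```text
clk 13.8 pos [0.5001 0.2823 0.0608] jaw yaw 24.5 tilt [-0.001 -0.001 -1.   ]
tool d mm [-0.7 -1.6  1.3] rot rad [-0.001  0.    -0.009] j7 0.03 f [ 0.2 -0.2 -0.2] grip 0.748
1 t mm [-1 -2  1] w [-0.    0.   -0.01]
```

Within ~1.5 mm of home. Release, rise and go to the next cup (0.432,-0.0585).

Emit:
{"name": "drive_tool", "arguments": {"moves": [{"wx": 0, "wy": 0, "wz": 0, "tx": -0.001, "ty": -0.001, "tz": 0.001, "claw": 0.5}, {"wx": 0, "wy": 0, "wz": 0, "tx": 0, "ty": 0, "tz": 0, "claw": 1}, {"wx": 0, "wy": 0, "wz": 0, "tx": 0, "ty": 0, "tz": 0, "claw": 1}, {"wx": 0, "wy": 0, "wz": 0, "tx": 0, "ty": 0, "tz": 0, "claw": 1}, {"wx": 0, "wy": 0, "wz": 0, "tx": 0, "ty": 0, "tz": -0.015, "claw": 1}, {"wx": 0, "wy": 0, "wz": 0, "tx": 0, "ty": 0, "tz": -0.035, "claw": 1}, {"wx": 0, "wy": 0, "wz": 0, "tx": -0.015, "ty": 0, "tz": -0.03, "claw": 1}, {"wx": 0, "wy": 0, "wz": 0, "tx": -0.01, "ty": 0, "tz": -0.01, "claw": 1}]}}

```text
clock: 14.6
ee_pos: [0.5091, 0.2588, 0.1544]
ee_rot: [-0.001, 0.54, 0.842, -0.001]
force: [-0.1, -0.1, 0.3]
grip_width: 0.997
```

```bash
python3 -c "
from h import *
s=arm.snapshot('wrist');cv2.imwrite('pics/w6.png',s['frame'][:,:,::-1]);stackfit(s,3)
s=arm.snapshot('scene');cv2.imwrite('pics/s6.png',cv2.resize(s['frame'][100:240,200:420,::-1],None,fx=3,fy=3));
for c in cups(s): print(c)
s=arm.snapshot('top')
for c in cups(s): print(c)
plan(.4318,-.0583,.1,-5,8)"
```

```text
stack [0.4985 0.2832] [ 221  122   82   83 5286] 5727
(array([0.3658, 0.4762]), array([410. , 116.9]), np.int32(107), 426)
(array([0.481 , 0.2971]), array([371.8, 156.1]), np.int32(713), 501)
(array([ 0.3259, -0.2558]), array([156.7, 158.4]), np.int32(137), 499)
(array([ 0.431, -0.058]), array([238.1, 170.5]), np.int32(469), 515)
(array([ 0.5522, -0.102 ]), array([232.5, 209.9]), np.int32(560), 611)
(array([ 0.5525, -0.1026]), array([275. , 189.5]), np.int32(326), 426)
(array([0.5107, 0.2675]), array([146.8, 204.7]), np.int32(107), 437)
(array([ 0.4324, -0.0588]), array([260.3, 231.2]), np.int32(346), 446)
clk 14.8 pos [0.5076 0.2588 0.1514] jaw yaw 24.6 tilt [-0.006 -0.003 -1.   ]
tool d mm [-256.8 -200.6   52.6] rot rad [-0.006  0.002  0.517] j7 0.03 f [-0.2  0.2 -1.4] grip 0.998
1 t mm [-32 -25   7] w [-0.    0.    0.06]
2 t mm [-34 -23   7] w [-0.    0.    0.06]
3 t mm [-35 -21   7] w [-0.    0.    0.06]
4 t mm [-36 -18   7] w [-0.    0.    0.06]
5 t mm [-37 -16   6] w [-0.    0.    0.06]
6 t mm [-38 -14   6] w [-0.    0.    0.06]
7 t mm [-39 -11   6] w [-0.    0.    0.06]
8 t mm [-40  -9   6] w [-0.    0.    0.06]
```

View pics/w6.png

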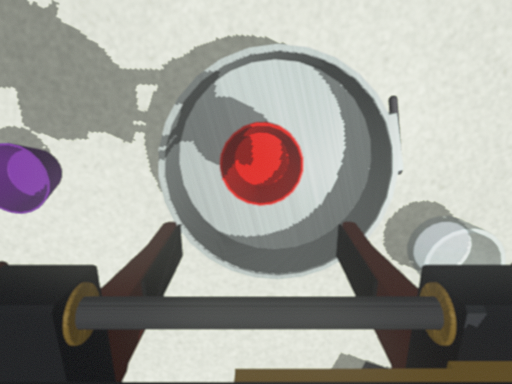

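View pics/s6.png

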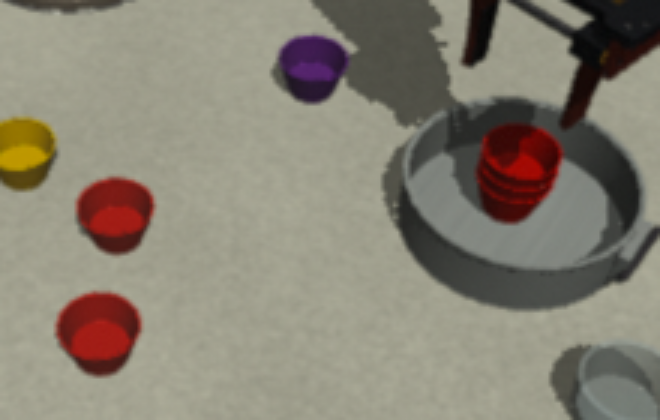

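Emit:
{"name": "drive_tool", "arguments": {"moves": [{"wx": -0.003, "wy": 0, "wz": 0.06, "tx": -0.032, "ty": -0.025, "tz": 0, "claw": 1}, {"wx": -0.003, "wy": 0, "wz": 0.07, "tx": -0.038, "ty": -0.026, "tz": 0.002, "claw": 1}, {"wx": 0, "wy": 0, "wz": 0.07, "tx": -0.042, "ty": -0.024, "tz": 0.008, "claw": 1}, {"wx": 0, "wy": 0, "wz": 0.07, "tx": -0.043, "ty": -0.021, "tz": 0.008, "claw": 1}, {"wx": 0, "wy": 0, "wz": 0.07, "tx": -0.04, "ty": -0.017, "tz": 0.008, "claw": 1}, {"wx": 0, "wy": 0, "wz": 0.05, "tx": -0.03, "ty": -0.011, "tz": 0.008, "claw": 1}, {"wx": 0, "wy": 0, "wz": 0.03, "tx": -0.016, "ty": -0.006, "tz": 0.005, "claw": 1}, {"wx": 0, "wy": 0, "wz": 0, "tx": 0, "ty": 0, "tz": 0, "claw": 1}]}}

```text
clock: 15.55
ee_pos: [0.4313, -0.011, 0.1021]
ee_rot: [-0.004, 0.706, 0.708, -0.006]
force: [-0.1, -0.3, 0.0]
grip_width: 0.999
```

```bash
python3 -c "
from h import *
s=arm.snapshot('wrist');
for c in cups(s,1500): print(c)
go(.4318,-.0583,.05,-5)"
```

```text
(array([ 0.4322, -0.0588]), array([262.9, 258.9]), np.int32(4836), 5197)
clk 15.6 pos [ 0.4321 -0.0097  0.1024] jaw yaw 0.3 tilt [-0.013 -0.002 -1.   ]
tool d mm [-48.4   0.2  52.5] rot rad [-0.013  0.003  0.092] j7 0.13 f [-0.4 -0.2  0.2] grip 0.997
```

Emit:
{"name": "drive_tool", "arguments": {"moves": [{"wx": -0.006, "wy": 0.002, "wz": 0.02, "tx": -0.012, "ty": 0, "tz": 0, "claw": 1}, {"wx": -0.006, "wy": 0.002, "wz": 0.02, "tx": -0.016, "ty": 0, "tz": 0.005, "claw": 1}, {"wx": 0, "wy": 0, "wz": 0.02, "tx": -0.012, "ty": 0, "tz": 0.008, "claw": 1}, {"wx": 0, "wy": 0, "wz": 0.02, "tx": -0.005, "ty": 0, "tz": 0.01, "claw": 1}, {"wx": 0, "wy": 0, "wz": 0, "tx": -0.002, "ty": 0, "tz": 0.01, "claw": 1}, {"wx": 0, "wy": 0, "wz": 0, "tx": 0, "ty": 0, "tz": 0.008, "claw": 1}, {"wx": 0, "wy": 0, "wz": 0, "tx": 0, "ty": 0, "tz": 0.004, "claw": 1}, {"wx": 0, "wy": 0, "wz": 0, "tx": 0, "ty": 0, "tz": 0, "claw": 1}]}}

```text
clock: 16.4
ee_pos: [0.4367, -0.0506, 0.0547]
ee_rot: [-0.0, 0.729, 0.685, 0.002]
force: [-0.7, 0.9, -0.9]
grip_width: 0.997
```

```bash
python3 -c "
from h import *
go(.4321,-.0587,.028,-5)"
```

```text
clk 16.4 pos [ 0.4367 -0.0506  0.0547] jaw yaw -3.6 tilt [ 0.003  0.004 -1.   ]
tool d mm [-8.4 -4.1 26.6] rot rad [ 0.003 -0.004  0.025] j7 0.28 f [-0.7  0.9 -0.9] grip 0.997
```

Emit:
{"name": "drive_tool", "arguments": {"moves": [{"wx": 0.002, "wy": -0.002, "wz": 0.01, "tx": -0.004, "ty": -0.002, "tz": 0.003, "claw": 1}, {"wx": 0.001, "wy": -0.002, "wz": 0.01, "tx": -0.004, "ty": -0.002, "tz": 0.006, "claw": 1}, {"wx": 0, "wy": 0, "wz": 0, "tx": 0, "ty": 0, "tz": 0.009, "claw": 1}, {"wx": 0, "wy": 0, "wz": 0, "tx": 0, "ty": 0, "tz": 0.007, "claw": 1}, {"wx": 0, "wy": 0, "wz": 0, "tx": 0, "ty": 0, "tz": 0, "claw": 0.5}, {"wx": 0, "wy": 0, "wz": 0, "tx": 0, "ty": 0, "tz": 0, "claw": 0.5}, {"wx": 0, "wy": 0, "wz": 0, "tx": 0, "ty": 0, "tz": 0, "claw": 0.5}, {"wx": 0, "wy": 0, "wz": 0, "tx": 0, "ty": 0, "tz": 0, "claw": 0.5}]}}

```text
clock: 17.2
ee_pos: [0.4322, -0.0584, 0.0277]
ee_rot: [0.0, 0.736, 0.677, 0.0]
force: [-0.1, 1.1, -1.3]
grip_width: 0.76
```

```bash
python3 -c "
from h import *
go(.4321,-.0587,.12,-5)"
```

```text
clk 17.2 pos [ 0.4322 -0.0584  0.0277] jaw yaw -4.8 tilt [ 0. -0. -1.]
tool d mm [ -0.3  -0.1 -92.3] rot rad [0.    0.    0.004] j7 0.32 f [-0.1  1.1 -1.3] grip 0.760
```

Emit:
{"name": "drive_tool", "arguments": {"moves": [{"wx": 0, "wy": 0, "wz": 0, "tx": 0, "ty": 0, "tz": -0.015, "claw": 0.5}, {"wx": 0, "wy": 0, "wz": 0, "tx": 0, "ty": 0, "tz": -0.03, "claw": 0.5}, {"wx": 0, "wy": 0, "wz": 0, "tx": 0, "ty": 0, "tz": -0.035, "claw": 0.5}, {"wx": 0, "wy": 0, "wz": -0.03, "tx": 0.015, "ty": 0.002, "tz": -0.025, "claw": 0.5}, {"wx": 0, "wy": 0, "wz": -0.06, "tx": 0.03, "ty": 0.008, "tz": -0.01, "claw": 0.5}, {"wx": 0, "wy": 0, "wz": -0.06, "tx": 0.035, "ty": 0.01, "tz": 0, "claw": 0.5}, {"wx": 0, "wy": 0, "wz": -0.06, "tx": 0.03, "ty": 0.01, "tz": 0, "claw": 0.5}, {"wx": 0, "wy": 0, "wz": -0.03, "tx": 0.02, "ty": 0.008, "tz": 0, "claw": 0.5}]}}

```text
clock: 18.0
ee_pos: [0.4689, 0.074, 0.1493]
ee_rot: [0.0, 0.649, 0.761, 0.002]
force: [-0.1, 0.2, -0.3]
grip_width: 0.765
```

```bash
python3 -c "
from h import *
plan(.499,.283,.145,25,7)"
```

```text
clk 18.0 pos [0.4689 0.074  0.1493] jaw yaw 9.0 tilt [ 0.003  0.002 -1.   ]
tool d mm [201.7  62.5   4.9] rot rad [ 0.003 -0.001 -0.279] j7 0.06 f [-0.1  0.2 -0.3] grip 0.765
1 t mm [29  9  1] w [ 0.   -0.   -0.04]
2 t mm [28 10  1] w [ 0.   -0.   -0.04]
3 t mm [28 11  1] w [ 0.   -0.   -0.04]
4 t mm [28 12  1] w [ 0.   -0.   -0.04]
5 t mm [27 13  1] w [ 0.   -0.   -0.04]
6 t mm [26 14  1] w [ 0.   -0.   -0.04]
7 t mm [26 16  1] w [ 0.   -0.   -0.04]
```

Emit:
{"name": "drive_tool", "arguments": {"moves": [{"wx": 0.001, "wy": 0, "wz": -0.05, "tx": 0.032, "ty": 0.009, "tz": 0.001, "claw": 0.5}, {"wx": 0.001, "wy": 0, "wz": -0.05, "tx": 0.034, "ty": 0.011, "tz": 0.001, "claw": 0.5}, {"wx": 0, "wy": 0, "wz": -0.05, "tx": 0.034, "ty": 0.012, "tz": 0.001, "claw": 0.5}, {"wx": 0, "wy": 0, "wz": -0.05, "tx": 0.03, "ty": 0.012, "tz": 0.001, "claw": 0.5}, {"wx": 0, "wy": 0, "wz": -0.04, "tx": 0.023, "ty": 0.011, "tz": 0, "claw": 0.5}, {"wx": 0, "wy": 0, "wz": -0.02, "tx": 0.014, "ty": 0.01, "tz": 0, "claw": 0.5}, {"wx": 0, "wy": 0, "wz": 0, "tx": 0.008, "ty": 0.006, "tz": 0, "claw": 0.5}, {"wx": 0, "wy": 0, "wz": 0, "tx": 0, "ty": 0, "tz": 0, "claw": 0.5}]}}

```text
clock: 18.8
ee_pos: [0.49, 0.2711, 0.1447]
ee_rot: [-0.0, 0.542, 0.841, 0.0]
force: [0.7, 0.3, -0.2]
grip_width: 0.763
```

```bash
python3 -c "
from h import *
plan(.499,.283,.09,25,7)"
```

```text
clk 18.8 pos [0.49   0.2711 0.1447] jaw yaw 24.4 tilt [-0.  0. -1.]
tool d mm [ 7.1 13.1 54.7] rot rad [-0.   -0.   -0.01] j7 -0.01 f [ 0.7  0.3 -0.2] grip 0.763
1 t mm [1 2 8] w [-0. -0. -0.]
2 t mm [1 2 8] w [-0. -0. -0.]
3 t mm [1 2 8] w [-0. -0. -0.]
4 t mm [1 2 8] w [-0. -0. -0.]
5 t mm [1 2 8] w [-0. -0. -0.]
6 t mm [1 2 8] w [-0. -0. -0.]
7 t mm [1 2 8] w [-0. -0. -0.]
```

Emit:
{"name": "drive_tool", "arguments": {"moves": [{"wx": 0, "wy": 0, "wz": 0, "tx": 0.003, "ty": 0.005, "tz": 0, "claw": 0.5}, {"wx": 0, "wy": 0, "wz": -0.01, "tx": 0.003, "ty": 0.005, "tz": 0.003, "claw": 0.5}, {"wx": 0, "wy": 0, "wz": 0, "tx": 0.001, "ty": 0.002, "tz": 0.006, "claw": 0.5}, {"wx": 0, "wy": 0, "wz": 0, "tx": 0, "ty": 0, "tz": 0.01, "claw": 0.5}, {"wx": 0, "wy": 0, "wz": 0, "tx": 0, "ty": 0, "tz": 0.01, "claw": 0.5}, {"wx": 0, "wy": 0, "wz": 0, "tx": 0, "ty": 0, "tz": 0.01, "claw": 0.5}, {"wx": 0, "wy": 0, "wz": 0, "tx": 0, "ty": 0, "tz": 0.004, "claw": 0.5}, {"wx": 0, "wy": 0, "wz": 0, "tx": 0, "ty": 0, "tz": 0, "claw": 0.5}]}}

```text
clock: 19.6
ee_pos: [0.4987, 0.2768, 0.0968]
ee_rot: [-0.0, 0.541, 0.841, -0.002]
force: [-0.7, -0.5, -1.1]
grip_width: 0.763
```

```bash
python3 -c "
from h import *
go(.499,.283,.0745,25)"
```

```text
clk 19.6 pos [0.4987 0.2768 0.0968] jaw yaw 24.5 tilt [-0.002 -0.004 -1.   ]
tool d mm [ 5.6  2.9 22.2] rot rad [-0.004  0.002 -0.009] j7 0.02 f [-0.7 -0.5 -1.1] grip 0.763
```

Emit:
{"name": "drive_tool", "arguments": {"moves": [{"wx": -0.002, "wy": 0.001, "wz": 0, "tx": 0.003, "ty": 0.001, "tz": 0, "claw": 0.5}, {"wx": -0.001, "wy": 0.001, "wz": 0, "tx": 0.002, "ty": 0.001, "tz": 0.003, "claw": 0.5}, {"wx": 0, "wy": 0, "wz": 0, "tx": 0, "ty": 0, "tz": 0.006, "claw": 0.5}, {"wx": 0, "wy": 0, "wz": 0, "tx": 0, "ty": 0, "tz": 0.007, "claw": 0.5}, {"wx": 0, "wy": 0, "wz": 0, "tx": 0, "ty": 0, "tz": 0.004, "claw": 0.5}, {"wx": 0, "wy": 0, "wz": 0, "tx": 0, "ty": 0, "tz": 0.001, "claw": 0.5}, {"wx": 0, "wy": 0, "wz": 0, "tx": 0, "ty": 0, "tz": 0, "claw": 0.5}, {"wx": 0, "wy": 0, "wz": 0, "tx": 0, "ty": 0, "tz": 0, "claw": 0.5}]}}

```text
clock: 20.4
ee_pos: [0.4988, 0.2831, 0.0744]
ee_rot: [0.0, 0.541, 0.841, 0.0]
force: [-0.4, -0.1, -0.1]
grip_width: 0.762
```

```bash
python3 -c "
from h import *
go(.499,.283,.0745,25)"
```

```text
clk 20.4 pos [0.4988 0.2831 0.0744] jaw yaw 24.5 tilt [ 0.001  0.    -1.   ]
tool d mm [-0.2  0.2 -0.1] rot rad [ 0.001 -0.    -0.008] j7 0.03 f [-0.4 -0.1 -0.1] grip 0.762
```

Spot on. Release and go for the last cup.

Emit:
{"name": "drive_tool", "arguments": {"moves": [{"wx": 0, "wy": 0, "wz": 0, "tx": 0, "ty": 0, "tz": 0, "claw": 1}, {"wx": 0, "wy": 0, "wz": 0, "tx": 0, "ty": 0, "tz": 0, "claw": 1}, {"wx": 0, "wy": 0, "wz": 0, "tx": 0, "ty": 0, "tz": 0, "claw": 1}, {"wx": 0, "wy": 0, "wz": 0, "tx": 0, "ty": 0, "tz": -0.015, "claw": 1}, {"wx": 0, "wy": 0, "wz": 0, "tx": 0, "ty": 0, "tz": -0.035, "claw": 1}, {"wx": 0, "wy": 0, "wz": 0, "tx": -0.015, "ty": 0, "tz": -0.03, "claw": 1}, {"wx": 0, "wy": 0, "wz": 0, "tx": -0.015, "ty": 0, "tz": -0.01, "claw": 1}, {"wx": 0, "wy": 0, "wz": 0, "tx": 0, "ty": 0, "tz": 0, "claw": 1}]}}

```text
clock: 21.2
ee_pos: [0.5122, 0.2549, 0.1712]
ee_rot: [0.001, 0.541, 0.841, 0.001]
force: [0.2, -0.3, -0.9]
grip_width: 0.997
```

```bash
python3 -c "
from h import *
s=arm.snapshot('wrist');stackfit(s,4)
s=arm.snapshot('scene');cv2.imwrite('pics/s7.png',cv2.resize(s['frame'][100:240,200:420,::-1],None,fx=3,fy=3));
for c in cups(s): print(c)
plan(.5524,-.1023,.1,-10,10)"
```

```text
stack [0.498  0.2833] [ 218  115   82   83 5274] 5692
(array([0.3452, 0.4933]), array([411.7, 111.5]), np.int32(114), 415)
(array([0.474 , 0.3025]), array([372.5, 153.9]), np.int32(834), 497)
(array([ 0.3259, -0.2558]), array([156.7, 158.4]), np.int32(137), 499)
(array([ 0.5523, -0.102 ]), array([232.6, 209.9]), np.int32(561), 611)
clk 21.3 pos [0.5104 0.2565 0.1692] jaw yaw 24.7 tilt [-0.001  0.001 -1.   ]
tool d mm [-343.6 -111.6   69. ] rot rad [-0.001 -0.001  0.605] j7 0.03 f [-0.8  0.4 -0.2] grip 0.997
1 t mm [-34 -11   7] w [-0.   -0.    0.06]
2 t mm [-35  -9   7] w [-0.   -0.    0.06]
3 t mm [-35  -7   7] w [-0.   -0.    0.06]
4 t mm [-36  -5   7] w [-0.   -0.    0.06]
5 t mm [-36  -3   7] w [-0.   -0.    0.06]
6 t mm [-36   0   7] w [-0.   -0.    0.06]
7 t mm [-36   2   7] w [-0.   -0.    0.06]
8 t mm [-36   4   7] w [-0.   -0.    0.06]
9 t mm [-36   6   7] w [-0.   -0.    0.06]
10 t mm [-35   8   7] w [-0.   -0.    0.06]
```

View pics/s7.png

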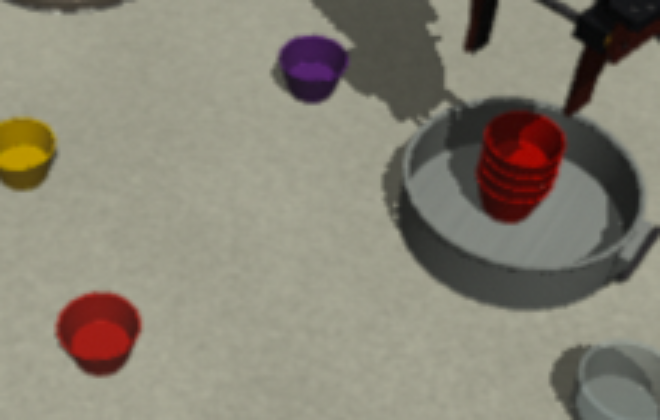

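Four are stacked evenly; one loose red cup remains at scene pixel (232,210).

Emit:
{"name": "drive_tool", "arguments": {"moves": [{"wx": 0, "wy": 0, "wz": 0.06, "tx": -0.034, "ty": -0.011, "tz": 0.003, "claw": 1}, {"wx": 0, "wy": 0, "wz": 0.08, "tx": -0.045, "ty": -0.011, "tz": 0.007, "claw": 1}, {"wx": 0, "wy": 0, "wz": 0.08, "tx": -0.047, "ty": -0.008, "tz": 0.01, "claw": 1}, {"wx": 0, "wy": 0, "wz": 0.08, "tx": -0.048, "ty": -0.004, "tz": 0.01, "claw": 1}, {"wx": 0, "wy": 0, "wz": 0.08, "tx": -0.048, "ty": 0, "tz": 0.01, "claw": 1}, {"wx": 0, "wy": 0, "wz": 0.07, "tx": -0.042, "ty": 0.003, "tz": 0.01, "claw": 1}, {"wx": 0, "wy": 0, "wz": 0.05, "tx": -0.025, "ty": 0.003, "tz": 0.008, "claw": 1}, {"wx": 0, "wy": 0, "wz": 0, "tx": -0.01, "ty": 0.002, "tz": 0, "claw": 1}]}}

```text
clock: 22.1
ee_pos: [0.5405, -0.0447, 0.0973]
ee_rot: [-0.006, 0.733, 0.681, -0.006]
force: [0.3, 0.5, 0.4]
grip_width: 1.006
```

```bash
python3 -c "
from h import *
s=arm.snapshot('wrist');
for c in cups(s,1500): print(c)
go(.5524,-.1023,.05,-10)"
```

```text
(array([ 0.5528, -0.0993]), array([282.7, 268. ]), np.int32(4291), 5358)
clk 22.1 pos [ 0.5408 -0.0456  0.0979] jaw yaw -4.2 tilt [-0.016 -0.001 -1.   ]
tool d mm [-55.6  16.5  47.7] rot rad [-0.016  0.003  0.102] j7 0.22 f [-0.1 -2.1 -0.1] grip 0.994
```

Emit:
{"name": "drive_tool", "arguments": {"moves": [{"wx": -0.008, "wy": 0.002, "wz": 0.03, "tx": -0.016, "ty": 0.005, "tz": 0, "claw": 1}, {"wx": -0.008, "wy": 0.002, "wz": 0.03, "tx": -0.02, "ty": 0.006, "tz": 0.003, "claw": 1}, {"wx": 0, "wy": 0, "wz": 0.02, "tx": -0.012, "ty": 0.006, "tz": 0.008, "claw": 1}, {"wx": 0, "wy": 0, "wz": 0.02, "tx": -0.006, "ty": 0.002, "tz": 0.01, "claw": 1}, {"wx": 0, "wy": 0, "wz": 0, "tx": -0.002, "ty": 0, "tz": 0.01, "claw": 1}, {"wx": 0, "wy": 0, "wz": 0, "tx": 0, "ty": 0, "tz": 0.005, "claw": 1}, {"wx": 0, "wy": 0, "wz": 0, "tx": 0, "ty": 0, "tz": 0.002, "claw": 1}, {"wx": 0, "wy": 0, "wz": 0, "tx": 0, "ty": 0, "tz": 0, "claw": 1}]}}

```text
clock: 22.95
ee_pos: [0.554, -0.0922, 0.0536]
ee_rot: [-0.005, 0.76, 0.65, -0.0]
force: [0.5, 0.1, 0.1]
grip_width: 0.998
```

```bash
python3 -c "
from h import *
s=arm.snapshot('wrist');
for c in cups(s,1500): print(c)
go(.5524,-.1023,.028,-10)"
```

```text
(array([ 0.5525, -0.1026]), array([261.9, 244.3]), np.int32(7968), 8672)
clk 23.0 pos [ 0.5541 -0.0922  0.0538] jaw yaw -9.0 tilt [-0.006  0.007 -1.   ]
tool d mm [-10.4   0.1  25.7] rot rad [-0.007 -0.006  0.018] j7 0.29 f [ 1.   0.3 -0.6] grip 1.004
```

Emit:
{"name": "drive_tool", "arguments": {"moves": [{"wx": -0.004, "wy": -0.003, "wz": 0, "tx": -0.005, "ty": 0, "tz": 0.003, "claw": 1}, {"wx": -0.003, "wy": -0.003, "wz": 0, "tx": -0.005, "ty": 0, "tz": 0.006, "claw": 1}, {"wx": 0, "wy": 0, "wz": 0, "tx": 0, "ty": 0, "tz": 0.009, "claw": 1}, {"wx": 0, "wy": 0, "wz": 0, "tx": 0, "ty": 0, "tz": 0.007, "claw": 1}, {"wx": 0, "wy": 0, "wz": 0, "tx": 0, "ty": 0, "tz": 0, "claw": 0.5}, {"wx": 0, "wy": 0, "wz": 0, "tx": 0, "ty": 0, "tz": 0, "claw": 0.5}, {"wx": 0, "wy": 0, "wz": 0, "tx": 0, "ty": 0, "tz": 0, "claw": 0.5}, {"wx": 0, "wy": 0, "wz": 0, "tx": 0, "ty": 0, "tz": 0, "claw": 0.5}]}}

```text
clock: 23.8
ee_pos: [0.5529, -0.1025, 0.0272]
ee_rot: [0.001, 0.76, 0.65, 0.001]
force: [-0.2, 0.4, -0.5]
grip_width: 0.763
```

```bash
python3 -c "
from h import *
go(.5524,-.1023,.028,-10)"
```

```text
clk 23.8 pos [ 0.5529 -0.1025  0.0272] jaw yaw -8.9 tilt [ 0.002 -0.    -1.   ]
tool d mm [ 0.1 -0.5 -0.8] rot rad [ 0.002 -0.     0.019] j7 0.32 f [-0.2  0.4 -0.5] grip 0.763
```

Emit:
{"name": "drive_tool", "arguments": {"moves": [{"wx": 0, "wy": 0, "wz": 0, "tx": 0, "ty": 0, "tz": -0.015, "claw": 0.5}, {"wx": 0, "wy": 0, "wz": 0, "tx": 0, "ty": 0, "tz": -0.03, "claw": 0.5}, {"wx": 0, "wy": 0, "wz": 0, "tx": 0, "ty": 0, "tz": -0.035, "claw": 0.5}, {"wx": 0, "wy": 0, "wz": -0.03, "tx": 0.015, "ty": 0, "tz": -0.035, "claw": 0.5}, {"wx": 0, "wy": 0, "wz": -0.06, "tx": 0.035, "ty": -0.002, "tz": -0.02, "claw": 0.5}, {"wx": 0, "wy": 0, "wz": -0.07, "tx": 0.042, "ty": -0.002, "tz": 0, "claw": 0.5}, {"wx": 0, "wy": 0, "wz": -0.07, "tx": 0.042, "ty": 0, "tz": 0, "claw": 0.5}, {"wx": 0, "wy": 0, "wz": -0.05, "tx": 0.04, "ty": 0, "tz": 0, "claw": 0.5}]}}

```text
clock: 24.6
ee_pos: [0.557, 0.0678, 0.1773]
ee_rot: [0.004, 0.664, 0.747, 0.003]
force: [0.4, 0.5, 0.1]
grip_width: 0.765
```

```bash
python3 -c "
from h import *
plan(.4985,.283,.16,25,7)"
```

```text
clk 24.6 pos [0.557  0.0678 0.1773] jaw yaw 6.7 tilt [ 0.01  -0.001 -1.   ]
tool d mm [220.6 -33.1  16.5] rot rad [ 0.01   0.004 -0.319] j7 0.10 f [0.4 0.5 0.1] grip 0.765
1 t mm [32 -5  2] w [ 0.    0.   -0.05]
2 t mm [32 -3  2] w [ 0.    0.   -0.05]
3 t mm [32 -2  2] w [ 0.    0.   -0.05]
4 t mm [32  0  2] w [ 0.    0.   -0.05]
5 t mm [32  1  2] w [ 0.    0.   -0.05]
6 t mm [32  3  2] w [ 0.    0.   -0.05]
7 t mm [32  4  2] w [ 0.    0.   -0.05]
```

Emit:
{"name": "drive_tool", "arguments": {"moves": [{"wx": 0.005, "wy": 0.002, "wz": -0.05, "tx": 0.036, "ty": -0.005, "tz": 0.002, "claw": 0.5}, {"wx": 0.005, "wy": 0.002, "wz": -0.06, "tx": 0.04, "ty": -0.004, "tz": 0.003, "claw": 0.5}, {"wx": 0, "wy": 0, "wz": -0.06, "tx": 0.04, "ty": -0.002, "tz": 0.003, "claw": 0.5}, {"wx": 0, "wy": 0, "wz": -0.05, "tx": 0.034, "ty": 0, "tz": 0.003, "claw": 0.5}, {"wx": 0, "wy": 0, "wz": -0.05, "tx": 0.026, "ty": 0.001, "tz": 0.002, "claw": 0.5}, {"wx": 0, "wy": 0, "wz": -0.03, "tx": 0.016, "ty": 0.002, "tz": 0.002, "claw": 0.5}, {"wx": 0, "wy": 0, "wz": 0, "tx": 0.008, "ty": 0.001, "tz": 0, "claw": 0.5}, {"wx": 0, "wy": 0, "wz": 0, "tx": 0, "ty": 0, "tz": 0, "claw": 0.5}]}}

```text
clock: 25.4
ee_pos: [0.4992, 0.2742, 0.172]
ee_rot: [0.002, 0.537, 0.843, 0.005]
force: [0.3, -0.4, 0.4]
grip_width: 0.763
```

```bash
python3 -c "
from h import *
plan(.4985,.283,.12,25,4)"
```

```text
clk 25.4 pos [0.4992 0.2742 0.172 ] jaw yaw 25.0 tilt [ 0.009  0.007 -1.   ]
tool d mm [ 8.1  2.6 52. ] rot rad [ 0.011 -0.003  0.   ] j7 -0.01 f [ 0.3 -0.4  0.4] grip 0.763
1 t mm [ 2  1 13] w [ 0. -0.  0.]
2 t mm [ 2  1 13] w [ 0. -0.  0.]
3 t mm [ 2  1 13] w [ 0. -0.  0.]
4 t mm [ 2  1 13] w [ 0. -0.  0.]
```

Emit:
{"name": "drive_tool", "arguments": {"moves": [{"wx": 0.005, "wy": -0.002, "wz": 0, "tx": 0.004, "ty": 0.001, "tz": 0.003, "claw": 0.5}, {"wx": 0.005, "wy": -0.001, "wz": 0, "tx": 0.004, "ty": 0.001, "tz": 0.006, "claw": 0.5}, {"wx": 0, "wy": 0, "wz": 0, "tx": 0, "ty": 0, "tz": 0.012, "claw": 0.5}, {"wx": 0, "wy": 0, "wz": 0, "tx": 0, "ty": 0, "tz": 0.014, "claw": 0.5}, {"wx": 0, "wy": 0, "wz": 0, "tx": 0, "ty": 0, "tz": 0.014, "claw": 0.5}, {"wx": 0, "wy": 0, "wz": 0, "tx": 0, "ty": 0, "tz": 0.008, "claw": 0.5}, {"wx": 0, "wy": 0, "wz": 0, "tx": 0, "ty": 0, "tz": 0.003, "claw": 0.5}, {"wx": 0, "wy": 0, "wz": 0, "tx": 0, "ty": 0, "tz": 0, "claw": 0.5}]}}

```text
clock: 26.2
ee_pos: [0.4995, 0.2752, 0.1054]
ee_rot: [0.001, 0.542, 0.84, -0.002]
force: [0.5, 0.3, 0.0]
grip_width: 0.761
```

```bash
python3 -c "
from h import *
plan(.4985,.283,.0882,25,4)"
```

```text
clk 26.2 pos [0.4995 0.2752 0.1054] jaw yaw 24.3 tilt [-0.001 -0.005 -1.   ]
tool d mm [ 7.6  2.3 17.2] rot rad [-0.003  0.004 -0.011] j7 0.02 f [0.5 0.3 0. ] grip 0.761
1 t mm [2 1 4] w [-0.  0. -0.]
2 t mm [2 1 4] w [-0.  0. -0.]
3 t mm [2 1 4] w [-0.  0. -0.]
4 t mm [2 1 4] w [-0.  0. -0.]
```

Emit:
{"name": "drive_tool", "arguments": {"moves": [{"wx": -0.002, "wy": 0.002, "wz": 0, "tx": 0.004, "ty": 0.001, "tz": 0, "claw": 0.5}, {"wx": -0.001, "wy": 0.002, "wz": 0, "tx": 0.003, "ty": 0.001, "tz": 0, "claw": 0.5}, {"wx": 0, "wy": 0, "wz": 0, "tx": 0, "ty": 0, "tz": 0.005, "claw": 0.5}, {"wx": 0, "wy": 0, "wz": 0, "tx": 0, "ty": 0, "tz": 0.006, "claw": 0.5}, {"wx": 0, "wy": 0, "wz": 0, "tx": 0, "ty": 0, "tz": 0.003, "claw": 0.5}, {"wx": 0, "wy": 0, "wz": 0, "tx": 0, "ty": 0, "tz": 0, "claw": 0.5}, {"wx": 0, "wy": 0, "wz": 0, "tx": 0, "ty": 0, "tz": 0, "claw": 0.5}, {"wx": 0, "wy": 0, "wz": 0, "tx": 0, "ty": 0, "tz": 0, "claw": 0.5}]}}

```text
clock: 27.0
ee_pos: [0.4993, 0.2837, 0.0915]
ee_rot: [0.0, 0.542, 0.84, 0.001]
force: [1.0, -0.2, 0.1]
grip_width: 0.763
```

```bash
python3 -c "
from h import *
plan(.4985,.283,.0882,25,1)"
```

```text
clk 27.0 pos [0.4993 0.2837 0.0915] jaw yaw 24.3 tilt [ 0.002  0.002 -1.   ]
tool d mm [-0.3 -1.   3.3] rot rad [ 0.003 -0.001 -0.011] j7 0.02 f [ 1.  -0.2  0.1] grip 0.763
1 t mm [ 0 -1  3] w [ 0.   -0.   -0.01]
```

Emit:
{"name": "drive_tool", "arguments": {"moves": [{"wx": 0, "wy": 0, "wz": 0, "tx": 0, "ty": -0.001, "tz": 0.003, "claw": 0.5}, {"wx": 0, "wy": 0, "wz": 0, "tx": 0, "ty": 0, "tz": 0.001, "claw": 0.5}, {"wx": 0, "wy": 0, "wz": 0, "tx": 0, "ty": 0, "tz": 0, "claw": 1}, {"wx": 0, "wy": 0, "wz": 0, "tx": 0, "ty": 0, "tz": 0, "claw": 1}, {"wx": 0, "wy": 0, "wz": 0, "tx": 0, "ty": 0, "tz": 0, "claw": 1}, {"wx": 0, "wy": 0, "wz": 0, "tx": 0, "ty": 0, "tz": -0.015, "claw": 1}, {"wx": 0, "wy": 0, "wz": 0, "tx": 0, "ty": 0, "tz": -0.035, "claw": 1}, {"wx": 0, "wy": 0, "wz": 0, "tx": -0.015, "ty": 0, "tz": -0.04, "claw": 1}]}}

```text
clock: 27.8
ee_pos: [0.5008, 0.2695, 0.1769]
ee_rot: [-0.001, 0.541, 0.841, -0.003]
force: [0.4, -0.1, 0.3]
grip_width: 1.002
```

```bash
python3 -c "
from h import *
s=arm.snapshot('wrist');stackfit(s,5);cv2.imwrite('pics/w8.png',s['frame'][:,:,::-1])
s=arm.snapshot('scene');cv2.imwrite('pics/s8.png',cv2.resize(s['frame'][100:240,200:420,::-1],None,fx=3,fy=3));
plan(.46,-.17,.27,5,12)"
```

```text
stack [0.4978 0.2833] [ 223  135   84   86 5509] 6018
clk 27.9 pos [0.5063 0.2676 0.1821] jaw yaw 24.2 tilt [ 0.005  0.002 -1.   ]
tool d mm [-380.3 -220.9  -89.1] rot rad [ 0.005 -0.001  0.335] j7 -0.01 f [ 0.7  0.2 -0.2] grip 1.000
1 t mm [-32 -18  -7] w [ 0.   -0.    0.03]
2 t mm [-32 -18  -7] w [ 0.   -0.    0.03]
3 t mm [-33 -17  -7] w [ 0.   -0.    0.03]
4 t mm [-33 -16  -7] w [ 0.   -0.    0.03]
5 t mm [-34 -15  -7] w [ 0.   -0.    0.03]
6 t mm [-34 -14  -7] w [ 0.   -0.    0.03]
7 t mm [-34 -13  -7] w [ 0.   -0.    0.03]
8 t mm [-35 -12  -7] w [ 0.   -0.    0.03]
9 t mm [-35 -11  -7] w [ 0.   -0.    0.03]
10 t mm [-35 -10  -7] w [ 0.   -0.    0.03]
11 t mm [-36  -9  -7] w [ 0.   -0.    0.03]
12 t mm [-36  -8  -7] w [ 0.   -0.    0.03]
```

View pics/w8.png

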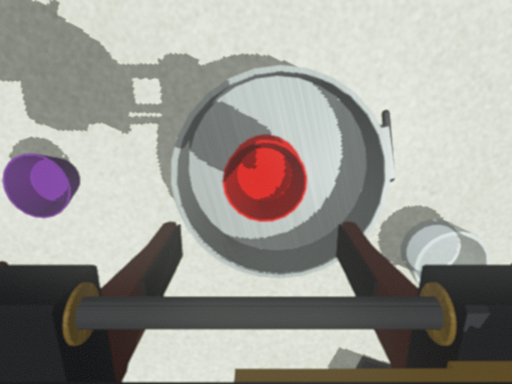

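View pics/s8.png

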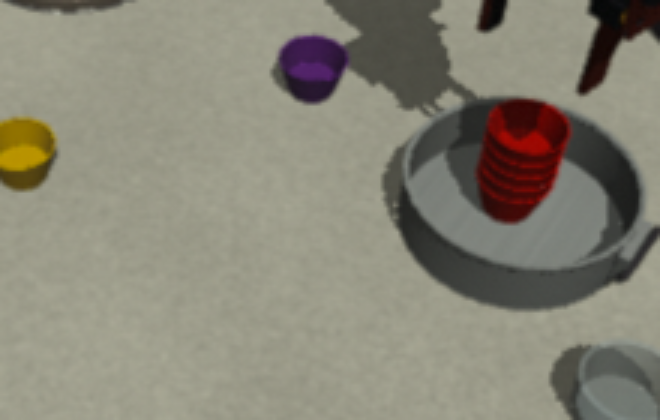

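```bash
python3 -c "
from h import *
plan(.47,-.36,.29,3,15)"
```

```text
clk 27.9 pos [0.5063 0.2676 0.1821] jaw yaw 24.2 tilt [ 0.005  0.002 -1.   ]
tool d mm [-557.7 -289.5 -109.4] rot rad [ 0.005 -0.001  0.37 ] j7 -0.01 f [ 0.7  0.2 -0.2] grip 1.000
1 t mm [-37 -19  -7] w [ 0.   -0.    0.02]
2 t mm [-38 -18  -7] w [ 0.   -0.    0.02]
3 t mm [-38 -17  -7] w [ 0.   -0.    0.02]
4 t mm [-39 -17  -7] w [ 0.   -0.    0.02]
5 t mm [-39 -16  -7] w [ 0.   -0.    0.02]
6 t mm [-39 -15  -7] w [ 0.   -0.    0.02]
7 t mm [-40 -14  -7] w [ 0.   -0.    0.02]
8 t mm [-40 -13  -7] w [ 0.   -0.    0.02]
9 t mm [-40 -12  -7] w [ 0.   -0.    0.02]
10 t mm [-41 -11  -7] w [ 0.   -0.    0.02]
11 t mm [-41 -10  -7] w [ 0.   -0.    0.02]
12 t mm [-41  -9  -7] w [ 0.   -0.    0.02]
13 t mm [-41  -8  -7] w [ 0.   -0.    0.02]
14 t mm [-41  -7  -7] w [ 0.   -0.    0.02]
15 t mm [-42  -6  -7] w [ 0.   -0.    0.02]
```

Emit:
{"name": "drive_tool", "arguments": {"moves": [{"wx": 0.002, "wy": 0, "wz": 0.02, "tx": -0.037, "ty": -0.019, "tz": -0.02, "claw": 1}, {"wx": 0.002, "wy": 0, "wz": 0.02, "tx": -0.038, "ty": -0.018, "tz": -0.015, "claw": 1}, {"wx": 0, "wy": 0, "wz": 0.02, "tx": -0.038, "ty": -0.017, "tz": -0.012, "claw": 1}, {"wx": 0, "wy": 0, "wz": 0.02, "tx": -0.039, "ty": -0.017, "tz": -0.012, "claw": 1}, {"wx": 0, "wy": 0, "wz": 0.02, "tx": -0.039, "ty": -0.016, "tz": -0.012, "claw": 1}, {"wx": 0, "wy": 0, "wz": 0.02, "tx": -0.039, "ty": -0.015, "tz": -0.01, "claw": 1}, {"wx": 0, "wy": 0, "wz": 0.02, "tx": -0.04, "ty": -0.014, "tz": -0.01, "claw": 1}, {"wx": 0, "wy": 0, "wz": 0.02, "tx": -0.04, "ty": -0.013, "tz": -0.01, "claw": 1}]}}

```text
clock: 28.7
ee_pos: [0.4909, -0.0734, 0.2896]
ee_rot: [0.0, 0.607, 0.795, 0.005]
force: [-0.4, -0.2, -0.7]
grip_width: 1.002
```

```bash
python3 -c "
from h import *
plan(.47,-.36,.29,3,7)"
```

```text
clk 28.7 pos [ 0.4909 -0.0734  0.2896] jaw yaw 15.3 tilt [ 0.007  0.008 -1.   ]
tool d mm [-270.9  -95.8   -2.7] rot rad [ 0.008 -0.006  0.215] j7 0.39 f [-0.4 -0.2 -0.7] grip 1.002
1 t mm [-39 -14   0] w [ 0.   -0.    0.03]
2 t mm [-39 -12   0] w [ 0.   -0.    0.03]
3 t mm [-39 -11   0] w [ 0.   -0.    0.03]
4 t mm [-40 -10   0] w [ 0.   -0.    0.03]
5 t mm [-40  -9   0] w [ 0.   -0.    0.03]
6 t mm [-40  -8   0] w [ 0.   -0.    0.03]
7 t mm [-41  -6   0] w [ 0.   -0.    0.03]
```

Emit:
{"name": "drive_tool", "arguments": {"moves": [{"wx": 0.003, "wy": -0.002, "wz": 0.03, "tx": -0.045, "ty": -0.014, "tz": 0, "claw": 1}, {"wx": 0.003, "wy": -0.002, "wz": 0.04, "tx": -0.047, "ty": -0.014, "tz": 0, "claw": 1}, {"wx": 0.002, "wy": -0.002, "wz": 0.04, "tx": -0.047, "ty": -0.013, "tz": 0, "claw": 1}, {"wx": 0, "wy": 0, "wz": 0.04, "tx": -0.047, "ty": -0.011, "tz": 0, "claw": 1}, {"wx": 0, "wy": 0, "wz": 0.04, "tx": -0.04, "ty": -0.009, "tz": 0, "claw": 1}, {"wx": 0, "wy": 0, "wz": 0.03, "tx": -0.025, "ty": -0.005, "tz": 0, "claw": 1}, {"wx": 0, "wy": 0, "wz": 0.01, "tx": -0.012, "ty": -0.002, "tz": 0, "claw": 1}, {"wx": 0, "wy": 0, "wz": 0, "tx": 0, "ty": 0, "tz": 0, "claw": 1}]}}

```text
clock: 29.5
ee_pos: [0.4657, -0.3597, 0.2942]
ee_rot: [0.003, 0.7, 0.714, 0.003]
force: [-0.2, 0.4, -0.8]
grip_width: 1.0
```

```bash
python3 -c "
from h import *
s=arm.snapshot('wrist');cv2.imwrite('pics/w9.png',s['frame'][:,:,::-1])
import pickle; pickle.dump(s,open('w9.pkl','wb'))
go(.47,-.36,.29,3)"
```

```text
clk 29.6 pos [ 0.4661 -0.3586  0.2942] jaw yaw 1.2 tilt [ 0.009  0.    -1.   ]
tool d mm [-1.5  3.8  4.2] rot rad [ 0.009  0.    -0.031] j7 0.84 f [-0.1  1.  -0.4] grip 0.998
```

View pics/w9.png

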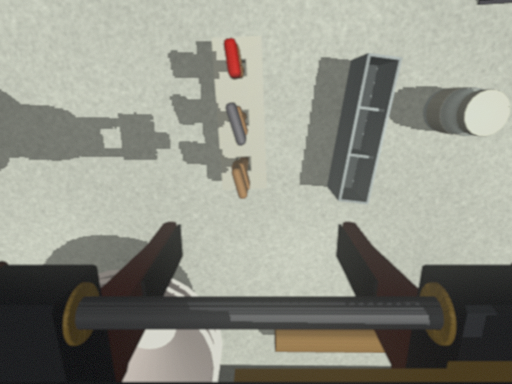

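```bash
python3 -c "
import pickle,cv2
s=pickle.load(open('w9.pkl','rb'))
cv2.imwrite('pics/w9a.png',cv2.resize(s['frame'][25:215,190:280,::-1],None,fx=3.1,fy=3.1,interpolation=cv2.INTER_CUBIC))
cv2.imwrite('pics/w9b.png',cv2.resize(s['frame'][40:210,310:410,::-1],None,fx=3.4,fy=3.4,interpolation=cv2.INTER_CUBIC))"
```

```text
(no output)
```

View pics/w9a.png

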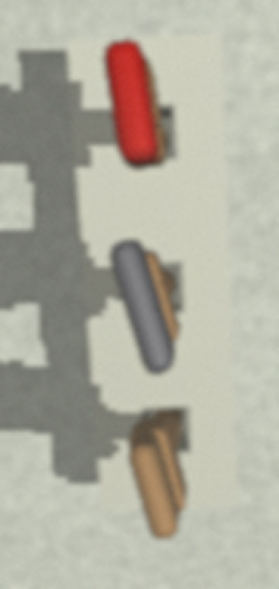

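View pics/w9b.png

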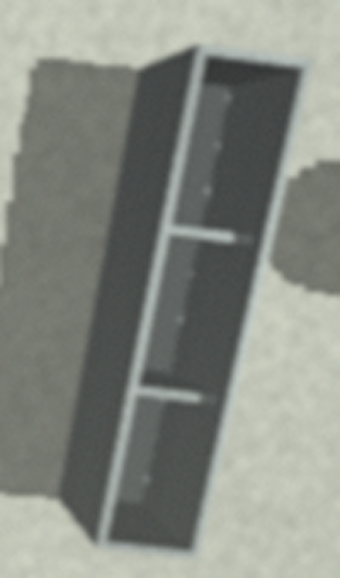

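```bash
cat > m.py <<'E'
from h import *
import pickle
S={'wrist':pickle.load(open('w9.pkl','rb')),'scene':arm.snapshot('scene'),'top':arm.snapshot('top')}
tz=lambda u,v:(290+u/5-.4,150+v/5-.4); sz=lambda u,v:(80+u/4.2-.4,140+v/4.2-.4)
wa=lambda u,v:(190+u/3.1-.35,25+v/3.1-.35); wb=lambda u,v:(310+u/3.4-.35,40+v/3.4-.35)
def rect(p,hx,hy,z):
    c,sn=np.cos(p[2]),np.sin(p[2])
    return np.array([[p[0]+c*a*hx-sn*b*hy,p[1]+sn*a*hx+c*b*hy,z] for a,b in((1,1),(1,-1),(-1,-1),(-1,1))])
O=[("wrist",3,wb(197,45)),("wrist",0,wb(309,62)),("wrist",1,wb(194,553)),("wrist",2,wb(97,545)),
   ("scene",3,sz(417,363)),("scene",2,sz(66,416)),("scene",1,sz(63,480))]
f=lambda p:np.r_[tuple((proj(S[n],rect(p,.02,.09,.07)[i])[0]-np.array(o)) for n,i,o in O)]
r=least_squares(f,[.6,-.32,0.],x_scale=.01); print("rack",r.x.round(4),r.fun.round(1)); rack=r.x
fw=lambda p:f(p)[:8]
r=least_squares(fw,[.6,-.32,0.],x_scale=.01); print("rack wrist only",r.x.round(4),r.fun.round(1))
O2=[("scene",1,sz(98,300)),("scene",0,sz(420,212)),("scene",3,sz(407,146)),("top",0,tz(112,347)),("wrist",0,wa(220,35)),("wrist",1,wa(238,506))]
f2=lambda p:np.r_[tuple(proj(S[n],rect(p,.03,.095,.045)[i])[0]-np.array(o) for n,i,o in O2)]
r=least_squares(f2,[.45,-.32,0.],x_scale=.01); print("drainer",r.x.round(4),r.fun.round(1)); d=r.x
for nm,y,zt,e1,e2,hb,ht in(("brush",.06,.149,(123,46),(147,162),(357,200),(320,65)),("scraper",0,.153,(124,245),(160,368),(255,227),(207,88)),("spoon",-.06,.149,(143,430),(165,535),(150,255),(95,118))):
    so=np.array([d[0]-np.sin(d[2])*y,d[1]+np.cos(d[2])*y])
    a=unproj(S['wrist'],wa(*e1),zt);b=unproj(S['wrist'],wa(*e2),zt)
    v=a-b; print(nm,"socket",so.round(4),"head",((a+b)/2)[:2].round(4),"len",np.linalg.norm(v).round(4),"yaw(x axis) deg",np.degrees(np.arctan2(-v[0],v[1])).round(1),
      "handle@.045 scene",unproj(S['scene'],sz(*hb),.045)[:2].round(4),"head scene",unproj(S['scene'],sz(*ht),zt)[:2].round(4))
E
python3 m.py
```

```text
rack [ 0.5988 -0.3206 -0.0997] [-0.2 -0.7  0.9 -1.2  1.   1.7 -0.5  0.7  0.3 -1.2 -0.2 -1.  -1.  -0.4]
rack wrist only [ 0.5984 -0.3207 -0.1011] [-0.4 -0.7  0.7 -1.1  0.6  1.7 -0.9  0.7]
drainer [ 0.4422 -0.3066  0.0601] [-1.5 -0.3  1.5 -0.6 -0.5 -2.   1.1 -0.2  0.7 -0.4  0.2 -0. ]
brush socket [ 0.4386 -0.2467] head [ 0.44   -0.2477] len 0.0323 yaw(x axis) deg 12.4 handle@.045 scene [ 0.4476 -0.2477] head scene [ 0.4399 -0.2464]
scraper socket [ 0.4422 -0.3066] head [ 0.4422 -0.3059] len 0.0384 yaw(x axis) deg 16.6 handle@.045 scene [ 0.4514 -0.307 ] head scene [ 0.4443 -0.3057]
spoon socket [ 0.4458 -0.3665] head [ 0.4458 -0.3626] len 0.0361 yaw(x axis) deg 11.6 handle@.045 scene [ 0.4552 -0.3665] head scene [ 0.4455 -0.3648]
```

```bash
python3 -c "
from h import *
plan(.4395,-.2472,.17,12,7)"
```

```text
clk 29.6 pos [ 0.4672 -0.3566  0.294 ] jaw yaw 1.4 tilt [ 0.01   0.002 -1.   ]
tool d mm [109.9 -26.2 123.9] rot rad [ 0.01  -0.    -0.185] j7 0.84 f [ 0.3  0.6 -0.5] grip 1.002
1 t mm [16 -4 18] w [ 0.   -0.   -0.03]
2 t mm [16 -3 18] w [ 0.   -0.   -0.03]
3 t mm [16 -3 18] w [ 0.   -0.   -0.03]
4 t mm [16 -2 18] w [ 0.   -0.   -0.03]
5 t mm [16 -2 18] w [ 0.   -0.   -0.03]
6 t mm [16 -2 18] w [ 0.   -0.   -0.03]
7 t mm [16 -1 18] w [ 0.   -0.   -0.03]
```

Emit:
{"name": "drive_tool", "arguments": {"moves": [{"wx": 0.005, "wy": 0, "wz": -0.03, "tx": 0.018, "ty": -0.005, "tz": 0.005, "claw": 0.5}, {"wx": 0.005, "wy": 0, "wz": -0.03, "tx": 0.022, "ty": -0.005, "tz": 0.015, "claw": 0.5}, {"wx": 0, "wy": 0, "wz": -0.03, "tx": 0.022, "ty": -0.004, "tz": 0.02, "claw": 0.5}, {"wx": 0, "wy": 0, "wz": -0.03, "tx": 0.018, "ty": -0.002, "tz": 0.02, "claw": 0.5}, {"wx": 0, "wy": 0, "wz": -0.03, "tx": 0.014, "ty": -0.001, "tz": 0.018, "claw": 0.5}, {"wx": 0, "wy": 0, "wz": -0.02, "tx": 0.009, "ty": 0, "tz": 0.012, "claw": 0.5}, {"wx": 0, "wy": 0, "wz": -0.01, "tx": 0.004, "ty": 0, "tz": 0.005, "claw": 0.5}, {"wx": 0, "wy": 0, "wz": 0, "tx": 0, "ty": 0, "tz": 0, "claw": 0.5}]}}

```text
clock: 30.45
ee_pos: [0.444, -0.2318, 0.1967]
ee_rot: [-0.001, 0.618, 0.787, 0.004]
force: [-0.1, -1.1, 0.2]
grip_width: 0.5
```

```bash
python3 -c "
from h import *
s=arm.snapshot('wrist');cv2.imwrite('pics/w10.png',s['frame'][:,:,::-1])
plan(.4395,-.2472,.09,12,7)"
```

```text
clk 30.5 pos [ 0.4443 -0.2323  0.1971] jaw yaw 13.7 tilt [ 0.004  0.007 -1.   ]
tool d mm [-14.1  -8.8 106.9] rot rad [ 0.006 -0.006  0.029] j7 0.84 f [-0.6 -0.6 -0.3] grip 0.495
1 t mm [-2 -1 15] w [ 0. -0.  0.]
2 t mm [-2 -1 15] w [ 0. -0.  0.]
3 t mm [-2 -1 15] w [ 0. -0.  0.]
4 t mm [-2 -1 15] w [ 0. -0.  0.]
5 t mm [-2 -1 15] w [ 0. -0.  0.]
6 t mm [-2 -1 15] w [ 0. -0.  0.]
7 t mm [-2 -1 15] w [ 0. -0.  0.]
```

View pics/w10.png

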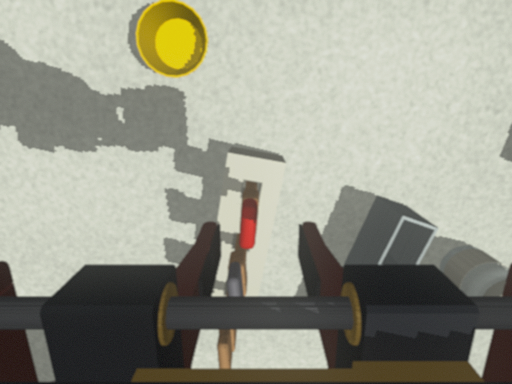

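```bash
cat > br.py <<'E'
from h import *
s=arm.snapshot('wrist'); m=redmask(s)
b=max(blobs(m),key=lambda b:b[1][4]); ys,xs=np.where(b[2]); print(b[0],b[1])
P=[unproj(s,(x,y),.149)[:2] for x,y in zip(xs,ys)]; P=np.array(P); c=P.mean(0); w,v=np.linalg.eigh(np.cov((P-c).T)); a=v[:,1]; a=a*np.sign(a[1])
print("brush head c",c.round(4),"axis yaw",np.degrees(np.arctan2(-a[0],a[1])).round(1),"len",np.ptp((P-c)@a).round(4),"wid",np.ptp((P-c)@v[:,0]).round(4))
E
python3 br.py
```

```text
[247.01805054 227.16606498] [239 206  17  42 554]
brush head c [ 0.4377 -0.2457] axis yaw 9.5 len 0.0324 wid 0.011
```

Emit:
{"name": "drive_tool", "arguments": {"moves": [{"wx": 0.003, "wy": -0.003, "wz": 0.02, "tx": -0.005, "ty": -0.003, "tz": 0, "claw": 0.5}, {"wx": 0.003, "wy": -0.003, "wz": 0.02, "tx": -0.006, "ty": -0.004, "tz": 0.005, "claw": 0.5}, {"wx": 0, "wy": 0, "wz": 0.02, "tx": -0.004, "ty": -0.002, "tz": 0.01, "claw": 0.5}, {"wx": 0, "wy": 0, "wz": 0, "tx": 0, "ty": 0, "tz": 0.01, "claw": 0.5}, {"wx": 0, "wy": 0, "wz": 0, "tx": 0, "ty": 0, "tz": 0.006, "claw": 0.5}, {"wx": 0, "wy": 0, "wz": 0, "tx": 0, "ty": 0, "tz": 0.003, "claw": 0.5}, {"wx": 0, "wy": 0, "wz": 0, "tx": 0, "ty": 0, "tz": 0, "claw": 0.5}, {"wx": 0, "wy": 0, "wz": 0, "tx": 0, "ty": 0, "tz": 0, "claw": 0.5}]}}

```text
clock: 31.35
ee_pos: [0.439, -0.2544, 0.1614]
ee_rot: [0.002, 0.645, 0.764, -0.001]
force: [-0.4, -0.2, -1.0]
grip_width: 0.499
```

```bash
python3 br.py; python3 -c "
from h import *
go(.4385,-.2463,.09,10)"
```

```text
[261.10582011 217.40608466] [253 193  17  50 756]
brush head c [ 0.4374 -0.245 ] axis yaw 9.7 len 0.0314 wid 0.0097
clk 31.4 pos [ 0.439  -0.2543  0.1615] jaw yaw 9.6 tilt [ 0.002 -0.003 -1.   ]
tool d mm [ 8.3  0.7 71.5] rot rad [ 0.001  0.004 -0.007] j7 0.87 f [0.1 0.1 0.3] grip 0.496
```

Emit:
{"name": "drive_tool", "arguments": {"moves": [{"wx": 0, "wy": 0.002, "wz": 0, "tx": 0.004, "ty": 0, "tz": 0.003, "claw": 0.5}, {"wx": 0, "wy": 0.002, "wz": 0, "tx": 0.004, "ty": 0, "tz": 0.008, "claw": 0.5}, {"wx": 0, "wy": 0, "wz": 0, "tx": 0, "ty": 0, "tz": 0.012, "claw": 0.5}, {"wx": 0, "wy": 0, "wz": 0, "tx": 0, "ty": 0, "tz": 0.015, "claw": 0.5}, {"wx": 0, "wy": 0, "wz": 0, "tx": 0, "ty": 0, "tz": 0.015, "claw": 0.5}, {"wx": 0, "wy": 0, "wz": 0, "tx": 0, "ty": 0, "tz": 0.01, "claw": 0.5}, {"wx": 0, "wy": 0, "wz": 0, "tx": 0, "ty": 0, "tz": 0.004, "claw": 0.5}, {"wx": 0, "wy": 0, "wz": 0, "tx": 0, "ty": 0, "tz": 0, "claw": 0.5}]}}

```text
clock: 32.2
ee_pos: [0.438, -0.2443, 0.0891]
ee_rot: [0.0, 0.645, 0.765, 0.001]
force: [-0.2, -0.4, 0.7]
grip_width: 0.499
```

```bash
python3 -c "
from h import *
go(.4385,-.2463,.09,10)
s=arm.snapshot('wrist');cv2.imwrite('pics/w11.png',s['frame'][:,:,::-1])"
```

```text
clk 32.2 pos [ 0.438  -0.2443  0.0891] jaw yaw 9.7 tilt [ 0.002  0.002 -1.   ]
tool d mm [-2.1  0.1 -0.9] rot rad [ 0.002 -0.001 -0.005] j7 0.96 f [-0.2 -0.4  0.7] grip 0.499
```

View pics/w11.png

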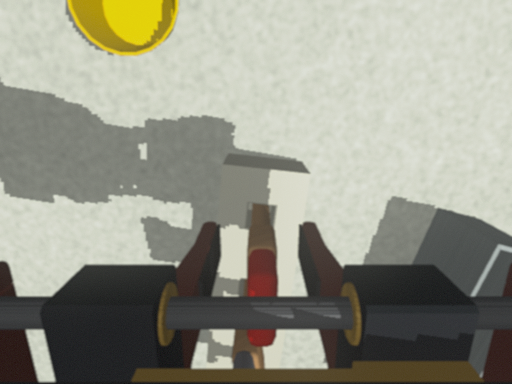

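Centred between the jaws. Close and lift.

Emit:
{"name": "drive_tool", "arguments": {"moves": [{"wx": 0, "wy": 0, "wz": 0, "tx": -0.001, "ty": 0, "tz": -0.001, "claw": 0}, {"wx": 0, "wy": 0, "wz": 0, "tx": 0, "ty": 0, "tz": 0, "claw": 0}, {"wx": 0, "wy": 0, "wz": 0, "tx": 0, "ty": 0, "tz": 0, "claw": 0}, {"wx": 0, "wy": 0, "wz": 0, "tx": 0, "ty": 0, "tz": 0, "claw": 0}, {"wx": 0, "wy": 0, "wz": 0, "tx": 0, "ty": 0, "tz": -0.01, "claw": 0}, {"wx": 0, "wy": 0, "wz": 0, "tx": 0, "ty": 0, "tz": -0.02, "claw": 0}, {"wx": 0, "wy": 0, "wz": 0, "tx": 0, "ty": 0, "tz": -0.025, "claw": 0}, {"wx": 0, "wy": 0, "wz": 0, "tx": 0, "ty": 0, "tz": -0.02, "claw": 0}], "squeeze": 25}}

```text
clock: 33.05
ee_pos: [0.4371, -0.2456, 0.1691]
ee_rot: [-0.001, 0.645, 0.764, 0.001]
force: [-0.2, -0.9, -0.1]
grip_width: 0.162
```

```bash
python3 -c "
from h import *
plan(.6047,-.2619,.2,-6,8)"
```

```text
clk 33.0 pos [ 0.4371 -0.2456  0.1691] jaw yaw 9.7 tilt [-0.     0.002 -1.   ]
tool d mm [-44.2 162.5 -31. ] rot rad [-0.    -0.002  0.274] j7 0.85 f [-0.2 -0.9 -0.1] grip 0.162
1 t mm [-6 20 -4] w [-0.   -0.    0.03]
2 t mm [-5 20 -4] w [-0.   -0.    0.03]
3 t mm [-4 21 -4] w [-0.   -0.    0.03]
4 t mm [-3 21 -4] w [-0.   -0.    0.03]
5 t mm [-3 21 -4] w [-0.   -0.    0.03]
6 t mm [-2 21 -4] w [-0.   -0.    0.03]
7 t mm [-1 21 -4] w [-0.   -0.    0.03]
8 t mm [-1 21 -4] w [-0.   -0.    0.03]
```

Emit:
{"name": "drive_tool", "arguments": {"moves": [{"wx": 0, "wy": 0, "wz": 0, "tx": -0.002, "ty": 0.008, "tz": -0.02, "claw": 0}, {"wx": 0, "wy": -0.002, "wz": 0.04, "tx": -0.008, "ty": 0.022, "tz": -0.006, "claw": 0}, {"wx": 0, "wy": 0, "wz": 0.05, "tx": -0.007, "ty": 0.028, "tz": -0.001, "claw": 0}, {"wx": 0, "wy": 0, "wz": 0.05, "tx": -0.006, "ty": 0.028, "tz": 0, "claw": 0}, {"wx": 0, "wy": 0, "wz": 0.05, "tx": -0.004, "ty": 0.028, "tz": 0, "claw": 0}, {"wx": 0, "wy": 0, "wz": 0.04, "tx": -0.003, "ty": 0.022, "tz": 0, "claw": 0}, {"wx": 0, "wy": 0, "wz": 0.02, "tx": -0.002, "ty": 0.014, "tz": 0, "claw": 0}, {"wx": 0, "wy": 0, "wz": 0, "tx": 0, "ty": 0.004, "tz": 0, "claw": 0}]}}

```text
clock: 33.85
ee_pos: [0.5991, -0.2692, 0.2077]
ee_rot: [0.003, 0.739, 0.674, 0.003]
force: [-0.5, 0.5, 0.0]
grip_width: 0.158
```

```bash
python3 -c "
from h import *
s=arm.snapshot('wrist');cv2.imwrite('pics/w12.png',s['frame'][:,:,::-1])
s=arm.snapshot('scene');cv2.imwrite('pics/s12.png',cv2.resize(s['frame'][90:290,60:280,::-1],None,fx=2.9,fy=2.9,interpolation=cv2.INTER_CUBIC))
plan(.6047,-.2619,.19,-6,8)"
```

```text
clk 34.0 pos [ 0.598  -0.269   0.2076] jaw yaw -5.3 tilt [ 0.009  0.001 -1.   ]
tool d mm [ 7.7  5.9 17.6] rot rad [ 0.009 -0.001  0.013] j7 0.60 f [-0.1 -0.3  0.1] grip 0.158
1 t mm [1 1 2] w [ 0. -0.  0.]
2 t mm [1 1 2] w [ 0. -0.  0.]
3 t mm [1 1 2] w [ 0. -0.  0.]
4 t mm [1 1 2] w [ 0. -0.  0.]
5 t mm [1 1 2] w [ 0. -0.  0.]
6 t mm [1 1 2] w [ 0. -0.  0.]
7 t mm [1 1 2] w [ 0. -0.  0.]
8 t mm [1 1 2] w [ 0. -0.  0.]
```

View pics/w12.png

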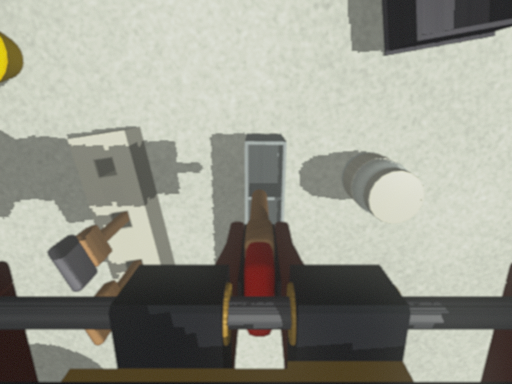

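View pics/s12.png

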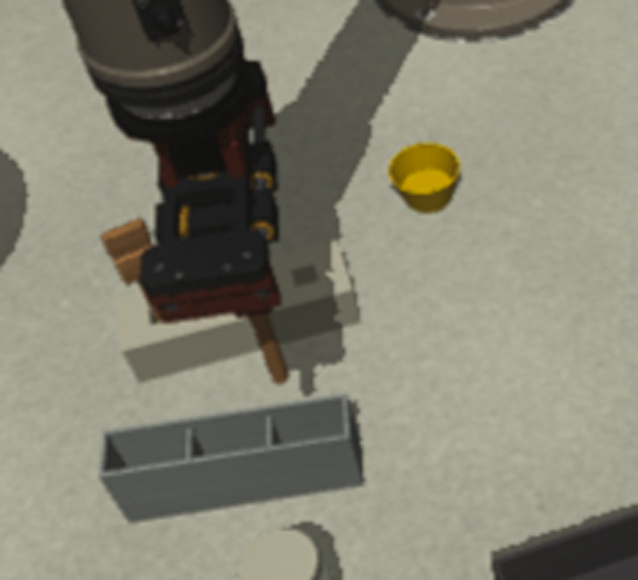

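```bash
python3 -c "
from h import *
st,R=state(); p=np.array(st['ee_pos']); s=arm.snapshot('wrist'); sc=arm.snapshot('scene')
for d in (-.085,0.019,.059): q=p+R@[0,0,-d]; print(d,proj(s,q).round(1),proj(sc,q).round(1),q.round(4))
"
```

```text
-0.085 [[260.8 195.8]] [[156.5 218.9]] [ 0.5987 -0.269   0.1226]
0.019 [[262.  257.1]] [[144.7 186.1]] [ 0.5978 -0.2691  0.2266]
0.059 [[262.9 307.5]] [[139.4 171.5]] [ 0.5974 -0.2691  0.2666]
```

Emit:
{"name": "drive_tool", "arguments": {"moves": [{"wx": 0.004, "wy": 0, "wz": 0, "tx": 0.003, "ty": 0.002, "tz": 0, "claw": 0}, {"wx": 0.004, "wy": 0, "wz": 0, "tx": 0.003, "ty": 0.002, "tz": 0, "claw": 0}, {"wx": 0, "wy": 0, "wz": 0, "tx": 0.001, "ty": 0.001, "tz": 0.005, "claw": 0}, {"wx": 0, "wy": 0, "wz": 0, "tx": 0, "ty": 0, "tz": 0.008, "claw": 0}, {"wx": 0, "wy": 0, "wz": 0, "tx": 0, "ty": 0, "tz": 0.008, "claw": 0}, {"wx": 0, "wy": 0, "wz": 0, "tx": 0, "ty": 0, "tz": 0.004, "claw": 0}, {"wx": 0, "wy": 0, "wz": 0, "tx": 0, "ty": 0, "tz": 0, "claw": 0}, {"wx": 0, "wy": 0, "wz": 0, "tx": 0, "ty": 0, "tz": 0, "claw": 0}]}}

```text
clock: 34.85
ee_pos: [0.5999, -0.2617, 0.1801]
ee_rot: [-0.002, 0.74, 0.673, 0.001]
force: [-0.8, 1.0, -0.6]
grip_width: 0.157
```

```bash
python3 -c "
from h import *
go(.6047,-.2619,.089,-6)"
```

```text
clk 34.9 pos [ 0.5999 -0.2617  0.1801] jaw yaw -5.4 tilt [-0.002  0.004 -1.   ]
tool d mm [-0.1  5.  91.1] rot rad [-0.002 -0.004  0.01 ] j7 0.60 f [-0.8  1.  -0.6] grip 0.157
```

Emit:
{"name": "drive_tool", "arguments": {"moves": [{"wx": -0.001, "wy": -0.002, "wz": 0.005, "tx": 0, "ty": 0.003, "tz": 0, "claw": 0}, {"wx": -0.001, "wy": -0.002, "wz": 0.005, "tx": 0, "ty": 0.003, "tz": 0.004, "claw": 0}, {"wx": 0, "wy": 0, "wz": 0, "tx": 0, "ty": 0, "tz": 0.01, "claw": 0}, {"wx": 0, "wy": 0, "wz": 0, "tx": 0, "ty": 0, "tz": 0.015, "claw": 0}, {"wx": 0, "wy": 0, "wz": 0, "tx": 0, "ty": 0, "tz": 0.015, "claw": 0}, {"wx": 0, "wy": 0, "wz": 0, "tx": 0, "ty": 0, "tz": 0.01, "claw": 0}, {"wx": 0, "wy": 0, "wz": 0, "tx": 0, "ty": 0, "tz": 0.004, "claw": 0}, {"wx": 0, "wy": 0, "wz": 0, "tx": 0, "ty": 0, "tz": 0, "claw": 0}]}}

```text
clock: 35.65
ee_pos: [0.6059, -0.2622, 0.1158]
ee_rot: [-0.001, 0.743, 0.669, -0.001]
force: [-0.5, 0.4, -0.1]
grip_width: 0.158
```

```bash
python3 -c "
from h import *
go(.6047,-.2619,.089,-6)"
```

```text
clk 35.6 pos [ 0.6059 -0.2622  0.1158] jaw yaw -6.0 tilt [-0.002 -0.    -1.   ]
tool d mm [ 0.2 -1.1 26.8] rot rad [-0.002  0.    -0.001] j7 0.63 f [-0.5  0.4 -0.1] grip 0.158
```

Emit:
{"name": "drive_tool", "arguments": {"moves": [{"wx": -0.001, "wy": 0, "wz": 0, "tx": 0, "ty": -0.001, "tz": 0.004, "claw": 0}, {"wx": 0, "wy": 0, "wz": 0, "tx": 0, "ty": 0, "tz": 0.007, "claw": 0}, {"wx": 0, "wy": 0, "wz": 0, "tx": 0, "ty": 0, "tz": 0.007, "claw": 0}, {"wx": 0, "wy": 0, "wz": 0, "tx": 0, "ty": 0, "tz": 0.004, "claw": 0}, {"wx": 0, "wy": 0, "wz": 0, "tx": 0, "ty": 0, "tz": 0.002, "claw": 0}, {"wx": 0, "wy": 0, "wz": 0, "tx": 0, "ty": 0, "tz": 0, "claw": 0}, {"wx": 0, "wy": 0, "wz": 0, "tx": 0, "ty": 0, "tz": 0, "claw": 0}, {"wx": 0, "wy": 0, "wz": 0, "tx": 0, "ty": 0, "tz": 0, "claw": 0}]}}

```text
clock: 36.45
ee_pos: [0.6057, -0.2627, 0.091]
ee_rot: [0.001, 0.743, 0.669, 0.0]
force: [-0.2, 0.9, -1.4]
grip_width: 0.162
```

```bash
python3 -c "
from h import *
go(.6047,-.2619,.088,-6)"
```

```text
clk 36.5 pos [ 0.6057 -0.2627  0.091 ] jaw yaw -6.0 tilt [ 0.002 -0.001 -1.   ]
tool d mm [ 0.7 -1.1  3. ] rot rad [ 0.002  0.001 -0.001] j7 0.65 f [-0.2  0.9 -1.4] grip 0.162
```

Emit:
{"name": "drive_tool", "arguments": {"moves": [{"wx": 0, "wy": 0, "wz": 0, "tx": 0, "ty": 0, "tz": 0.002, "claw": 0}, {"wx": 0, "wy": 0, "wz": 0, "tx": 0, "ty": 0, "tz": 0.001, "claw": 0}, {"wx": 0, "wy": 0, "wz": 0, "tx": 0, "ty": 0, "tz": 0.001, "claw": 0}, {"wx": 0, "wy": 0, "wz": 0, "tx": 0, "ty": 0, "tz": 0.001, "claw": 0}, {"wx": 0, "wy": 0, "wz": 0, "tx": 0, "ty": 0, "tz": 0, "claw": 0}, {"wx": 0, "wy": 0, "wz": 0, "tx": 0, "ty": 0, "tz": 0, "claw": 0}, {"wx": 0, "wy": 0, "wz": 0, "tx": 0, "ty": 0, "tz": 0, "claw": 0}, {"wx": 0, "wy": 0, "wz": 0, "tx": 0, "ty": 0, "tz": 0, "claw": 0}]}}

```text
clock: 37.25
ee_pos: [0.6063, -0.2633, 0.0911]
ee_rot: [0.001, 0.744, 0.669, 0.002]
force: [-0.3, -0.1, -0.2]
grip_width: 0.157
```

```bash
python3 -c "
from h import *
go(.6047,-.2619,.088,-6)"
```

```text
clk 37.2 pos [ 0.6063 -0.2633  0.0911] jaw yaw -6.1 tilt [ 0.005  0.001 -1.   ]
tool d mm [ 1.2 -1.7  3.1] rot rad [ 0.004 -0.001 -0.001] j7 0.65 f [-0.3 -0.1 -0.2] grip 0.157
```

Emit:
{"name": "drive_tool", "arguments": {"moves": [{"wx": 0.002, "wy": 0, "wz": 0, "tx": 0, "ty": -0.001, "tz": 0, "claw": 0}, {"wx": 0.001, "wy": 0, "wz": 0, "tx": 0, "ty": 0, "tz": 0, "claw": 0}, {"wx": 0, "wy": 0, "wz": 0, "tx": 0, "ty": 0, "tz": 0, "claw": 0}, {"wx": 0, "wy": 0, "wz": 0, "tx": 0, "ty": 0, "tz": 0, "claw": 0}, {"wx": 0, "wy": 0, "wz": 0, "tx": 0, "ty": 0, "tz": 0, "claw": 0}, {"wx": 0, "wy": 0, "wz": 0, "tx": 0, "ty": 0, "tz": 0, "claw": 0}, {"wx": 0, "wy": 0, "wz": 0, "tx": 0, "ty": 0, "tz": 0.003, "claw": 0}, {"wx": 0, "wy": 0, "wz": 0, "tx": 0, "ty": 0, "tz": 0.003, "claw": 0}]}}

```text
clock: 38.05
ee_pos: [0.6065, -0.265, 0.0903]
ee_rot: [0.001, 0.744, 0.668, 0.002]
force: [-6.0, 3.3, 22.8]
grip_width: 0.162
```

```bash
python3 -c "
from h import *
go(.6047,-.2619,.088,-6)"
```

```text
clk 38.0 pos [ 0.6065 -0.265   0.0903] jaw yaw -6.1 tilt [ 0.005  0.001 -1.   ]
tool d mm [ 2.9 -2.2  2.3] rot rad [ 0.005 -0.001 -0.002] j7 0.65 f [-6.   3.3 22.8] grip 0.162
```

Emit:
{"name": "drive_tool", "arguments": {"moves": [{"wx": 0, "wy": 0, "wz": 0, "tx": 0, "ty": 0, "tz": -0.001, "claw": 0}, {"wx": 0, "wy": 0, "wz": 0, "tx": 0, "ty": 0, "tz": 0, "claw": 0}, {"wx": 0, "wy": 0, "wz": 0, "tx": 0, "ty": 0, "tz": 0, "claw": 0.45}, {"wx": 0, "wy": 0, "wz": 0, "tx": 0, "ty": 0, "tz": 0, "claw": 0.45}, {"wx": 0, "wy": 0, "wz": 0, "tx": 0, "ty": 0, "tz": 0, "claw": 0.45}, {"wx": 0, "wy": 0, "wz": 0, "tx": 0, "ty": 0, "tz": 0, "claw": 0.45}, {"wx": 0, "wy": 0, "wz": 0, "tx": 0, "ty": 0, "tz": 0, "claw": 0.45}, {"wx": 0, "wy": 0, "wz": 0, "tx": 0, "ty": 0, "tz": 0, "claw": 0.45}]}}

```text
clock: 38.85
ee_pos: [0.6067, -0.2651, 0.0915]
ee_rot: [0.002, 0.744, 0.669, 0.002]
force: [1.1, -0.8, 1.1]
grip_width: 0.445
```

```bash
python3 -c "
from h import *
s=arm.snapshot('wrist');cv2.imwrite('pics/w13.png',s['frame'][:,:,::-1])
go(.6047,-.2619,.088,-6)"
```

```text
clk 38.9 pos [ 0.6068 -0.2651  0.0915] jaw yaw -6.1 tilt [ 0.005  0.001 -1.   ]
tool d mm [ 2.9 -2.4  3.5] rot rad [ 0.005 -0.001 -0.002] j7 0.65 f [ 0.1 -0.3 -0.7] grip 0.455
```

View pics/w13.png

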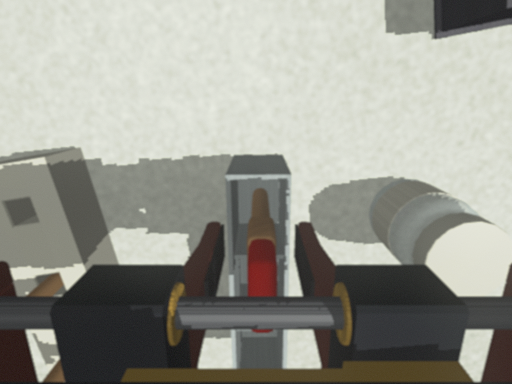

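Emit:
{"name": "drive_tool", "arguments": {"moves": [{"wx": 0.002, "wy": 0, "wz": 0, "tx": 0, "ty": 0, "tz": -0.01, "claw": 0.45}, {"wx": 0.002, "wy": 0, "wz": 0, "tx": 0, "ty": 0, "tz": -0.02, "claw": 0.45}, {"wx": 0, "wy": 0, "wz": 0, "tx": 0, "ty": 0, "tz": -0.025, "claw": 0.45}, {"wx": 0, "wy": 0, "wz": 0, "tx": 0, "ty": 0, "tz": -0.03, "claw": 0.45}, {"wx": 0, "wy": 0, "wz": 0, "tx": 0, "ty": 0, "tz": -0.03, "claw": 0.45}, {"wx": 0, "wy": 0, "wz": 0, "tx": 0, "ty": 0, "tz": -0.01, "claw": 0.45}, {"wx": 0, "wy": 0, "wz": 0, "tx": 0, "ty": 0, "tz": 0, "claw": 0.45}, {"wx": 0, "wy": 0, "wz": 0, "tx": 0, "ty": 0, "tz": 0, "claw": 0.45}]}}

```text
clock: 39.7
ee_pos: [0.6058, -0.2655, 0.2234]
ee_rot: [-0.0, 0.744, 0.668, 0.0]
force: [-0.3, -0.6, -0.8]
grip_width: 0.453
```

```bash
python3 -c "
from h import *
s=arm.snapshot('scene');cv2.imwrite('pics/s13.png',cv2.resize(s['frame'][90:290,60:280,::-1],None,fx=2.9,fy=2.9,interpolation=cv2.INTER_CUBIC))
plan(.4422,-.318,.21,14,8)"
```

```text
clk 39.8 pos [ 0.6057 -0.2655  0.2231] jaw yaw -6.2 tilt [-0.     0.001 -1.   ]
tool d mm [ -69.8 -156.9   13.1] rot rad [-0.    -0.001 -0.352] j7 0.57 f [-0.2 -0.1 -0.6] grip 0.451
1 t mm [ -9 -20   2] w [-0.   -0.   -0.04]
2 t mm [ -8 -20   2] w [-0.   -0.   -0.04]
3 t mm [ -7 -20   2] w [-0.   -0.   -0.04]
4 t mm [ -6 -21   2] w [-0.   -0.   -0.04]
5 t mm [ -5 -21   2] w [-0.   -0.   -0.04]
6 t mm [ -4 -21   2] w [-0.   -0.   -0.04]
7 t mm [ -3 -21   2] w [-0.   -0.   -0.04]
8 t mm [ -2 -21   2] w [-0.   -0.   -0.04]
```

View pics/s13.png

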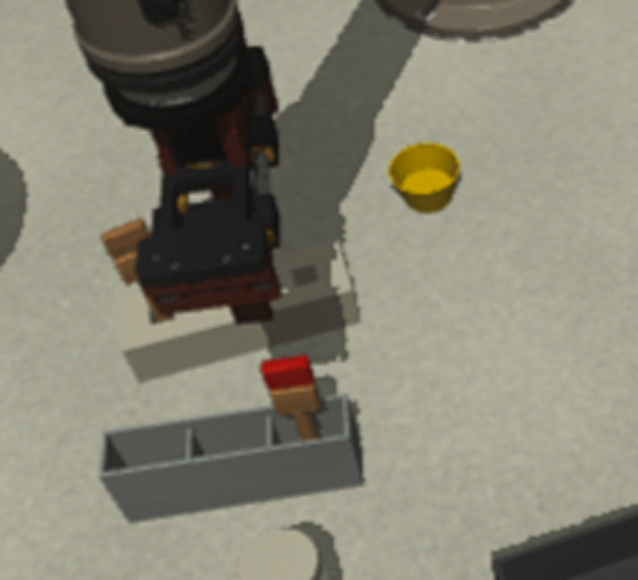

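Brush is standing in the right-hand compartment. Next is the scraper.

Emit:
{"name": "drive_tool", "arguments": {"moves": [{"wx": 0, "wy": 0, "wz": -0.05, "tx": -0.009, "ty": -0.02, "tz": 0, "claw": 0.5}, {"wx": 0, "wy": 0, "wz": -0.06, "tx": -0.009, "ty": -0.026, "tz": 0, "claw": 0.5}, {"wx": 0, "wy": 0, "wz": -0.06, "tx": -0.008, "ty": -0.028, "tz": 0.001, "claw": 0.5}, {"wx": 0, "wy": 0, "wz": -0.06, "tx": -0.006, "ty": -0.026, "tz": 0.002, "claw": 0.5}, {"wx": 0, "wy": 0, "wz": -0.05, "tx": -0.004, "ty": -0.022, "tz": 0.002, "claw": 0.5}, {"wx": 0, "wy": 0, "wz": -0.04, "tx": -0.003, "ty": -0.016, "tz": 0.002, "claw": 0.5}, {"wx": 0, "wy": 0, "wz": -0.02, "tx": -0.001, "ty": -0.008, "tz": 0, "claw": 0.5}, {"wx": 0, "wy": 0, "wz": 0, "tx": 0, "ty": 0, "tz": 0, "claw": 0.5}]}}

```text
clock: 40.55
ee_pos: [0.451, -0.3079, 0.2049]
ee_rot: [-0.009, 0.614, 0.789, -0.003]
force: [-0.0, 0.3, 0.1]
grip_width: 0.5
```

```bash
python3 -c "
from h import *
import pickle
s=arm.snapshot('wrist');cv2.imwrite('pics/w14.png',s['frame'][:,:,::-1]); pickle.dump(s,open('w14.pkl','wb'))
go(.4422,-.3062,.17,14)"
```

```text
clk 40.6 pos [ 0.4517 -0.3076  0.2048] jaw yaw 14.3 tilt [-0.018  0.007 -1.   ]
tool d mm [ 3.3 -8.3 35. ] rot rad [-0.016 -0.011  0.005] j7 1.01 f [-0.7 -0.3  0.3] grip 0.500
```

View pics/w14.png

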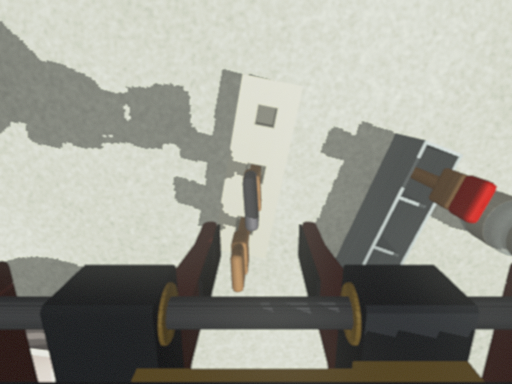

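```bash
python3 -c "
from h import *
import pickle
s=pickle.load(open('w14.pkl','rb'))
cv2.imwrite('pics/w14a.png',cv2.resize(s['frame'][150:300,200:300,::-1],None,fx=4,fy=4,interpolation=cv2.INTER_CUBIC))
def f(e1,e2,z):
  a,b=unproj(s,e1,z),unproj(s,e2,z);v=a-b;print(((a+b)/2).round(4),np.linalg.norm(v).round(4),np.degrees(np.arctan2(-v[0],v[1])).round(1))
f((251,168),(251,229),.153); f((241,222),(238,290),.149)
print(unproj(s,(266,116),.045))
"
```

```text
[ 0.4413 -0.3014  0.153 ] 0.046 13.9
[ 0.444  -0.3504  0.149 ] 0.0583 11.0
[ 0.43872182 -0.24636724  0.045     ]
```

View pics/w14a.png

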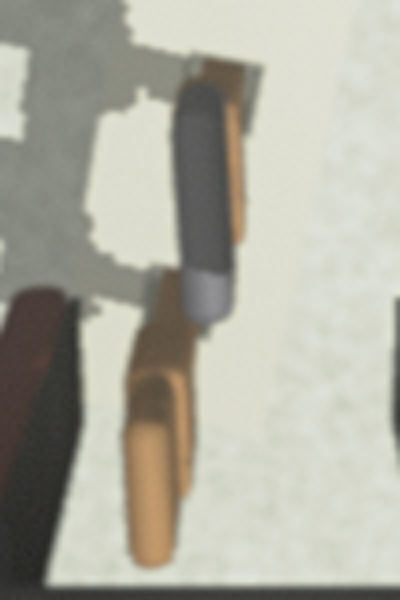

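Emit:
{"name": "drive_tool", "arguments": {"moves": [{"wx": -0.008, "wy": -0.006, "wz": 0, "tx": 0.002, "ty": -0.004, "tz": 0, "claw": 0.5}, {"wx": -0.008, "wy": -0.005, "wz": 0, "tx": 0.002, "ty": -0.004, "tz": 0.005, "claw": 0.5}, {"wx": 0, "wy": 0, "wz": 0, "tx": 0, "ty": 0, "tz": 0.01, "claw": 0.5}, {"wx": 0, "wy": 0, "wz": 0, "tx": 0, "ty": 0, "tz": 0.01, "claw": 0.5}, {"wx": 0, "wy": 0, "wz": 0, "tx": 0, "ty": 0, "tz": 0.008, "claw": 0.5}, {"wx": 0, "wy": 0, "wz": 0, "tx": 0, "ty": 0, "tz": 0.004, "claw": 0.5}, {"wx": 0, "wy": 0, "wz": 0, "tx": 0, "ty": 0, "tz": 0, "claw": 0.5}, {"wx": 0, "wy": 0, "wz": 0, "tx": 0, "ty": 0, "tz": 0, "claw": 0.5}]}}

```text
clock: 41.4
ee_pos: [0.4452, -0.3033, 0.163]
ee_rot: [0.0, 0.612, 0.791, -0.0]
force: [0.3, -1.0, -0.1]
grip_width: 0.495
```

```bash
python3 -c "
from h import *
s=arm.snapshot('wrist');cv2.imwrite('pics/w15.png',s['frame'][:,:,::-1])
go(.442,-.305,.09,13)"
```

```text
clk 41.5 pos [ 0.4452 -0.3033  0.1631] jaw yaw 14.5 tilt [-0. -0. -1.]
tool d mm [-0.9 -3.5 73.1] rot rad [-0.     0.     0.026] j7 1.05 f [-0.2  0.6  0.4] grip 0.493
```

View pics/w15.png

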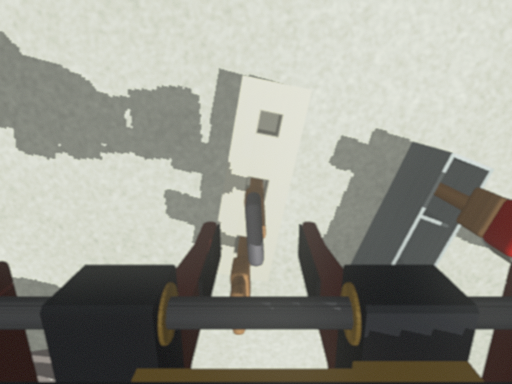

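Emit:
{"name": "drive_tool", "arguments": {"moves": [{"wx": 0, "wy": 0, "wz": 0.01, "tx": -0.001, "ty": -0.002, "tz": 0.004, "claw": 0.5}, {"wx": 0, "wy": 0, "wz": 0.01, "tx": 0, "ty": -0.001, "tz": 0.008, "claw": 0.5}, {"wx": 0, "wy": 0, "wz": 0, "tx": 0, "ty": 0, "tz": 0.012, "claw": 0.5}, {"wx": 0, "wy": 0, "wz": 0, "tx": 0, "ty": 0, "tz": 0.015, "claw": 0.5}, {"wx": 0, "wy": 0, "wz": 0, "tx": 0, "ty": 0, "tz": 0.015, "claw": 0.5}, {"wx": 0, "wy": 0, "wz": 0, "tx": 0, "ty": 0, "tz": 0.01, "claw": 0.5}, {"wx": 0, "wy": 0, "wz": 0, "tx": 0, "ty": 0, "tz": 0.004, "claw": 0.5}, {"wx": 0, "wy": 0, "wz": 0, "tx": 0, "ty": 0, "tz": 0, "claw": 0.5}]}}

```text
clock: 42.25
ee_pos: [0.4422, -0.3054, 0.0897]
ee_rot: [0.0, 0.621, 0.784, -0.0]
force: [-0.2, 0.2, 0.3]
grip_width: 0.501
```

```bash
python3 -c "
from h import *
s=arm.snapshot('wrist');cv2.imwrite('pics/w16.png',s['frame'][:,:,::-1])
go(.442,-.305,.09,13)"
```

```text
clk 42.3 pos [ 0.4424 -0.3055  0.09  ] jaw yaw 13.2 tilt [ 0.001 -0.001 -1.   ]
tool d mm [ 0.5 -0.3  0. ] rot rad [0.001 0.001 0.003] j7 1.12 f [ 0.2 -0.5 -0.5] grip 0.500
```

View pics/w16.png

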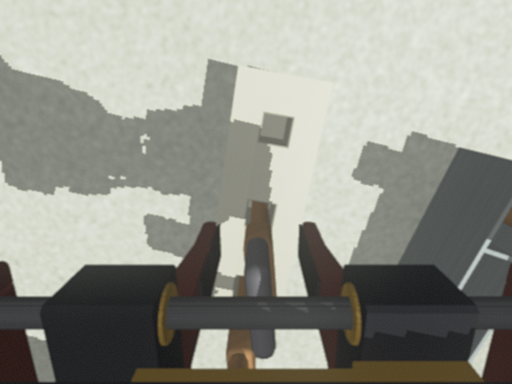

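Scraper centred between the jaws. Close and lift.

Emit:
{"name": "drive_tool", "arguments": {"moves": [{"wx": 0, "wy": 0, "wz": 0, "tx": 0, "ty": 0, "tz": 0, "claw": 0}, {"wx": 0, "wy": 0, "wz": 0, "tx": 0, "ty": 0, "tz": 0, "claw": 0}, {"wx": 0, "wy": 0, "wz": 0, "tx": 0, "ty": 0, "tz": 0, "claw": 0}, {"wx": 0, "wy": 0, "wz": 0, "tx": 0, "ty": 0, "tz": 0, "claw": 0}, {"wx": 0, "wy": 0, "wz": 0, "tx": 0, "ty": 0, "tz": -0.01, "claw": 0}, {"wx": 0, "wy": 0, "wz": 0, "tx": 0, "ty": 0, "tz": -0.02, "claw": 0}, {"wx": 0, "wy": 0, "wz": 0, "tx": 0, "ty": 0, "tz": -0.03, "claw": 0}, {"wx": 0, "wy": 0, "wz": 0, "tx": 0, "ty": 0, "tz": -0.04, "claw": 0}]}}

```text
clock: 43.1
ee_pos: [0.4402, -0.3042, 0.1922]
ee_rot: [-0.002, 0.621, 0.783, -0.001]
force: [0.1, 0.3, 0.1]
grip_width: 0.155
```

```bash
python3 -c "
from h import *
plan(.5988,-.3206,.2,-6,8)"
```

```text
clk 43.1 pos [ 0.4402 -0.3042  0.1922] jaw yaw 13.2 tilt [-0.005  0.001 -1.   ]
tool d mm [-52.1 150.7  -8.7] rot rad [-0.005 -0.002  0.334] j7 1.01 f [0.1 0.3 0.1] grip 0.155
1 t mm [-7 19 -1] w [-0.   -0.    0.04]
2 t mm [-6 19 -1] w [-0.   -0.    0.04]
3 t mm [-5 19 -1] w [-0.   -0.    0.04]
4 t mm [-4 20 -1] w [-0.   -0.    0.04]
5 t mm [-3 20 -1] w [-0.   -0.    0.04]
6 t mm [-2 20 -1] w [-0.   -0.    0.04]
7 t mm [-2 20 -1] w [-0.   -0.    0.04]
8 t mm [-1 20 -1] w [-0.   -0.    0.04]
```

Emit:
{"name": "drive_tool", "arguments": {"moves": [{"wx": -0.003, "wy": -0.002, "wz": 0.04, "tx": -0.007, "ty": 0.019, "tz": -0.004, "claw": 0}, {"wx": -0.003, "wy": 0, "wz": 0.05, "tx": -0.007, "ty": 0.024, "tz": -0.004, "claw": 0}, {"wx": 0, "wy": 0, "wz": 0.06, "tx": -0.006, "ty": 0.026, "tz": 0, "claw": 0}, {"wx": 0, "wy": 0, "wz": 0.06, "tx": -0.005, "ty": 0.026, "tz": 0, "claw": 0}, {"wx": 0, "wy": 0, "wz": 0.05, "tx": -0.003, "ty": 0.022, "tz": 0, "claw": 0}, {"wx": 0, "wy": 0, "wz": 0.04, "tx": -0.002, "ty": 0.016, "tz": 0, "claw": 0}, {"wx": 0, "wy": 0, "wz": 0.02, "tx": -0.001, "ty": 0.008, "tz": 0, "claw": 0}, {"wx": 0, "wy": 0, "wz": 0, "tx": 0, "ty": 0.002, "tz": 0, "claw": 0}]}}

```text
clock: 43.9
ee_pos: [0.5929, -0.3245, 0.215]
ee_rot: [0.006, 0.743, 0.669, 0.005]
force: [-0.2, 0.6, -0.3]
grip_width: 0.158
```

```bash
python3 -c "
from h import *
s=arm.snapshot('wrist');cv2.imwrite('pics/w17.png',s['frame'][:,:,::-1])
go(.5988,-.3206,.175,-6)
st,R=state(); p=np.array(st['ee_pos'])
print(proj(s,p+R@[0,0,.085]))"
```

```text
clk 44.0 pos [ 0.5928 -0.3244  0.215 ] jaw yaw -6.0 tilt [ 0.016 -0.003 -1.   ]
tool d mm [ 4.5  4.9 40.1] rot rad [0.016 0.001 0.001] j7 0.67 f [ 0.6 -0.6 -0.3] grip 0.156
[[260.66562733 195.7700586 ]]
```

View pics/w17.png

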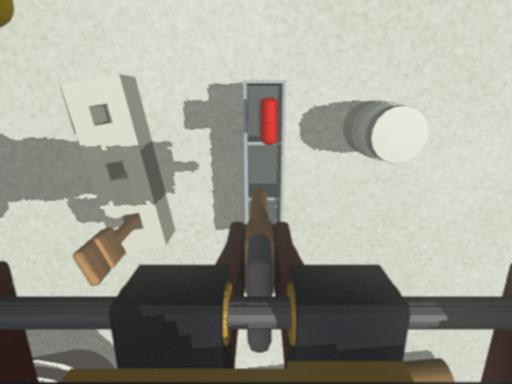

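Emit:
{"name": "drive_tool", "arguments": {"moves": [{"wx": 0.008, "wy": 0, "wz": 0, "tx": 0.002, "ty": 0.002, "tz": 0, "claw": 0}, {"wx": 0.008, "wy": 0, "wz": 0, "tx": 0.002, "ty": 0.002, "tz": 0.003, "claw": 0}, {"wx": 0, "wy": 0, "wz": 0, "tx": 0, "ty": 0.001, "tz": 0.008, "claw": 0}, {"wx": 0, "wy": 0, "wz": 0, "tx": 0, "ty": 0, "tz": 0.01, "claw": 0}, {"wx": 0, "wy": 0, "wz": 0, "tx": 0, "ty": 0, "tz": 0.01, "claw": 0}, {"wx": 0, "wy": 0, "wz": 0, "tx": 0, "ty": 0, "tz": 0.005, "claw": 0}, {"wx": 0, "wy": 0, "wz": 0, "tx": 0, "ty": 0, "tz": 0, "claw": 0}, {"wx": 0, "wy": 0, "wz": 0, "tx": 0, "ty": 0, "tz": 0, "claw": 0}]}}

```text
clock: 44.75
ee_pos: [0.5946, -0.3207, 0.1753]
ee_rot: [-0.002, 0.743, 0.669, -0.001]
force: [-0.5, -0.7, -0.6]
grip_width: 0.157
```

```bash
python3 -c "
from h import *
go(.5988,-.3206,.09,-6)"
```

```text
clk 44.8 pos [ 0.5946 -0.3207  0.1753] jaw yaw -6.0 tilt [-0.004  0.001 -1.   ]
tool d mm [ 0.4  4.5 85.2] rot rad [-0.004 -0.001 -0.001] j7 0.68 f [-0.5 -0.7 -0.6] grip 0.157
```

Emit:
{"name": "drive_tool", "arguments": {"moves": [{"wx": -0.002, "wy": 0, "wz": 0, "tx": 0, "ty": 0.003, "tz": 0, "claw": 0}, {"wx": -0.002, "wy": 0, "wz": 0, "tx": 0, "ty": 0.002, "tz": 0.004, "claw": 0}, {"wx": 0, "wy": 0, "wz": 0, "tx": 0, "ty": 0, "tz": 0.01, "claw": 0}, {"wx": 0, "wy": 0, "wz": 0, "tx": 0, "ty": 0, "tz": 0.015, "claw": 0}, {"wx": 0, "wy": 0, "wz": 0, "tx": 0, "ty": 0, "tz": 0.016, "claw": 0}, {"wx": 0, "wy": 0, "wz": 0, "tx": 0, "ty": 0, "tz": 0.012, "claw": 0}, {"wx": 0, "wy": 0, "wz": 0, "tx": 0, "ty": 0, "tz": 0.005, "claw": 0}, {"wx": 0, "wy": 0, "wz": 0, "tx": 0, "ty": 0, "tz": 0, "claw": 0}]}}

```text
clock: 45.55
ee_pos: [0.5998, -0.321, 0.107]
ee_rot: [-0.001, 0.743, 0.669, 0.0]
force: [0.8, -0.5, -0.2]
grip_width: 0.157
```

```bash
python3 -c "
from h import *
go(.5988,-.3206,.091,-6)"
```

```text
clk 45.5 pos [ 0.5998 -0.321   0.107 ] jaw yaw -6.0 tilt [-0.001  0.001 -1.   ]
tool d mm [ 0.3 -1.  16. ] rot rad [-0.001 -0.001 -0.001] j7 0.72 f [ 0.8 -0.5 -0.2] grip 0.157
```

Emit:
{"name": "drive_tool", "arguments": {"moves": [{"wx": 0, "wy": 0, "wz": 0, "tx": 0, "ty": -0.001, "tz": 0.005, "claw": 0}, {"wx": 0, "wy": 0, "wz": 0, "tx": 0, "ty": 0, "tz": 0.005, "claw": 0}, {"wx": 0, "wy": 0, "wz": 0, "tx": 0, "ty": 0, "tz": 0.003, "claw": 0}, {"wx": 0, "wy": 0, "wz": 0, "tx": 0, "ty": 0, "tz": 0.002, "claw": 0}, {"wx": 0, "wy": 0, "wz": 0, "tx": 0, "ty": 0, "tz": 0.001, "claw": 0}, {"wx": 0, "wy": 0, "wz": 0, "tx": 0, "ty": 0, "tz": 0, "claw": 0}, {"wx": 0, "wy": 0, "wz": 0, "tx": 0, "ty": 0, "tz": 0, "claw": 0}, {"wx": 0, "wy": 0, "wz": 0, "tx": 0, "ty": 0, "tz": 0.002, "claw": 0}]}}

```text
clock: 46.35
ee_pos: [0.6, -0.322, 0.09]
ee_rot: [0.001, 0.743, 0.669, 0.001]
force: [-3.4, 3.2, 17.7]
grip_width: 0.158
```

```bash
python3 -c "
from h import *
go(.5988,-.3206,.089,-6)"
```

```text
clk 46.4 pos [ 0.6   -0.322  0.09 ] jaw yaw -6.0 tilt [ 0.003 -0.001 -1.   ]
tool d mm [ 1.2 -1.4  1. ] rot rad [ 0.003  0.    -0.001] j7 0.73 f [-3.4  3.2 17.7] grip 0.158
```

On the floor (17.7 N). Relax, release, rise.

Emit:
{"name": "drive_tool", "arguments": {"moves": [{"wx": 0, "wy": 0, "wz": 0, "tx": 0, "ty": 0, "tz": -0.001, "claw": 0}, {"wx": 0, "wy": 0, "wz": 0, "tx": 0, "ty": 0, "tz": 0, "claw": 0}, {"wx": 0, "wy": 0, "wz": 0, "tx": 0, "ty": 0, "tz": 0, "claw": 0.45}, {"wx": 0, "wy": 0, "wz": 0, "tx": 0, "ty": 0, "tz": 0, "claw": 0.45}, {"wx": 0, "wy": 0, "wz": 0, "tx": 0, "ty": 0, "tz": 0, "claw": 0.45}, {"wx": 0, "wy": 0, "wz": 0, "tx": 0, "ty": 0, "tz": 0, "claw": 0.45}, {"wx": 0, "wy": 0, "wz": 0, "tx": 0, "ty": 0, "tz": -0.005, "claw": 0.45}, {"wx": 0, "wy": 0, "wz": 0, "tx": 0, "ty": 0, "tz": -0.01, "claw": 0.45}]}}

```text
clock: 47.15
ee_pos: [0.5995, -0.3215, 0.1058]
ee_rot: [0.0, 0.743, 0.669, 0.0]
force: [-0.2, 0.4, -0.5]
grip_width: 0.452
```

Emit:
{"name": "drive_tool", "arguments": {"moves": [{"wx": 0, "wy": 0, "wz": 0, "tx": 0, "ty": 0, "tz": -0.015, "claw": 0.45}, {"wx": 0, "wy": 0, "wz": 0, "tx": 0, "ty": 0, "tz": -0.02, "claw": 0.45}, {"wx": 0, "wy": 0, "wz": 0, "tx": 0, "ty": 0, "tz": -0.025, "claw": 0.45}, {"wx": 0, "wy": 0, "wz": 0, "tx": 0, "ty": 0, "tz": -0.025, "claw": 0.45}, {"wx": 0, "wy": 0, "wz": 0, "tx": 0, "ty": 0, "tz": -0.015, "claw": 0.45}, {"wx": 0, "wy": 0, "wz": 0, "tx": 0, "ty": 0, "tz": -0.005, "claw": 0.45}, {"wx": 0, "wy": 0, "wz": 0, "tx": 0, "ty": 0, "tz": 0, "claw": 0.45}, {"wx": 0, "wy": 0, "wz": 0, "tx": 0, "ty": 0, "tz": 0, "claw": 0.45}]}}

```text
clock: 47.95
ee_pos: [0.5999, -0.3229, 0.2227]
ee_rot: [0.003, 0.744, 0.668, 0.002]
force: [0.2, -0.7, -0.6]
grip_width: 0.45
```

```bash
python3 -c "
from h import *
s=arm.snapshot('wrist');cv2.imwrite('pics/w18.png',s['frame'][:,:,::-1])
plan(.446,-.372,.21,11,8)"
```

```text
clk 48.0 pos [ 0.5998 -0.3228  0.2224] jaw yaw -6.1 tilt [ 0.006 -0.002 -1.   ]
tool d mm [ -65.2 -147.8   11.6] rot rad [ 0.006  0.003 -0.298] j7 0.66 f [-0.2 -0.5 -0.6] grip 0.448
1 t mm [ -8 -18   1] w [ 0.    0.   -0.04]
2 t mm [ -7 -19   1] w [ 0.    0.   -0.04]
3 t mm [ -7 -19   1] w [ 0.    0.   -0.04]
4 t mm [ -6 -19   1] w [ 0.    0.   -0.04]
5 t mm [ -5 -19   1] w [ 0.    0.   -0.04]
6 t mm [ -5 -20   2] w [ 0.    0.   -0.04]
7 t mm [ -4 -20   2] w [ 0.    0.   -0.04]
8 t mm [ -3 -20   2] w [ 0.    0.   -0.04]
```

View pics/w18.png

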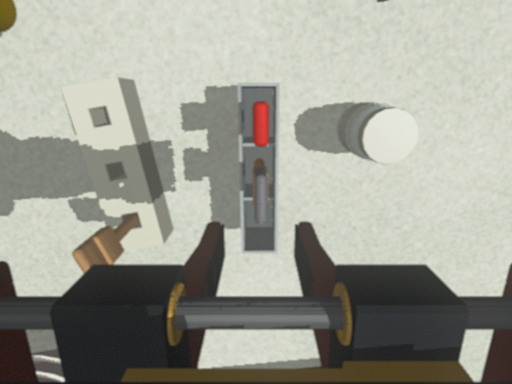

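Both stand upright. Now the spoon.

Emit:
{"name": "drive_tool", "arguments": {"moves": [{"wx": 0.003, "wy": 0.001, "wz": -0.04, "tx": -0.008, "ty": -0.018, "tz": 0, "claw": 0.5}, {"wx": 0.003, "wy": 0.001, "wz": -0.05, "tx": -0.009, "ty": -0.024, "tz": 0, "claw": 0.5}, {"wx": 0, "wy": 0, "wz": -0.05, "tx": -0.008, "ty": -0.026, "tz": 0, "claw": 0.5}, {"wx": 0, "wy": 0, "wz": -0.05, "tx": -0.007, "ty": -0.025, "tz": 0, "claw": 0.5}, {"wx": 0, "wy": 0, "wz": -0.05, "tx": -0.006, "ty": -0.022, "tz": 0, "claw": 0.5}, {"wx": 0, "wy": 0, "wz": -0.03, "tx": -0.004, "ty": -0.016, "tz": 0, "claw": 0.5}, {"wx": 0, "wy": 0, "wz": -0.02, "tx": -0.002, "ty": -0.008, "tz": 0, "claw": 0.5}, {"wx": 0, "wy": 0, "wz": 0, "tx": 0, "ty": 0, "tz": 0, "claw": 0.5}]}}

```text
clock: 48.8
ee_pos: [0.4529, -0.3669, 0.2127]
ee_rot: [-0.008, 0.634, 0.773, -0.002]
force: [0.7, 0.1, 0.3]
grip_width: 0.5
```

```bash
python3 -c "
from h import *
import pickle
s=arm.snapshot('wrist');cv2.imwrite('pics/w19.png',s['frame'][:,:,::-1]); pickle.dump(s,open('w19.pkl','wb'))
go(.4455,-.365,.17,11)"
```

```text
clk 48.9 pos [ 0.4536 -0.3665  0.2126] jaw yaw 11.3 tilt [-0.015  0.007 -1.   ]
tool d mm [ 2.6 -7.1 42.8] rot rad [-0.013 -0.009  0.006] j7 1.08 f [-1.1 -1.  -1.2] grip 0.502
```

View pics/w19.png

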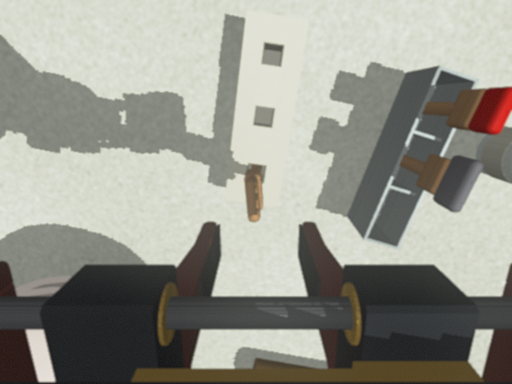

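```bash
python3 -c "
from h import *
import pickle
s=pickle.load(open('w19.pkl','rb'))
cv2.imwrite('pics/w19a.png',cv2.resize(s['frame'][150:240,210:300,::-1],None,fx=5,fy=5,interpolation=cv2.INTER_CUBIC))
def f(e1,e2,z):
  a,b=unproj(s,e1,z),unproj(s,e2,z);v=a-b;print(((a+b)/2).round(4),np.linalg.norm(v).round(4),np.degrees(np.arctan2(-v[0],v[1])).round(1))
f((251,171),(254,221),.149)
for q in ((273,54),(264,116)): print(unproj(s,q,.045))
"
```

```text
[ 0.4446 -0.3613  0.149 ] 0.0396 14.3
[ 0.4391357  -0.24616178  0.045     ]
[ 0.44237088 -0.30577851  0.045     ]
```

View pics/w19a.png

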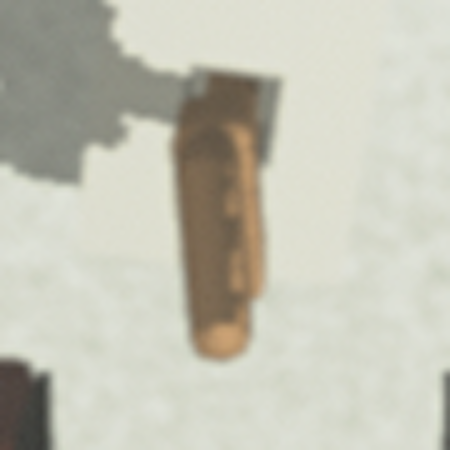

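Emit:
{"name": "drive_tool", "arguments": {"moves": [{"wx": -0.007, "wy": -0.005, "wz": 0, "tx": 0.002, "ty": -0.003, "tz": 0, "claw": 0.5}, {"wx": -0.006, "wy": -0.004, "wz": 0, "tx": 0.001, "ty": -0.003, "tz": 0.005, "claw": 0.5}, {"wx": 0, "wy": 0, "wz": 0, "tx": 0, "ty": 0, "tz": 0.01, "claw": 0.5}, {"wx": 0, "wy": 0, "wz": 0, "tx": 0, "ty": 0, "tz": 0.012, "claw": 0.5}, {"wx": 0, "wy": 0, "wz": 0, "tx": 0, "ty": 0, "tz": 0.01, "claw": 0.5}, {"wx": 0, "wy": 0, "wz": 0, "tx": 0, "ty": 0, "tz": 0.005, "claw": 0.5}, {"wx": 0, "wy": 0, "wz": 0, "tx": 0, "ty": 0, "tz": 0, "claw": 0.5}, {"wx": 0, "wy": 0, "wz": 0, "tx": 0, "ty": 0, "tz": 0, "claw": 0.5}]}}

```text
clock: 49.65
ee_pos: [0.4484, -0.3617, 0.1642]
ee_rot: [-0.001, 0.633, 0.774, -0.0]
force: [-0.1, 0.4, -0.1]
grip_width: 0.5
```

```bash
python3 -c "
from h import *
go(.4452,-.364,.09,12)"
```

```text
clk 49.6 pos [ 0.4484 -0.3617  0.1642] jaw yaw 11.5 tilt [-0.003  0.002 -1.   ]
tool d mm [-1.7 -3.4 74.2] rot rad [-0.002 -0.002 -0.008] j7 1.12 f [-0.1  0.4 -0.1] grip 0.500
```

Emit:
{"name": "drive_tool", "arguments": {"moves": [{"wx": -0.002, "wy": -0.002, "wz": -0.01, "tx": -0.001, "ty": -0.002, "tz": 0.004, "claw": 0.5}, {"wx": 0, "wy": 0, "wz": 0, "tx": -0.001, "ty": -0.001, "tz": 0.008, "claw": 0.5}, {"wx": 0, "wy": 0, "wz": 0, "tx": 0, "ty": 0, "tz": 0.012, "claw": 0.5}, {"wx": 0, "wy": 0, "wz": 0, "tx": 0, "ty": 0, "tz": 0.015, "claw": 0.5}, {"wx": 0, "wy": 0, "wz": 0, "tx": 0, "ty": 0, "tz": 0.015, "claw": 0.5}, {"wx": 0, "wy": 0, "wz": 0, "tx": 0, "ty": 0, "tz": 0.01, "claw": 0.5}, {"wx": 0, "wy": 0, "wz": 0, "tx": 0, "ty": 0, "tz": 0.004, "claw": 0.5}, {"wx": 0, "wy": 0, "wz": 0, "tx": 0, "ty": 0, "tz": 0, "claw": 0.5}]}}

```text
clock: 50.45
ee_pos: [0.4455, -0.3646, 0.0896]
ee_rot: [-0.0, 0.628, 0.778, -0.0]
force: [0.5, -0.3, -0.1]
grip_width: 0.501
```

```bash
python3 -c "
from h import *
s=arm.snapshot('wrist');cv2.imwrite('pics/w20.png',s['frame'][:,:,::-1])
go(.4452,-.364,.09,12)"
```

```text
clk 50.5 pos [ 0.4456 -0.3647  0.09  ] jaw yaw 12.1 tilt [-0. -0. -1.]
tool d mm [ 0.8 -0.3 -0. ] rot rad [-0.    -0.     0.002] j7 1.20 f [-0.4 -0.4 -0.5] grip 0.499
```

View pics/w20.png

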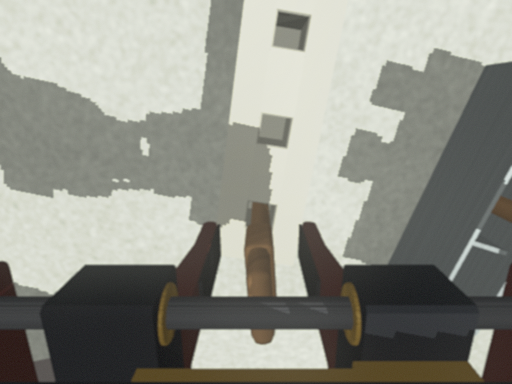

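Emit:
{"name": "drive_tool", "arguments": {"moves": [{"wx": 0, "wy": 0, "wz": 0, "tx": 0, "ty": 0, "tz": 0, "claw": 0}, {"wx": 0, "wy": 0, "wz": 0, "tx": 0, "ty": 0, "tz": 0, "claw": 0}, {"wx": 0, "wy": 0, "wz": 0, "tx": 0, "ty": 0, "tz": 0, "claw": 0}, {"wx": 0, "wy": 0, "wz": 0, "tx": 0, "ty": 0, "tz": 0, "claw": 0}, {"wx": 0, "wy": 0, "wz": 0, "tx": 0, "ty": 0, "tz": -0.01, "claw": 0}, {"wx": 0, "wy": 0, "wz": 0, "tx": 0, "ty": 0, "tz": -0.02, "claw": 0}, {"wx": 0, "wy": 0, "wz": 0, "tx": 0, "ty": 0, "tz": -0.03, "claw": 0}, {"wx": 0, "wy": 0, "wz": 0, "tx": 0, "ty": 0, "tz": -0.04, "claw": 0}]}}

```text
clock: 51.3
ee_pos: [0.4437, -0.3631, 0.1918]
ee_rot: [-0.003, 0.629, 0.778, -0.001]
force: [0.4, 0.7, -1.1]
grip_width: 0.162
```

```bash
python3 -c "
from h import *
plan(.5929,-.3793,.205,-6,8)"
```

```text
clk 51.3 pos [ 0.4437 -0.3631  0.1918] jaw yaw 12.1 tilt [-0.006  0.003 -1.   ]
tool d mm [-47.1 142.4 -14.2] rot rad [-0.006 -0.003  0.316] j7 1.11 f [ 0.4  0.7 -1.1] grip 0.162
1 t mm [-6 18 -2] w [-0.   -0.    0.04]
2 t mm [-5 18 -2] w [-0.   -0.    0.04]
3 t mm [-4 18 -2] w [-0.   -0.    0.04]
4 t mm [-4 18 -2] w [-0.   -0.    0.04]
5 t mm [-3 19 -2] w [-0.   -0.    0.04]
6 t mm [-2 19 -2] w [-0.   -0.    0.04]
7 t mm [-2 19 -2] w [-0.   -0.    0.04]
8 t mm [-1 19 -2] w [-0.   -0.    0.04]
```

Emit:
{"name": "drive_tool", "arguments": {"moves": [{"wx": -0.003, "wy": -0.002, "wz": 0.04, "tx": -0.006, "ty": 0.018, "tz": -0.004, "claw": 0}, {"wx": -0.003, "wy": -0.001, "wz": 0.05, "tx": -0.006, "ty": 0.023, "tz": -0.004, "claw": 0}, {"wx": 0, "wy": 0, "wz": 0.05, "tx": -0.005, "ty": 0.025, "tz": -0.002, "claw": 0}, {"wx": 0, "wy": 0, "wz": 0.05, "tx": -0.004, "ty": 0.025, "tz": 0, "claw": 0}, {"wx": 0, "wy": 0, "wz": 0.05, "tx": -0.003, "ty": 0.021, "tz": 0, "claw": 0}, {"wx": 0, "wy": 0, "wz": 0.04, "tx": -0.002, "ty": 0.016, "tz": 0, "claw": 0}, {"wx": 0, "wy": 0, "wz": 0.02, "tx": -0.001, "ty": 0.008, "tz": 0, "claw": 0}, {"wx": 0, "wy": 0, "wz": 0, "tx": 0, "ty": 0.002, "tz": 0, "claw": 0}]}}

```text
clock: 52.1
ee_pos: [0.5901, -0.382, 0.2169]
ee_rot: [0.006, 0.742, 0.67, 0.004]
force: [-0.0, -0.3, -1.3]
grip_width: 0.162
```

```bash
python3 -c "
from h import *
s=arm.snapshot('wrist');cv2.imwrite('pics/w21.png',s['frame'][:,:,::-1])
go(.5929,-.3793,.175,-6)"
```

```text
clk 52.1 pos [ 0.59   -0.3819  0.2169] jaw yaw -5.9 tilt [ 0.014 -0.005 -1.   ]
tool d mm [ 3.   2.  41.9] rot rad [0.015 0.003 0.003] j7 0.75 f [-0.1  0.5  0. ] grip 0.159
```

View pics/w21.png

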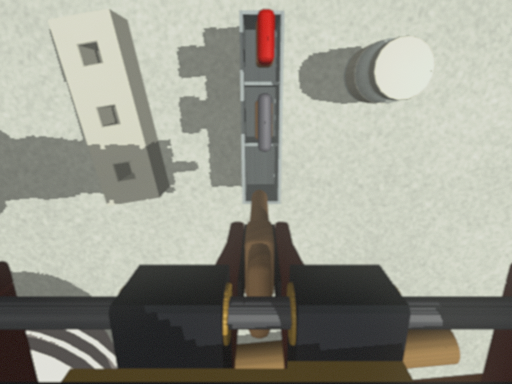

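Emit:
{"name": "drive_tool", "arguments": {"moves": [{"wx": 0.008, "wy": 0.001, "wz": 0, "tx": 0.002, "ty": 0.001, "tz": 0, "claw": 0}, {"wx": 0.007, "wy": 0.001, "wz": 0, "tx": 0.001, "ty": 0.001, "tz": 0.003, "claw": 0}, {"wx": 0, "wy": 0, "wz": 0, "tx": 0, "ty": 0.001, "tz": 0.008, "claw": 0}, {"wx": 0, "wy": 0, "wz": 0, "tx": 0, "ty": 0, "tz": 0.01, "claw": 0}, {"wx": 0, "wy": 0, "wz": 0, "tx": 0, "ty": 0, "tz": 0.01, "claw": 0}, {"wx": 0, "wy": 0, "wz": 0, "tx": 0, "ty": 0, "tz": 0.005, "claw": 0}, {"wx": 0, "wy": 0, "wz": 0, "tx": 0, "ty": 0, "tz": 0, "claw": 0}, {"wx": 0, "wy": 0, "wz": 0, "tx": 0, "ty": 0, "tz": 0, "claw": 0}]}}

```text
clock: 52.95
ee_pos: [0.5894, -0.3791, 0.1771]
ee_rot: [-0.002, 0.743, 0.669, -0.001]
force: [0.5, -0.4, -1.3]
grip_width: 0.164
```

```bash
python3 -c "
from h import *
go(.5929,-.3793,.09,-6)"
```

```text
clk 53.0 pos [ 0.5894 -0.3791  0.1771] jaw yaw -6.0 tilt [-0.004  0.001 -1.   ]
tool d mm [ 0.1  3.9 87.1] rot rad [-0.005 -0.001  0.001] j7 0.77 f [ 0.5 -0.4 -1.3] grip 0.164
```

Emit:
{"name": "drive_tool", "arguments": {"moves": [{"wx": -0.003, "wy": 0, "wz": 0, "tx": 0, "ty": 0.002, "tz": 0, "claw": 0}, {"wx": -0.002, "wy": 0, "wz": 0, "tx": 0, "ty": 0.002, "tz": 0.004, "claw": 0}, {"wx": 0, "wy": 0, "wz": 0, "tx": 0, "ty": 0, "tz": 0.01, "claw": 0}, {"wx": 0, "wy": 0, "wz": 0, "tx": 0, "ty": 0, "tz": 0.015, "claw": 0}, {"wx": 0, "wy": 0, "wz": 0, "tx": 0, "ty": 0, "tz": 0.016, "claw": 0}, {"wx": 0, "wy": 0, "wz": 0, "tx": 0, "ty": 0, "tz": 0.012, "claw": 0}, {"wx": 0, "wy": 0, "wz": 0, "tx": 0, "ty": 0, "tz": 0.005, "claw": 0}, {"wx": 0, "wy": 0, "wz": 0, "tx": 0, "ty": 0, "tz": 0, "claw": 0}]}}

```text
clock: 53.75
ee_pos: [0.5935, -0.3792, 0.1088]
ee_rot: [-0.0, 0.743, 0.669, 0.001]
force: [0.5, -1.0, -0.2]
grip_width: 0.159
```

```bash
python3 -c "
from h import *
go(.5929,-.3793,.09,-6)"
```

```text
clk 53.8 pos [ 0.5935 -0.3792  0.1088] jaw yaw -5.9 tilt [ 0.     0.001 -1.   ]
tool d mm [-0.2 -0.6 18.8] rot rad [-0.    -0.001  0.001] j7 0.80 f [ 0.5 -1.  -0.2] grip 0.159
```

Emit:
{"name": "drive_tool", "arguments": {"moves": [{"wx": 0, "wy": 0, "wz": 0, "tx": 0, "ty": 0, "tz": 0.005, "claw": 0}, {"wx": 0, "wy": 0, "wz": 0, "tx": 0, "ty": 0, "tz": 0.006, "claw": 0}, {"wx": 0, "wy": 0, "wz": 0, "tx": 0, "ty": 0, "tz": 0.004, "claw": 0}, {"wx": 0, "wy": 0, "wz": 0, "tx": 0, "ty": 0, "tz": 0.002, "claw": 0}, {"wx": 0, "wy": 0, "wz": 0, "tx": 0, "ty": 0, "tz": 0.001, "claw": 0}, {"wx": 0, "wy": 0, "wz": 0, "tx": 0, "ty": 0, "tz": 0, "claw": 0}, {"wx": 0, "wy": 0, "wz": 0, "tx": 0, "ty": 0, "tz": 0, "claw": 0}, {"wx": 0, "wy": 0, "wz": 0, "tx": 0, "ty": 0, "tz": 0.002, "claw": 0}]}}

```text
clock: 54.55
ee_pos: [0.5948, -0.3805, 0.09]
ee_rot: [0.001, 0.743, 0.669, 0.001]
force: [-4.0, 2.3, 16.1]
grip_width: 0.159
```

```bash
python3 -c "
from h import *
go(.5929,-.3793,.089,-6)"
```

```text
clk 54.5 pos [ 0.5948 -0.3805  0.09  ] jaw yaw -5.9 tilt [ 0.003 -0.001 -1.   ]
tool d mm [ 1. -2.  1.] rot rad [0.003 0.    0.001] j7 0.81 f [-4.   2.3 16.1] grip 0.159
```

Spoon on the floor. Release, rise and retreat.

Emit:
{"name": "drive_tool", "arguments": {"moves": [{"wx": 0, "wy": 0, "wz": 0, "tx": 0, "ty": 0, "tz": -0.001, "claw": 0}, {"wx": 0, "wy": 0, "wz": 0, "tx": 0, "ty": 0, "tz": 0, "claw": 0}, {"wx": 0, "wy": 0, "wz": 0, "tx": 0, "ty": 0, "tz": 0, "claw": 0.45}, {"wx": 0, "wy": 0, "wz": 0, "tx": 0, "ty": 0, "tz": 0, "claw": 0.45}, {"wx": 0, "wy": 0, "wz": 0, "tx": 0, "ty": 0, "tz": 0, "claw": 0.45}, {"wx": 0, "wy": 0, "wz": 0, "tx": 0, "ty": 0, "tz": 0, "claw": 0.45}, {"wx": 0, "wy": 0, "wz": 0, "tx": 0, "ty": 0, "tz": -0.005, "claw": 0.45}, {"wx": 0, "wy": 0, "wz": 0, "tx": 0, "ty": 0, "tz": -0.01, "claw": 0.45}]}}

```text
clock: 55.35
ee_pos: [0.5944, -0.3802, 0.106]
ee_rot: [0.001, 0.743, 0.669, 0.001]
force: [0.1, -0.4, 0.3]
grip_width: 0.451
```

Emit:
{"name": "drive_tool", "arguments": {"moves": [{"wx": 0, "wy": 0, "wz": 0, "tx": 0, "ty": 0, "tz": -0.015, "claw": 0.45}, {"wx": 0, "wy": 0, "wz": 0, "tx": 0, "ty": 0, "tz": -0.02, "claw": 0.45}, {"wx": 0, "wy": 0, "wz": 0, "tx": 0, "ty": 0, "tz": -0.025, "claw": 0.45}, {"wx": 0, "wy": 0, "wz": 0, "tx": 0, "ty": 0, "tz": -0.03, "claw": 0.45}, {"wx": 0, "wy": 0, "wz": 0, "tx": 0, "ty": 0, "tz": -0.03, "claw": 0.45}, {"wx": 0, "wy": 0, "wz": 0, "tx": 0, "ty": 0, "tz": -0.025, "claw": 0.45}, {"wx": 0, "wy": 0, "wz": 0, "tx": 0, "ty": 0, "tz": -0.01, "claw": 0.45}, {"wx": 0, "wy": 0, "wz": 0, "tx": 0, "ty": 0, "tz": 0, "claw": 0.45}]}}

```text
clock: 56.15
ee_pos: [0.5939, -0.3822, 0.2783]
ee_rot: [0.005, 0.743, 0.669, 0.002]
force: [0.2, -0.4, 0.0]
grip_width: 0.448
```

Emit:
{"name": "drive_tool", "arguments": {"moves": [{"wx": 0, "wy": 0, "wz": 0, "tx": 0, "ty": -0.015, "tz": -0.01, "claw": 0.45}, {"wx": 0, "wy": 0, "wz": 0, "tx": -0.01, "ty": -0.02, "tz": -0.01, "claw": 0.45}, {"wx": 0, "wy": 0, "wz": 0, "tx": -0.02, "ty": -0.02, "tz": -0.01, "claw": 0.45}, {"wx": 0, "wy": 0, "wz": 0, "tx": -0.02, "ty": -0.02, "tz": 0, "claw": 0.45}, {"wx": 0, "wy": 0, "wz": 0, "tx": -0.02, "ty": -0.02, "tz": 0, "claw": 0.45}, {"wx": 0, "wy": 0, "wz": 0, "tx": -0.01, "ty": -0.01, "tz": 0, "claw": 0.45}, {"wx": 0, "wy": 0, "wz": 0, "tx": 0, "ty": 0, "tz": 0, "claw": 0.45}, {"wx": 0, "wy": 0, "wz": 0, "tx": 0, "ty": 0, "tz": 0, "claw": 0.45}]}}

```text
clock: 56.95
ee_pos: [0.4708, -0.4522, 0.3038]
ee_rot: [0.001, 0.744, 0.668, 0.001]
force: [0.9, 0.5, 0.0]
grip_width: 0.449
```

```bash
python3 -c "
from h import *
s=arm.snapshot('wrist');cv2.imwrite('pics/w22.png',s['frame'][:,:,::-1])
s=arm.snapshot('scene');cv2.imwrite('pics/s22.png',cv2.resize(s['frame'][:,:,::-1],(800,600),interpolation=cv2.INTER_CUBIC))
s=arm.snapshot('top');cv2.imwrite('pics/t22.png',s['frame'][:,:,::-1]);stackfit(s,5)
go(.6,-.3,.3,-6)"
```

```text
stack [0.4992 0.2816] [124 197  28  23 511] 625
clk 57.1 pos [ 0.4719 -0.4515  0.3038] jaw yaw -6.0 tilt [ 0.003  0.    -1.   ]
tool d mm [164.1 111.5   4.2] rot rad [ 0.003 -0.001 -0.   ] j7 0.89 f [-0.5  0.7 -0.5] grip 0.450
```

View pics/s22.png

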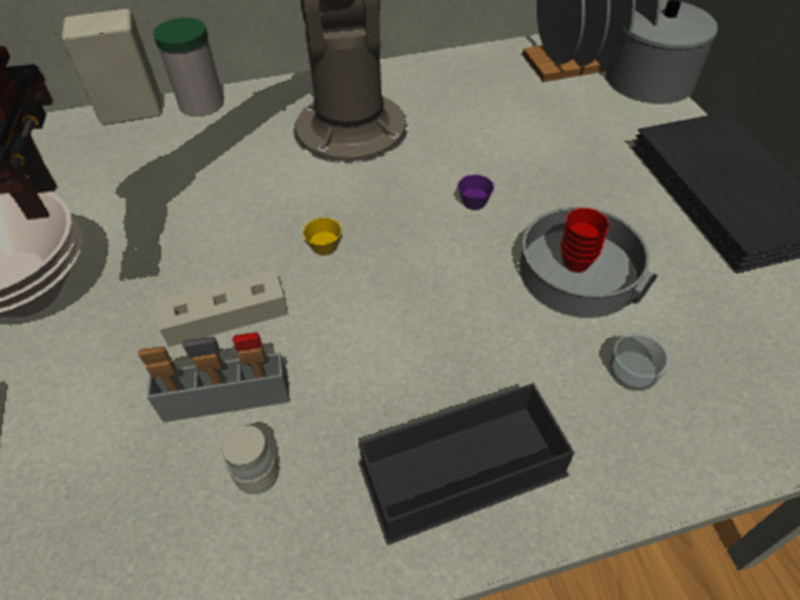

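View pics/t22.png

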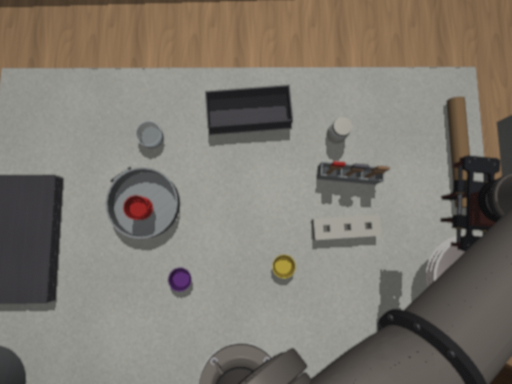

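View pics/w22.png

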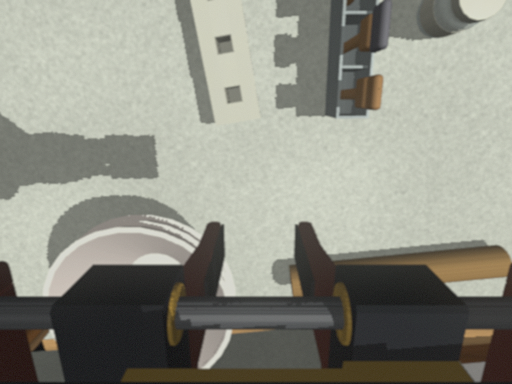

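```bash
python3 -c "
from h import *
s=arm.snapshot('scene'); m=redmask(s)
b=[b for b in blobs(m,300)][0]; print(b[1])
for z in (.1,.104,.108):
  P=rim(s,.4985,.283,z); print(z,P.min(0).round(1),P.max(0).round(1))
cv2.imwrite('pics/s23.png',np.hstack([cv2.resize(s['frame'][120:190,340:410,::-1],None,fx=5.7,fy=5.7,interpolation=cv2.INTER_CUBIC),cv2.resize(s['frame'][205:275,85:155,::-1],None,fx=5.7,fy=5.7,interpolation=cv2.INTER_CUBIC)]))"
```

```text
[359 133  31  41 948]
0.1 [361.9 132.7] [389.6 151.5]
0.104 [362.2 131.5] [390.  150.4]
0.108 [362.5 130.3] [390.3 149.2]
```

View pics/s23.png

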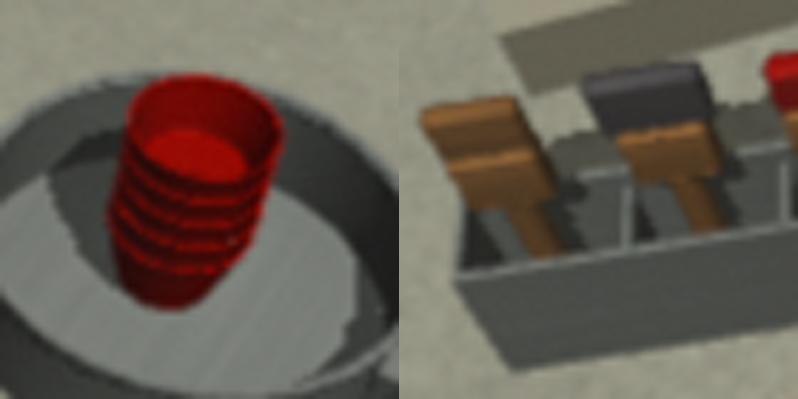

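```bash
python3 -c "
from bench import arm
print(arm.job_done())"
```

```text
the job is handed in; nothing more can be done
None
```

The job is done and handed in at about 57 s on the robot clock, against the 208 s limit.

- **Cups:** Four loose red cups were present, and all four are nested in the one in the springform pan, making a stack of five. In the last scene image the rims are evenly spaced. The top rim sits at pixel row 133, where 132.7 is expected for a fully home stack at 100 mm.
- **Tools:** The brush, scraper and spoon each stand handle down in their own compartment of the steel rack. Each was lowered until floor contact showed (16–23 N), then released. The last images show them standing near upright, with the drainer empty.
- **Left alone:** The loaf tin, ramekin, jar, and the purple and yellow cups show no movement in the images. I saw no sign of a cup being knocked aside.
- **At hand-in:** The gripper was about 0.30 m up, clear of the rack and the pan, with contact force near zero.

None of the final checks failed. The top and scene cameras differed by up to about 3 mm on cup positions. Each tool touched the rack floor 2–3 mm above the tool height I expected, which I put down to calibration and grip offset.

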